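# Fit a bookend under the end sample box

### The job

Fit the wooden block bookend to the open end of the row of sample boxes. The tall end box is full and is never lifted off the table: tip it back on its rear bottom edge until it leans on the row by itself and let go, slide the bookend's steel tongue right in under the middle of its raised front, bring the box back upright to stand on the tongue, then push bookend and box up together until the box is snug against the row, square and in line with it, and the block is snug against the box. Ease the box both ways without letting it drop, and leave everything else on the table where it is.

Things in the scene. Friction and masses are not known exactly. Their poses are not given: they have to be found in the camera images.
- row: fixed, immovable row of three short sample boxes packed against a white steel rack end. Its front (flat face towards the lone tall box) is 150 wide, 140 high, with a square top edge. Origin: bottom centre of that front face; x points level into the row (away from the tall box), y along the face, z up. The row is 150 long; the rack end behind it is 165 high.
- box: tall grey sample box standing alone 66 to 82 mm in front of the row, nearly square to it: 64 thick (x), 150 wide (y), 205 high (z), 0.65 to 0.95 kg evenly spread, rigid. Origin: centre of its underside; x points from its front (x = -32) to its rear (x = +32, towards the row).
- box_rear (a point): middle of the box's rear bottom edge (box frame x = +32, y = 0, z = 0). Tipped back about this edge the box passes its balance at 17 degrees and comes to lean on the row's top front edge at 25 to 30, where it stays; its front bottom edge is then about 27 to 32 mm up and its top 45 mm stays clear above the row.
- bookend: loose block bookend, 0.28 kg: wooden block 30 (x) by 50 (y), from 3 to 103 above the table, fixed on a flat steel plate 3 thick and 80 wide (y) that runs from x = -15 to +67, so sticks out 52 beyond the block's face as a tongue. Origin: underside of the plate under the block's centre; x along the tongue, z up. Gripped by the block's sides (50 apart in y).
- tongue_tip (a point): middle of the tongue's front edge (bookend frame x = +67, y = 0), at half the tongue's thickness
- bookend_face (a point): foot of the block's tongue-side face (bookend frame x = +15, y = 0), on top of the tongue
- tile: bystander: terracotta tile sample, 80 x 80 x 10, lying flat; origin at the middle of its underside
- profile: bystander: slotted aluminium extrusion offcut, 90 long, 30 x 30; origin at the middle of its underside
- massing: bystander: small wooden building model, L-shaped, 80 x 80 x 60 high; origin at the middle of its underside
- tape: bystander: grey tape measure standing up, 64 x 34 x 60 high; origin at the middle of its underside
- pencils: bystander: white cup of pencils, 76 across, 160 high with the pencils; origin at the middle of its underside
- jar: bystander: glass jar with metal lid, 64 across, 85 high; origin at the middle of its underside
- swatches: bystander: stack of timber swatches, 130 x 60 x 30 high; origin at the middle of its underside
There are look-alikes about, which are no part of the job. Leave any purple look-alike of the box alone.

How it is judged (in metres and radians):
On the way, in this order (a step that is already met when the one before it is completed fails the run):
1. the box leans back on the row by itself, its rear bottom edge on the table, let go (angle between box's own z axis and vertical above 0.33 rad and contact force between box and row above 0.1 N and height (world z) of box_rear below 0.008 m and contact force between each of the arm, the fingers and box below 0.1 N), for 0.2 s.
2. while the box still leans on the row, the bookend's tongue is right under it (angle between box's own z axis and vertical above 0.33 rad and contact force between box and row above 0.1 N and height (world z) of tongue_tip below 0.012 m and x of tongue_tip in the frame of box above 0.006 m and y of tongue_tip in the frame of box between -0.03 and 0.03 m and angle between the y axis of bookend and the y axis of box, either way round below 0.17 rad), for 0.2 s.
3. the box stands upright on the tongue (angle between box's own z axis and vertical below 0.06 rad and contact force between box and bookend above 2 N and height (world z) of tongue_tip below 0.008 m and x of tongue_tip in the frame of box above 0.006 m and y of tongue_tip in the frame of box between -0.03 and 0.03 m and angle between the y axis of bookend and the y axis of box, either way round below 0.17 rad), for 0.2 s.
At the end, for the whole second after the job is handed in: Box upright (3.4 deg) and at rest on the tongue, its rear within 6 mm of the row, square (4.6 deg), within 35 mm of its middle sideways; tongue tip 6 mm or more past the box's middle, 30 mm sideways and 10 deg at most; block within 6 mm of the box; both at rest (all of step 3 and x of box_rear in the frame of row above -0.006 m and angle between the y axis of box and the y axis of row, either way round below 0.08 rad and y of box_rear in the frame of row between -0.035 and 0.035 m and x of bookend_face in the frame of box above -0.038 m and linear speed of each of box, bookend below 0.01 m/s); the robot touches nothing.
It fails at once if the box is lifted (its rear bottom edge more than 20 mm off the table) (height (world z) of box_rear above 0.02 m).
It fails at once if the box is let fall (turns faster than 0.7 rad/s with the robot not on it, between upright and leaning) or slammed (turns faster than 2.5 rad/s) (angular speed of box above 2.5 rad/s or (angular speed of box above 0.7 rad/s and angle between box's own z axis and vertical between 0.08 and 0.4 rad and contact force between each of the arm, the fingers and box below 0.1 N)).
It fails at once if the box is tipped beyond 40 degrees (angle between box's own z axis and vertical above 0.7 rad).
It fails at once if a bystander is moved more than 20 mm (distance of any of tile, profile, massing, tape, pencils, jar, swatches from where it was at the start of the episode above 0.02 m).
It also fails if it takes over 72 s, if anything falls off the work surface, if the arm or the gripper's body presses on something with over 40 N, if the wrist force passes 120 N, or if a joint passes its speed limit or range.

### The arm

A 7-joint arm with a two-finger parallel gripper is mounted at the origin on the work surface. World frame = base frame: x ahead of the robot, y to its left, z up, the work surface at z = 0. Lengths are in mm, angles in rad, forces in N, time in s.
With the tool pointing down it reaches from about 400 to 900 mm from the base axis. Payload 5.5 kg.
Tool frame: the origin (TCP) lies at the very end of the fingers, on their centre line; the grasp point (between the pads) lies 19 mm behind it; z points along the fingers, y is the direction in which the jaws open and shut (so a half turn about z gives the same grasp; the last joint's range is limited). The gripper opens to 85 mm and grips with 20 to 120 N. Pads are 22 mm wide; open, the fingers measure 114 mm over their backs; the gripper's body (76 mm by 85 mm) begins 54 mm behind the grasp point. The pads swing forward as they close: fully open they stand 13 mm farther back than shut.
Start: joints at [1.462, 0.501, -0.427, 1.55, 0.221, 1.138, -0.21], TCP at [236.174, -605.576, 208.71] pointing down, gripper open.
Joint ranges: [-2.88, 2.88], [-0.31, 2.03], [-1.54, 1.56], [0.2, 2.42], [-1.41, 4.55], [0.19, 2.02], [-2.57, 2.57]. Speed limits (rad/s): [2.57, 2.57, 3.14, 3.14, 3.14, 3.14, 3.14].

### API

Orientations are given as a unit quaternion [w, x, y, z].
In Python, from rig import manip gives the robot as it stands.
- The arm moves only by the tool step_arm, never from a script. Its argument "rows" is a list of rows, each a list of 7 numbers: the shift along the tool's x, y, z in m, then the turn, a rotation vector about the tool's x, y, z in rad, then the opening, from -1 (shut) to 1 (fully open). A call has 1 to 8 rows; each row shifts and turns the commanded pose from where the row before left it, along the tool's axes as they then stand; what a row does not reach is not made up. A row lasts 1/12 s, in which the tool goes at most 41.7 mm and 7.16 degrees, less where a joint would pass 70% of its speed; a pose out of reach is approached as far as the arm can. A call is refused whole if a number of a shift passes 0.0417 or a number of a turn 0.125, either way. A call with a gripper value outside its range is refused whole. The fingers move at their own pace and stop on an object; the grip force is fixed at half the most. Time passes only in rows, so rows that do not move let the fingers close. It gives the time, the measured TCP pose, the force and the opening at its end, in the units of the state.
- manip.read_state(): the state, without advancing time (a new reading comes with each control period).
- manip.get_image(name): name is "scene" or "top" or "wrist"; returns the picture (480x640x3 uint8, red, green, blue); there is no depth.
- manip.calibration(name): a dict with "intrinsics" (3x3 intrinsics, pixels), "pose" (4x4, takes a point from camera to world coordinates). Camera axes: x right, y down, z forward; pixel columns grow to the right and rows downward; lengths in mm; the calibration is good to about 2 mm. A picture is of the moment at which its call begins: read the wrist's pose just before it. calibration takes no time and is no camera call; for the wrist camera it gives the pose at the moment of the call.
- manip.hand_in(): hands the job in, once; it reports no verdict.
Trained networks look in the newest picture that a camera, given by its name, has taken for a name from the list of things; names that differ only in an ending like _2 or _b are one class to them, and where a whole thing is asked for, a point or a joint stands for the part that bears it (a point fixed in the world has none). Each returns a list of dicts, best first, with "p" (0 to 1); they miss things now and then, are a little off and sometimes report something else, mostly with a low value. They report only what shows in the picture. A call takes as long as a camera call. They do not tell look-alikes from the thing itself.
- manip.trace(camera, query): "pixels" (480x640 bool, what is visible of it) and "xy" ([column, row] in pixels, amid what is visible of it).
The state is a dict: "t": time; "joint_positions": joint angles; "qvel": joint speeds; "joint_torque": joint torques, N m; "position": TCP position; "tool_rot": TCP orientation; "force": force on the tool from outside, world axes, zero at the start; "moment": the same for the moment, N m; "finger_gap": opening from 0.0 (shut) to 1.0 (fully open).
Only numpy, scipy, OpenCV 4.12 (cv2) and the standard library are available. Lean on these libraries where they do the work, as an engineer would, in place of code of your own. Each camera call takes 0.05 s, during which the arm holds its last target.

## Working session

There is one attempt and no reset: what is moved stays moved. The work goes in short steps, Python scripts to look and compute and a tool call to move; the robot and the scene stay as the last step left them, time stands still between calls to the robot, and variables do not carry over. Pictures are saved under pics/ and viewed, and the job is handed in when it is done.

Besides the shell and the picture viewer there is one more tool, called after ">>>" by a JSON object that holds its "op" and its "data", one argument or row to a line. step_arm: Moves the arm, as the interface text tells. Its arguments: {"type":"object","properties":{"rows":{"type":"array","items":{"type":"array","items":{"type":"number"}}}},"required":["rows"]}

```bash
ls; mkdir -p pics; python3 - <<'E'
from rig import manip
import cv2,json
s=manip.read_state(); print(s)
for n in("scene","top","wrist"):
    c=manip.calibration(n); print(n,c)
    im=manip.get_image(n); cv2.imwrite(f"pics/{n}0.png",im[:,:,::-1])
E
```

```text
pics
{'t': 0.0, 'joint_positions': array([ 1.46220007,  0.5018603 , -0.4267869 ,  1.55145378,  0.22076745,
        1.13829317, -0.21029944]), 'qvel': array([-0.00212732, -0.00095029,  0.00123629, -0.00106109,  0.00032093,
        0.00141446,  0.0008141 ]), 'joint_torque': array([ 8.93641463e-04, -5.69507074e+01, -5.81578329e+00, -2.80943477e+01,
        1.07068248e-02,  1.19660914e-02,  2.88195537e-06]), 'position': array([ 235.83754659, -604.91066421,  207.64962767]), 'tool_rot': array([-9.73516129e-04,  9.82766593e-01,  1.84848202e-01, -1.33638498e-04]), 'force': array([-0.60668815, -0.00986753,  0.12939209]), 'moment': array([ 0.05116821, -0.02073674,  0.01438198]), 'finger_gap': 1.003864979899857}
scene {'intrinsics': array([[593.23884865,   0.        , 323.1333749 ],
       [  0.        , 593.23884865, 243.16734774],
       [  0.        ,   0.        ,   1.        ]]), 'pose': array([[ 5.81242071e-01,  6.09979753e-01, -5.38592940e-01,
         1.37567343e+03],
       [ 8.13627903e-01, -4.46169636e-01,  3.72749637e-01,
        -5.73901038e+02],
       [-1.29340840e-02, -6.5487201
[... 486 characters left out ...]
],
       [-8.91291167e-03, -1.03595547e-01, -9.94579571e-01,
         1.40324882e+03],
       [ 0.00000000e+00,  0.00000000e+00,  0.00000000e+00,
         1.00000000e+00]])}
wrist {'intrinsics': array([[390.9699252 ,   0.        , 316.19366651],
       [  0.        , 390.9699252 , 247.75561482],
       [  0.        ,   0.        ,   1.        ]]), 'pose': array([[ 3.64110691e-01, -8.95237145e-01, -2.56853768e-01,
         3.00744778e+02],
       [-9.31354502e-01, -3.50428632e-01, -9.88866287e-02,
        -5.79554405e+02],
       [-1.48193143e-03,  2.75227592e-01, -9.61377957e-01,
         3.72664834e+02],
       [ 0.00000000e+00,  0.00000000e+00,  0.00000000e+00,
         1.00000000e+00]])}
```

View pics/scene0.png

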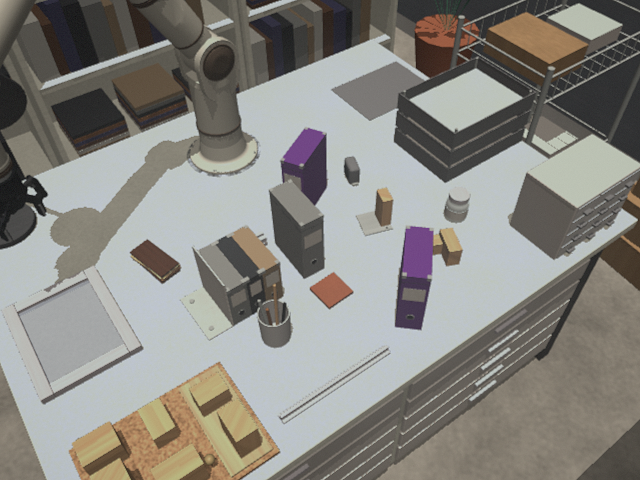

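View pics/top0.png

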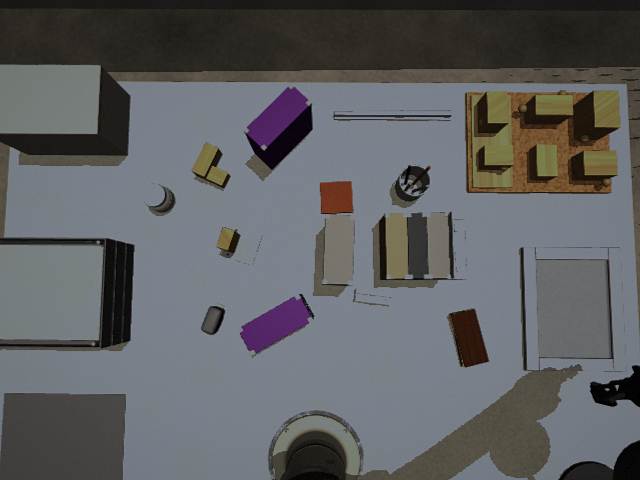

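```bash
python3 - <<'E'
from rig import manip
import numpy as np,cv2
for n in("scene","top"):
    manip.get_image(n)
    for q in("box","row","bookend","tile","profile","massing","tape","pencils","jar","swatches","tongue_tip"):
        for d in manip.trace(n,q):
            m=d["pixels"]; ys,xs=np.nonzero(m)
            print(n,q,round(d["p"],2),np.round(d["xy"]),m.sum(),(xs.min(),xs.max(),ys.min(),ys.max()) if len(xs) else "")
            if q in("box","bookend","row"): np.save(f"m_{n}_{q}_{int(d['xy'][0])}.npy",m)
print(manip.read_state()["t"])
E
```

```text
scene box 0.91 [296. 228.] 3725 (np.int64(269), np.int64(324), np.int64(181), np.int64(278))
scene box 0.79 [308. 164.] 2475 (np.int64(280), np.int64(327), np.int64(128), np.int64(203))
scene box 0.62 [413. 274.] 3022 (np.int64(396), np.int64(433), np.int64(226), np.int64(329))
scene box 0.46 [453. 206.] 717 (np.int64(445), np.int64(469), np.int64(187), np.int64(222))
scene row 0.81 [233. 276.] 6850 (np.int64(181), np.int64(283), np.int64(226), np.int64(339))
scene row 0.54 [298. 228.] 3835 (np.int64(269), np.int64(324), np.int64(180), np.int64(278))
scene bookend 0.68 [380. 217.] 1017 (np.int64(357), np.int64(393), np.int64(188), np.int64(235))
scene tile 0.98 [331. 291.] 865 (np.int64(310), np.int64(353), np.int64(273), np.int64(308))
scene profile 0.44 [260. 236.] 110 (np.int64(256), np.int64(267), np.int64(231), np.int64(245))
scene massing 0.6 [445. 247.] 824 (np.int64(433), np.int64(462), np.int64(228), np.int64(266))
scene tape 0.88 [352. 169.] 371 (np.int64(344), np.int64(359), np.int64(157), np.int64(185))
scene pencils 0.19 [331. 290.] 892 (np.int64(310), np.int64(352), np.
[... 1110 characters left out ...]
4(229), np.int64(144), np.int64(186))
top tape 0.66 [210. 317.] 480 (np.int64(201), np.int64(224), np.int64(304), np.int64(333))
top tape 0.35 [336. 250.] 2073 (np.int64(323), np.int64(354), np.int64(214), np.int64(285))
top pencils 0.91 [412. 180.] 988 (np.int64(395), np.int64(430), np.int64(165), np.int64(200))
top jar 0.56 [161. 198.] 686 (np.int64(142), np.int64(174), np.int64(184), np.int64(211))
top swatches 0.72 [465. 338.] 1478 (np.int64(450), np.int64(487), np.int64(309), np.int64(366))
top tongue_tip 0.62 [236. 244.] 1190 (np.int64(217), np.int64(261), np.int64(226), np.int64(264))
top tongue_tip 0.25 [411. 180.] 973 (np.int64(396), np.int64(430), np.int64(165), np.int64(200))
1.35
```

```bash
python3 - <<'E'
import cv2,numpy as np
a=cv2.imread("pics/scene0.png")[120:350,170:480]; b=cv2.imread("pics/top0.png")[190:310,200:480]
cv2.imwrite("pics/cs.png",cv2.resize(a,None,fx=2.55,fy=2.55,interpolation=cv2.INTER_CUBIC))
cv2.imwrite("pics/ct.png",cv2.resize(b,None,fx=2.8,fy=2.8,interpolation=cv2.INTER_CUBIC))
E
```

```text
(no output)
```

View pics/cs.png

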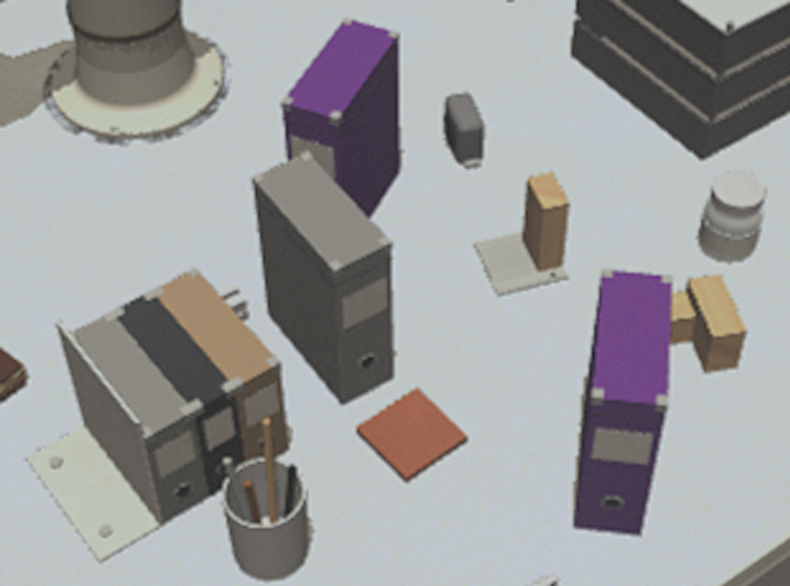

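View pics/ct.png

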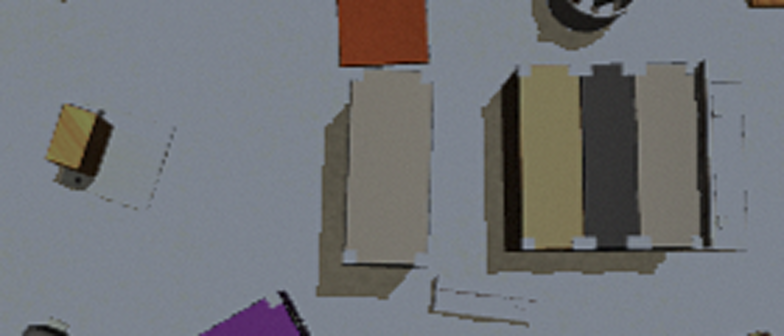

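View pics/wrist0.png

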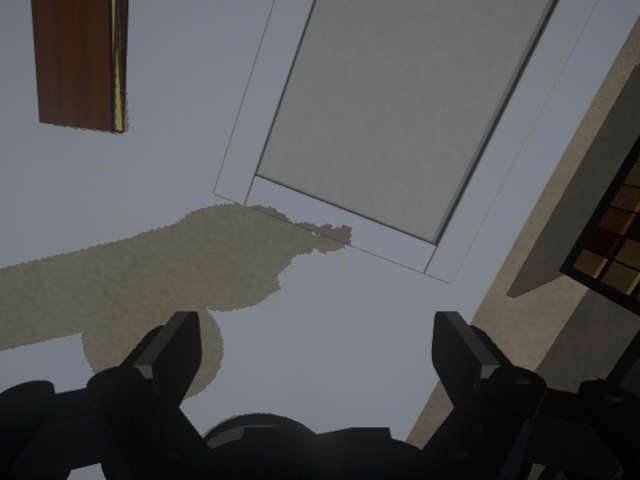

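```bash
cat > h.py <<'E'
import numpy as np,cv2
from rig import manip
from scipy.optimize import minimize
def proj(cal,P):
    T=np.linalg.inv(cal["pose"]); p=(T[:3,:3]@np.asarray(P,float).T).T+T[:3,3]
    q=(cal["intrinsics"]@p.T).T
    return q[:,:2]/q[:,2:]
def cube(x0,x1,y0,y1,z0,z1): return np.array([[x,y,z] for x in(x0,x1) for y in(y0,y1) for z in(z0,z1)],float)
MOD={"box":[cube(-32,32,-75,75,0,205)],"bookend":[cube(-15,15,-25,25,3,103),cube(-15,67,-40,40,0,3)],"row":[cube(0,150,-75,75,0,140)],
"tile":[cube(-40,40,-40,40,0,10)]}
def place(P,p):
    c,s=np.cos(p[2]),np.sin(p[2]); R=np.array([[c,-s,0],[s,c,0],[0,0,1]]); return P@R.T+[p[0],p[1],0]
def sil(cal,parts,p):
    S=4; m=np.zeros((480,640),np.uint8); 
    for P in parts:
        h=cv2.convexHull(proj(cal,place(P,p)).astype(np.float32)).reshape(-1,2)
        cv2.fillConvexPoly(m,np.round(h*16).astype(np.int32),1,shift=4)
    return m>0
def fit(parts,obs,p0):
    # obs: list of (cal,mask)
    bl=[(c,cv2.GaussianBlur(m.astype(np.float32),(0,0),1.0)) for c,m in obs]
    def f(q):
        p=[p0[0]+q[0],p0[1]+q[1],p0[2]+q[2]/60]
        e=0
        for c,m in bl:
            s=cv2.GaussianBlur(sil(c,parts,p).astype(np.float32),(0,0),1.0); e+=((s-m)**2).sum()
        return e
    best=None
    for st in(25,6):
        q0=np.zeros(3) if best is None else best.x
        best=minimize(f,q0,method="Nelder-Mead",options=dict(initial_simplex=np.vstack([q0]+[q0+st*np.eye(3)[i] for i in range(3)]),xatol=.05,fatol=.1,maxiter=400))
    q=best.x; return np.array([p0[0]+q[0],p0[1]+q[1],p0[2]+q[2]/60]),best.fun
E
cat > a.py <<'E'
from h import *
cs,ct=manip.calibration("scene"),manip.calibration("top")
import glob
ld=lambda s:np.load(glob.glob(s)[0])
print(glob.glob("m_*"))
ms={"box":(ld("m_scene_box_29*"),ld("m_top_box_33*") if glob.glob("m_top_box_33*") else ld("m_top_box_34*")),
"bookend":(ld("m_scene_bookend*"),ld("m_top_bookend_23*")),"row":(ld("m_scene_row_23*"),ld("m_top_row*"))}
im={"scene":cv2.imread("pics/scene0.png"),"top":cv2.imread("pics/top0.png")}
ini={"box":(400,-60,-1.57),"bookend":(400,170,-1.7),"row":(400,-165,-1.57)}
for k in ini:
    for nm,o in(("both",[(cs,ms[k][0]),(ct,ms[k][1])]),("scene",[(cs,ms[k][0])]),("top",[(ct,ms[k][1])])):
        p,e=fit(MOD[k],o,ini[k]); print(k,nm,np.round(p,3),round(e))
        if nm=="both":
            for n,c in(("scene",cs),("top",ct)):
                for P in MOD[k]:
                    q=proj(c,place(P,p)); 
                    for a in range(8):
                        for b in(1,2,4):
                            if not a&b: cv2.line(im[n],tuple(np.int32(np.round(q[a]*16))),tuple(np.int32(np.round(q[a|b]*16))),(0,255,0),1,shift=4)
cv2.imwrite("pics/fs.png",cv2.resize(im["scene"][120:350,170:480],None,fx=2.55,fy=2.55))
cv2.imwrite("pics/ft.png",cv2.resize(im["top"][190:310,200:480],None,fx=2.8,fy=2.8))
E
python3 a.py
```

```text
['m_scene_box_296.npy', 'm_top_bookend_237.npy', 'm_scene_box_307.npy', 'm_scene_box_453.npy', 'm_top_bookend_160.npy', 'm_top_row_422.npy', 'm_top_box_280.npy', 'm_top_box_340.npy', 'm_top_box_278.npy', 'm_scene_row_232.npy', 'm_scene_row_298.npy', 'm_scene_bookend_380.npy', 'm_scene_box_412.npy']
box both [498.216 -46.612  -1.619] 57
box scene [498.224 -45.922  -1.643] 33
box top [498.583 -46.737  -1.619] 12
bookend both [529.819 216.318  -8.188] 78
bookend scene [537.897 211.437  -2.177] 83
bookend top [611.354 -27.22    0.772] 2012
row both [ 4.36847e+02 -2.36789e+02  1.60000e-02] 1956
row scene [ 473.624 -195.771   -0.838] 1703
row top [ 4.37604e+02 -2.41818e+02  3.80000e-02] 560
```

```bash
sed -i 's/"row":\[cube(0,150,-75,75,0,140)\]/"row":[cube(0,150,-75,75,0,140),cube(150,153,-75,75,0,165)]/' h.py
sed -i 's/ini={.*/ini={"box":(498,-46,-1.62),"bookend":(530,216,-1.9),"row":(500,-148,-1.6)}/' a.py; python3 a.py
```

```text
['m_scene_box_296.npy', 'm_top_bookend_237.npy', 'm_scene_box_307.npy', 'm_scene_box_453.npy', 'm_top_bookend_160.npy', 'm_top_row_422.npy', 'm_top_box_280.npy', 'm_top_box_340.npy', 'm_top_box_278.npy', 'm_scene_row_232.npy', 'm_scene_row_298.npy', 'm_scene_bookend_380.npy', 'm_scene_box_412.npy']
box both [498.387 -46.555  -1.624] 57
box scene [498.061 -45.508  -1.649] 32
box top [498.434 -46.877  -1.615] 12
bookend both [529.728 217.618  -1.902] 71
bookend scene [532.008 215.933  -1.941] 20
bookend top [529.483 216.631  -1.884] 49
row both [ 512.232 -159.436   -1.554] 1743
row scene [ 514.366 -157.262   -1.596] 1335
row top [ 509.764 -162.249   -1.543] 360
```

View pics/fs.png

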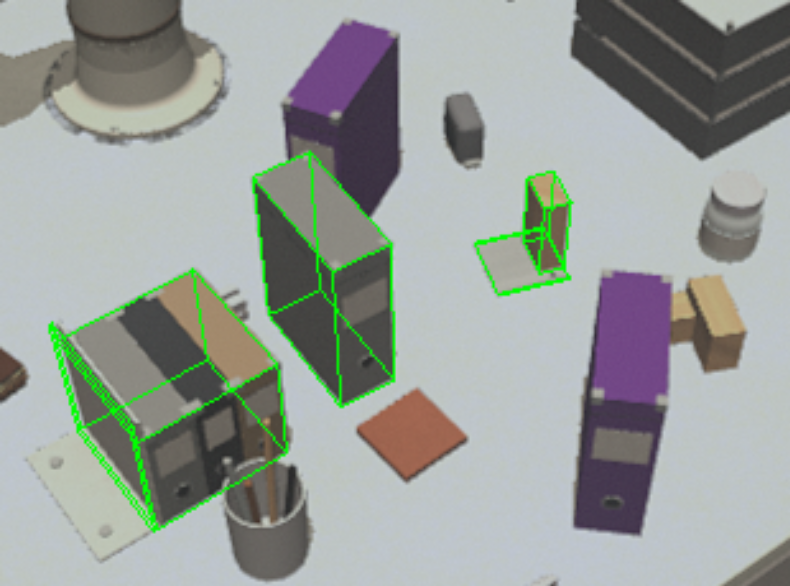

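View pics/ft.png

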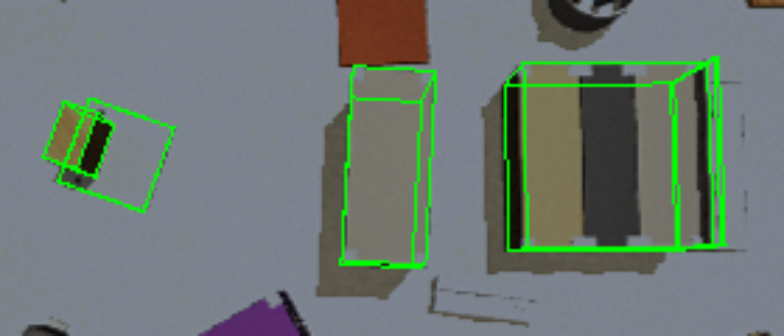

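```bash
cat >> h.py <<'E'
def atz(cal,uv,z):
    d=cal["pose"][:3,:3]@np.linalg.solve(cal["intrinsics"],[uv[0],uv[1],1.]); o=cal["pose"][:3,3]
    return (o+d*(z-o[2])/d[2])
E
python3 - <<'E'
from h import *
import cv2
cs,ct=manip.calibration("scene"),manip.calibration("top")
for uv in[(385.7,213.6),(386.4,278.2)]: print("top",atz(ct,uv,140).round(1))
for uv in[(245.3,226.7),(279.8,261.2)]: print("scene",atz(cs,uv,140).round(1))
a=cv2.imread("pics/scene0.png")[210:340,175:290]; b=cv2.imread("pics/top0.png")[200:290,315:475]
cv2.imwrite("pics/r1.png",cv2.resize(a,None,fx=5,fy=5,interpolation=cv2.INTER_CUBIC)[:600])
cv2.imwrite("pics/r2.png",cv2.resize(b,None,fx=5,fy=5,interpolation=cv2.INTER_CUBIC))
E
```

```text
top [ 584.2 -156.4  140. ]
top [ 436.9 -157.3  140. ]
scene [ 441.7 -162.4  140. ]
scene [ 585.8 -153.   140. ]
```

View pics/r1.png

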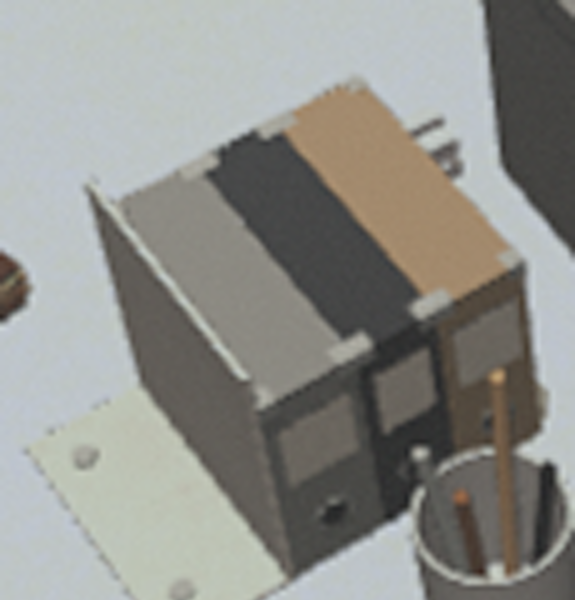

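View pics/r2.png

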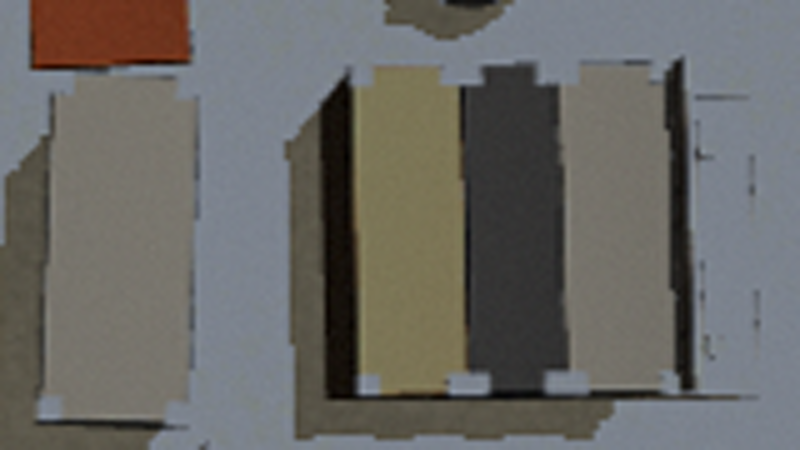

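```bash
python3 - <<'E'
from h import *
cs,ct=manip.calibration("scene"),manip.calibration("top")
A=[(ct,(385.3,213.2),(0,-75,140)),(ct,(386.6,279.2),(0,75,140)),(ct,(379.8,279.5),(0,75,0)),(ct,(380,221),(0,-75,0))]
B=[(cs,(247.4,226.4),(0,75,140)),(cs,(279.6,261.6),(0,-75,140))]
# sign: row x -> -y world; y = z cross x : yaw -pi/2 => y axis = +x world
from scipy.optimize import least_squares
for nm,L in(("top",A),("scene",B),("both",A+B)):
    def f(p): return np.concatenate([proj(c,place(np.array([[P[0],-P[1],P[2]]],float),p))[0]-uv for c,uv,P in L])
    r=least_squares(f,[510,-155,-1.57]); print(nm,r.x.round(3),r.fun.round(1))
E
```

```text
top [ 510.267 -157.161   -1.566] [ 0.6 -0.1 -0.1 -0.3  0.1  0.6 -0.6 -0.2]
scene [ 514.797 -155.71    -1.556] [-0.6 -1.1  0.5  1. ]
both [ 511.404 -156.515   -1.563] [ 0.2 -0.6 -0.3 -0.8 -0.1  0.1 -1.  -0.7 -1.4 -1.9 -0.7  0.3]
```

```bash
cat >> h.py <<'E'
from scipy.spatial.transform import Rotation as Ro
def cur():
    s=manip.read_state(); q=s["tool_rot"]; return np.array(s["position"]),Ro.from_quat([q[1],q[2],q[3],q[0]]),s
def rot(ydir_yaw,tilt_world=(0,0,0)):
    # tool down, tool y at given yaw, then world-axis tilt rotvec
    y=np.array([np.cos(ydir_yaw),np.sin(ydir_yaw),0]); z=np.array([0,0,-1.]); x=np.cross(y,z)
    return Ro.from_rotvec(tilt_world)*Ro.from_matrix(np.column_stack([x,y,z]))
def rows(p0,R0,p1,R1,n,show=True):
    rv=(R0.inv()*R1).as_rotvec()/n; out=[];p=p0;R=R0
    for i in range(n):
        pn=p0+(p1-p0)*(i+1)/n; sh=R.inv().apply(pn-p)/1000
        out.append(np.r_[sh,rv].round(4)); p=pn; R=R*Ro.from_rotvec(rv)
    if show:
        for r in out: print(list(map(float,r)))
    return out
E
python3 - <<'E'
from h import *
p,R,s=cur(); print(p,s["joint_positions"].round(2))
a=p+[0,0,100]
R1=rot(-1.62)
rows(p,R,np.array([300,-500,340.]),R1,4); rows(np.array([300,-500,340.]),R1,np.array([498.4,-46.6,310]),R1,13)
E
```

```text
[ 236.19812345 -605.55649937  208.68209937] [ 1.46  0.5  -0.43  1.55  0.22  1.14 -0.21]
[0.0245, -0.0188, -0.0328, -0.0, -0.0, 0.1053]
[0.0223, -0.0213, -0.0328, -0.0, -0.0, 0.1053]
[0.02, -0.0235, -0.0328, -0.0, -0.0, 0.1053]
[0.0174, -0.0255, -0.0328, -0.0, -0.0, 0.1053]
[0.0135, -0.0356, 0.0023, 0.0, 0.0, 0.0]
[0.0135, -0.0356, 0.0023, 0.0, 0.0, 0.0]
[0.0135, -0.0356, 0.0023, 0.0, 0.0, 0.0]
[0.0135, -0.0356, 0.0023, 0.0, 0.0, 0.0]
[0.0135, -0.0356, 0.0023, 0.0, 0.0, 0.0]
[0.0135, -0.0356, 0.0023, 0.0, 0.0, 0.0]
[0.0135, -0.0356, 0.0023, 0.0, 0.0, 0.0]
[0.0135, -0.0356, 0.0023, 0.0, 0.0, 0.0]
[0.0135, -0.0356, 0.0023, 0.0, 0.0, 0.0]
[0.0135, -0.0356, 0.0023, 0.0, 0.0, 0.0]
[0.0135, -0.0356, 0.0023, 0.0, 0.0, 0.0]
[0.0135, -0.0356, 0.0023, 0.0, 0.0, 0.0]
[0.0135, -0.0356, 0.0023, 0.0, 0.0, 0.0]
```

>>> {"op": "step_arm", "data": {
  "rows": [
    [0.0245,-0.019,-0.033,0,0,0.105,1],
    [0.022,-0.021,-0.033,0,0,0.105,1],
    [0.02,-0.0235,-0.033,0,0,0.105,1],
    [0.0175,-0.0255,-0.033,0,0,0.105,1],
    [0.0135,-0.0356,0,0,0,0,1],
    [0.0135,-0.0356,0,0,0,0,1],
    [0.0135,-0.0356,0,0,0,0,1],
    [0.0135,-0.0356,0,0,0,0,1]
  ]
}}

```text
t: 2.02
position: [356.2, -366.8, 331.0]
tool_rot: [0.0, 1.0, -0.024, 0.0]
force: [0.9, 0.4, 0.4]
finger_gap: 1.0
```

>>> {"op": "step_arm", "data": {
  "rows": [
    [0.0135,-0.0356,0,0,0,0,1],
    [0.0135,-0.0356,0,0,0,0,1],
    [0.0135,-0.0356,0,0,0,0,1],
    [0.0135,-0.0356,0,0,0,0,1],
    [0.0135,-0.0356,0,0,0,0,1],
    [0.0135,-0.0356,0,0,0,0,1],
    [0.0135,-0.0356,0,0,0,0,1]
  ]
}}

```text
t: 2.6
position: [462.4, -122.4, 331.0]
tool_rot: [0.001, 1.0, -0.024, 0.0]
force: [0.7, -0.5, 0.0]
finger_gap: 0.997
```

```bash
python3 - <<'E'
from h import *
p,R,s=cur(); print(p,s["joint_positions"].round(2),s["force"])
c=manip.calibration("wrist"); im=manip.get_image("wrist"); cv2.imwrite("pics/w1.png",im[:,:,::-1])
for b,col in((MOD["box"],(0,255,0)),):
    pass
rows(p,R,np.array([498.4,-46.6,310]),rot(-1.62),3)
E
```

```text
[ 462.43244375 -122.39476749  330.98978952] [ 0.89  0.09 -0.73  1.8   0.07  1.28 -1.48] [ 0.70553385 -0.45427742  0.04980515]
[0.0107, -0.0258, 0.007, 0.0003, -0.0003, 0.0003]
[0.0107, -0.0258, 0.007, 0.0003, -0.0003, 0.0003]
[0.0107, -0.0258, 0.007, 0.0003, -0.0003, 0.0003]
```

View pics/w1.png

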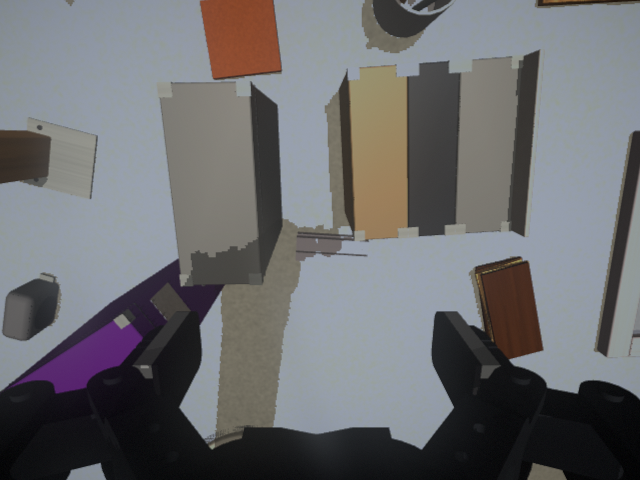

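```bash
python3 - <<'E'
from h import *
c=manip.calibration("wrist")
for n,uv,z in(("box fr far",(160,83),205),("box rear far",(251,82),205),("box rear near",(262,284),205),("box fr near",(181,284),205),("row far",(347,69),140),("row near",(353,238),140),("row bottom far",(328,97),0)):
    print(n,atz(c,uv,z).round(1))
for k,p in(("box",(498.4,-46.6,-1.62)),("row",(511,-157,-1.565)),("bookend",(529.7,217,-1.9))):
    print(k,[proj(c,place(P,p)).round(0).tolist() for P in MOD[k]])
E
python3 -c "
import cv2;a=cv2.imread('pics/w1.png')[55:300,145:375];cv2.imwrite('pics/w1c.png',cv2.resize(a,None,fx=2.4,fy=2.4,interpolation=cv2.INTER_CUBIC))"
```

```text
box fr far [574.7  -8.5 205. ]
box rear far [573.  -71.6 205. ]
box rear near [423.7 -68.1 205. ]
box fr near [426.   -3.5 205. ]
row far [ 588.6 -143.1  140. ]
row near [ 442.  -146.4  140. ]
row bottom far [ 580.1 -130.5    0. ]
box [[[240.0, 228.0], [190.0, 285.0], [234.0, 105.0], [174.0, 82.0], [289.0, 228.0], [271.0, 286.0], [288.0, 106.0], [266.0, 83.0]]]
row [[[352.0, 215.0], [365.0, 244.0], [350.0, 91.0], [363.0, 72.0], [469.0, 210.0], [525.0, 237.0], [477.0, 85.0], [543.0, 63.0]], [[469.0, 210.0], [539.0, 244.0], [477.0, 85.0], [561.0, 57.0], [471.0, 210.0], [543.0, 244.0], [480.0, 85.0], [565.0, 57.0]]]
bookend [[[32.0, 168.0], [-38.0, 176.0], [36.0, 128.0], [-35.0, 125.0], [57.0, 175.0], [-7.0, 184.0], [61.0, 135.0], [-4.0, 135.0]], [[33.0, 179.0], [31.0, 180.0], [39.0, 115.0], [38.0, 115.0], [98.0, 198.0], [97.0, 199.0], [107.0, 136.0], [106.0, 136.0]]]
```

View pics/w1c.png

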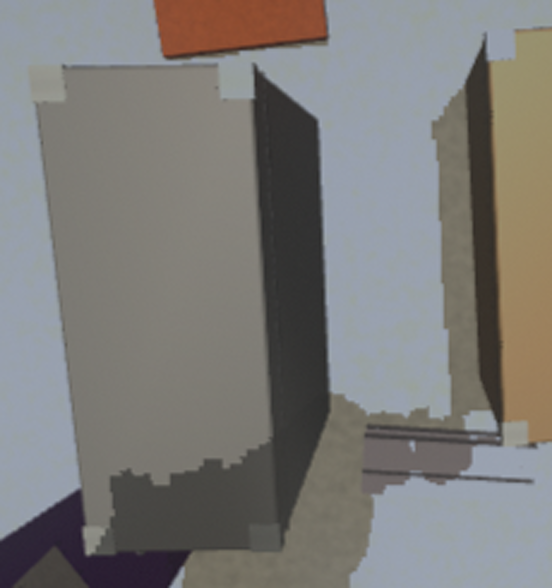

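```bash
python3 - <<'E'
from h import *
p,R,s=cur(); print(p)
c=manip.calibration("wrist"); im=manip.get_image("wrist"); cv2.imwrite("pics/w2.png",im[:,:,::-1])
np.save("cw2.npy",c["pose"])
cv2.imwrite('pics/w2c.png',cv2.resize(im[55:300,145:375,::-1],None,fx=2.4,fy=2.4,interpolation=cv2.INTER_CUBIC))
manip.trace("wrist","box")
for k,ini in(("box",(498.4,-46.6,-1.62)),("row",(511,-157,-1.565)),("bookend",(529.7,217,-1.9))):
    for d in manip.trace("wrist",k):
        q,e=fit(MOD[k],[(c,d["pixels"])],ini); print(k,round(d["p"],2),d["xy"],q.round(3),e)
E
```

```text
[ 465.48008897 -113.44147079  331.57962115]
box 0.86 [129.3, 322.3] [369.504  56.836  -2.513] 8406.3466796875
box 0.85 [230.1, 177.9] [496.986 -47.604  -1.606] 146.86630249023438
row 0.67 [451.8, 150.3] [ 510.486 -153.154   -1.549] 502.07928466796875
row 0.51 [417.7, 13.4] [-227.683  243.72    -2.079] 2507.6298828125
bookend 0.92 [53.2, 157.6] [527.971 216.472  -1.871] 33.4658317565918
bookend 0.38 [0.0, 10.3] [546.367 333.667  -3.289] 160.66339111328125
```

View pics/w2c.png

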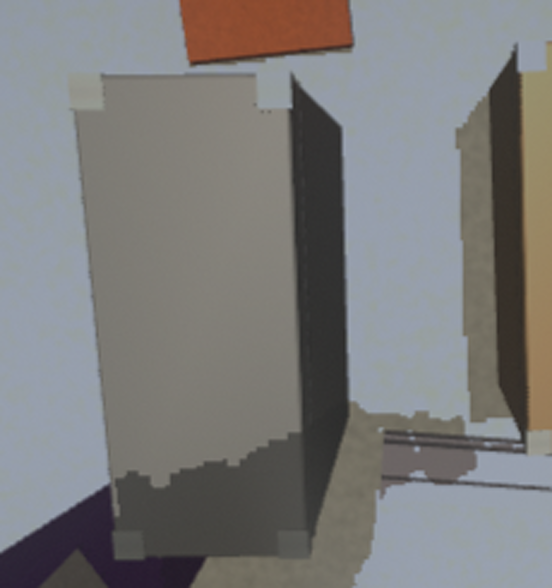

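```bash
python3 - <<'E'
from h import *
from scipy.optimize import least_squares
c=manip.calibration("wrist"); c["pose"]=np.load("cw2.npy")
B=[((173.8,85.8),(-32,75,205)),((266.7,85.4),(32,75,205)),((274.6,287),(32,-75,205)),((192.9,287),(-32,-75,205)),((287.5,108.3),(32,75,0)),((290.4,227.9),(32,-75,0))]
Rr=[((360.8,73.3),(0,75,140)),((363.8,244.6),(0,-75,140)),((349.2,94.6),(0,75,0)),((352.9,215.4),(0,-75,0))]
for nm,L,i in(("box",B,(498,-46,-1.62)),("row",Rr,(511,-157,-1.565))):
    f=lambda p:np.concatenate([proj(c,place(np.array([P],float),p))[0]-uv for uv,P in L])
    r=least_squares(f,i); print(nm,r.x.round(3),r.fun.round(1))
E
```

```text
box [496.665 -47.616  -1.604] [ 0.4 -0.2 -0.5 -0.3 -1.   0.2  0.7  0.4  0.3 -1.2  0.2  1.3]
row [ 509.503 -156.117   -1.556] [ 0.4  0.5  0.7  0.7 -0.7 -2.4 -0.9  1.1]
```

```bash
python3 - <<'E'
from h import *
p,R,s=cur(); print(p,s["force"])
R1=rot(-1.608); a=np.array([497,-47.3,255])
rows(p,R,a,R1,4)
rows(a,R1,np.array([497,-47.3,177]),R1,4)
E
```

```text
[ 461.62493582 -125.37499634  330.46649114] [ 0.72624575 -1.36722201  0.66971173]
[0.0079, -0.0199, 0.0189, 0.0001, 0.0001, -0.0031]
[0.0079, -0.0199, 0.0189, 0.0001, 0.0001, -0.0031]
[0.008, -0.0199, 0.0189, 0.0001, 0.0001, -0.0031]
[0.0081, -0.0199, 0.0189, 0.0001, 0.0001, -0.0031]
[0.0, 0.0, 0.0195, 0.0, 0.0, 0.0]
[0.0, 0.0, 0.0195, 0.0, 0.0, 0.0]
[0.0, 0.0, 0.0195, 0.0, 0.0, 0.0]
[0.0, 0.0, 0.0195, 0.0, 0.0, 0.0]
```

>>> {"op": "step_arm", "data": {
  "rows": [
    [0.008,-0.02,0.019,0,0,-0.003,1],
    [0.008,-0.02,0.019,0,0,-0.003,1],
    [0.008,-0.02,0.019,0,0,-0.003,1],
    [0.008,-0.02,0.019,0,0,-0.003,1],
    [0,0,0,0,0,0,1],
    [0,0,0,0,0,0,1],
    [0,0,0,0,0,0,1],
    [0,0,0,0,0,0,1]
  ]
}}

```text
t: 3.57
position: [497.8, -47.7, 255.3]
tool_rot: [0.0, 1.0, -0.02, 0.001]
force: [0.7, -0.1, -0.0]
finger_gap: 1.0
```

```bash
python3 - <<'E'
from h import *
p,R,s=cur(); print(p,s["qvel"].round(3),s["force"])
R1=rot(-1.608)
rows(p,R,np.array([497,-47.3,177]),R1,5)
E
```

```text
[497.77822304 -47.72918342 255.28055429] [ 0.002 -0.005 -0.004 -0.001 -0.003 -0.001 -0.003] [ 0.70874941 -0.1441149  -0.03471228]
[-0.0002, -0.0001, 0.0157, 0.0002, -0.0002, -0.0004]
[-0.0002, -0.0001, 0.0157, 0.0002, -0.0002, -0.0004]
[-0.0002, -0.0001, 0.0157, 0.0002, -0.0002, -0.0004]
[-0.0002, -0.0001, 0.0157, 0.0002, -0.0002, -0.0004]
[-0.0002, -0.0001, 0.0157, 0.0002, -0.0002, -0.0004]
```

>>> {"op": "step_arm", "data": {
  "rows": [
    [0,0,0.0157,0,0,0,1],
    [0,0,0.0157,0,0,0,1],
    [0,0,0.0157,0,0,0,1],
    [0,0,0.0157,0,0,0,1],
    [0,0,0.0157,0,0,0,1],
    [0,0,0,0,0,0,1],
    [0,0,0,0,0,0,1]
  ]
}}

```text
t: 4.15
position: [497.3, -46.9, 176.3]
tool_rot: [0.0, 1.0, -0.019, -0.0]
force: [0.2, -0.0, 0.5]
finger_gap: 1.0
```

```bash
python3 - <<'E'
from h import *
p,R,s=cur(); print(p,s["force"],s["t"])
for n in("wrist","scene"):
    im=manip.get_image(n); cv2.imwrite(f"pics/{n}3.png",im[:,:,::-1])
E
python3 -c "
import cv2;a=cv2.imread('pics/scene3.png')[120:350,170:480];cv2.imwrite('pics/s3c.png',cv2.resize(a,None,fx=2.55,fy=2.55))"
```

```text
[497.2586148  -46.91112558 176.3443604 ] [ 0.24334743 -0.03397337  0.51805286] 4.15
```

View pics/wrist3.png

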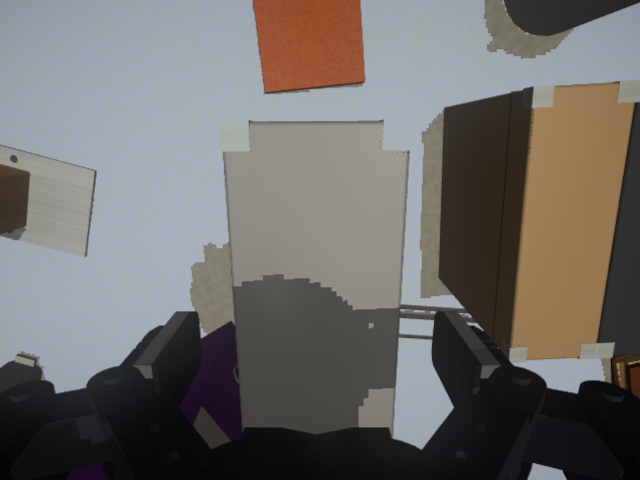

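View pics/s3c.png

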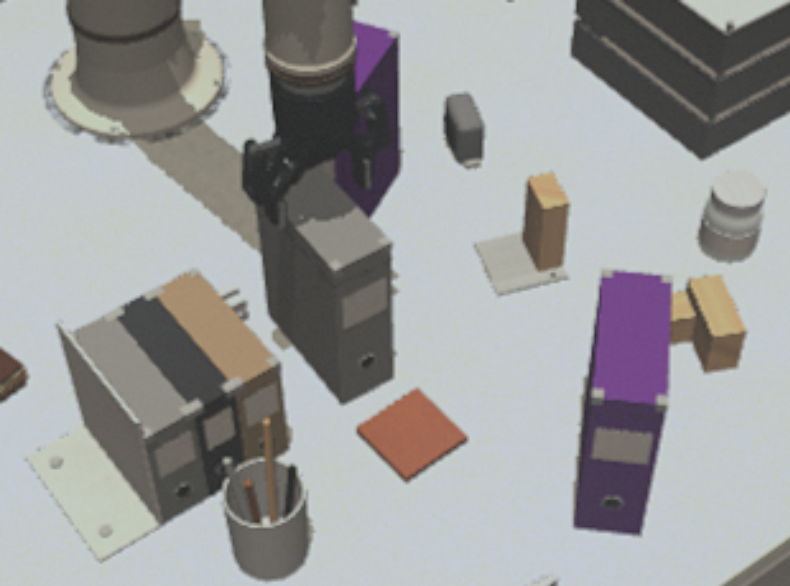

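>>> {"op": "step_arm", "data": {
  "rows": [
    [0,0,0,0,0,0,-1],
    [0,0,0,0,0,0,-1],
    [0,0,0,0,0,0,-1],
    [0,0,0,0,0,0,-1],
    [0,0,0,0,0,0,-1],
    [0,0,0,0,0,0,-1]
  ]
}}

```text
t: 4.75
position: [501.9, -36.4, 184.9]
tool_rot: [-0.003, 1.0, -0.015, 0.004]
force: [-22.9, 21.0, 75.9]
finger_gap: 0.146
```

```bash
cat > arc.py <<'E'
from h import *
# tool poses from box pose: pivot = rear edge at (px,py,0); tilt th about axis horizontal
def arc(p0,R0,yaw,piv,ths,dyaw=0,show=True):
    # rotate about row-parallel axis: box x dir = (cos yaw, sin yaw); lean rotates z towards +x dir: axis = z x xdir
    xd=np.array([np.cos(yaw),np.sin(yaw),0]); ax=np.cross([0,0,1],xd)
    p,R=p0,R0; prev=0; out=[]
    for t in ths:
        d=Ro.from_rotvec(ax*(t)); pn=piv+d.apply(p0-piv); Rn=d*R0
        sh=R.inv().apply(pn-p)/1000; rv=(R.inv()*Rn).as_rotvec(); out.append(np.r_[sh,rv]); p,R=pn,Rn
    if show:
        for r in out: print(r.round(4).tolist())
    return p,R
E
python3 - <<'E'
from arc import *
p,R,s=cur(); print(p,s["force"],s["moment"],s["finger_gap"],s["t"])
yaw=-1.565
piv=np.array([497.,-79.3,0.])
arc(p,R,yaw,piv,np.arange(1,12)*0.045)
E
```

```text
[501.86086569 -36.36893157 184.94222303] [-22.92619283  20.98586446  75.93091298] [4.95796293 4.97306554 0.23572753] 0.14596150385151682 4.75
[0.0003, 0.0083, -0.0018, 0.045, -0.0016, 0.0004]
[0.0003, 0.0083, -0.0018, 0.045, -0.0016, 0.0004]
[0.0003, 0.0083, -0.0018, 0.045, -0.0016, 0.0004]
[0.0003, 0.0083, -0.0018, 0.045, -0.0016, 0.0004]
[0.0003, 0.0083, -0.0018, 0.045, -0.0016, 0.0004]
[0.0003, 0.0083, -0.0018, 0.045, -0.0016, 0.0004]
[0.0003, 0.0083, -0.0018, 0.045, -0.0016, 0.0004]
[0.0003, 0.0083, -0.0018, 0.045, -0.0016, 0.0004]
[0.0003, 0.0083, -0.0018, 0.045, -0.0016, 0.0004]
[0.0003, 0.0083, -0.0018, 0.045, -0.0016, 0.0004]
[0.0003, 0.0083, -0.0018, 0.045, -0.0016, 0.0004]
```

```bash
python3 - <<'E'
from h import *
for n in("wrist","scene"):
    im=manip.get_image(n); cv2.imwrite(f"pics/{n}4.png",im[:,:,::-1])
p,R,s=cur(); print(p,s["force"],s["finger_gap"],s["t"])
E
python3 -c "
import cv2;a=cv2.imread('pics/scene4.png')[120:350,170:480];cv2.imwrite('pics/s4c.png',cv2.resize(a,None,fx=2.55,fy=2.55))"
```

```text
[502.75542547 -36.27503225 186.350624  ] [-20.54277004  20.3692411   76.77224368] 0.009377355015683894 4.85
```

View pics/wrist4.png

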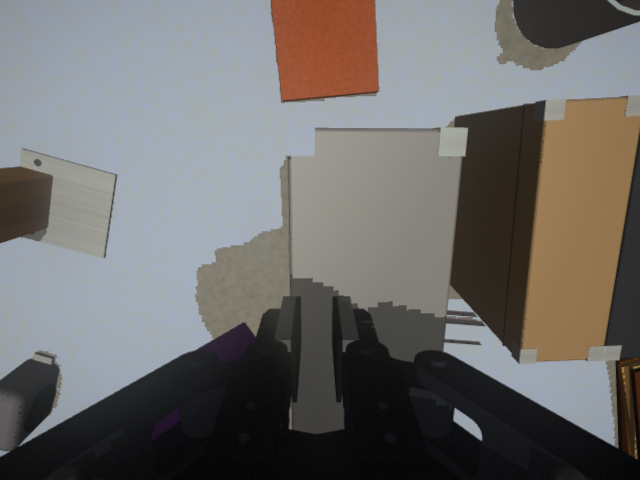

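View pics/s4c.png

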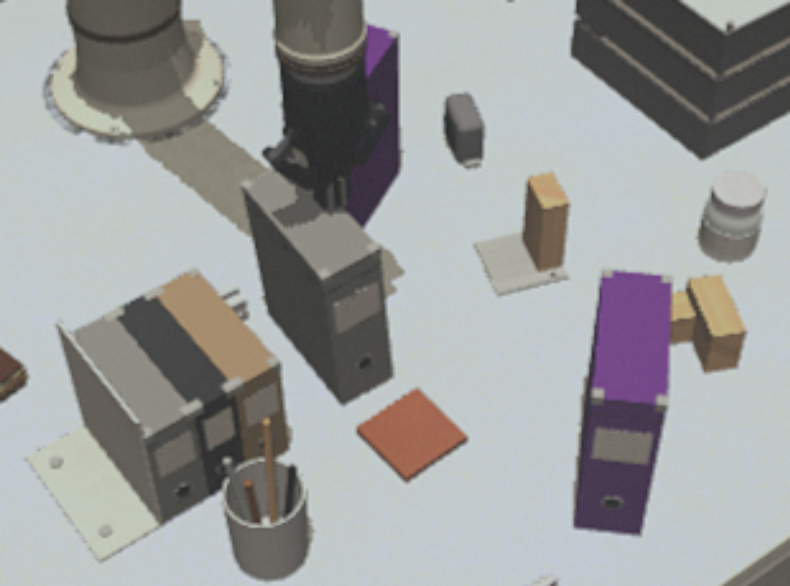

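```bash
python3 -c "
import cv2;a=cv2.imread('pics/wrist4.png')[100:480,180:500];cv2.imwrite('pics/w4c.png',cv2.resize(a,None,fx=1.55,fy=1.55,interpolation=cv2.INTER_CUBIC))
a=cv2.imread('pics/scene4.png')[160:290,255:340];cv2.imwrite('pics/s4d.png',cv2.resize(a,None,fx=4.5,fy=4.5,interpolation=cv2.INTER_CUBIC))"
```

```text
(no output)
```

View pics/w4c.png

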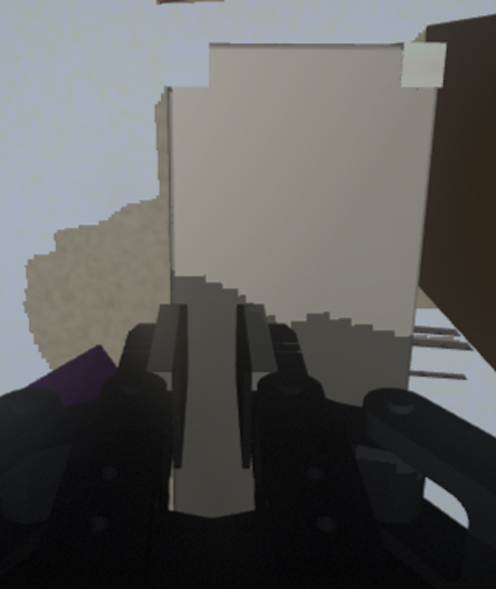

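View pics/s4d.png

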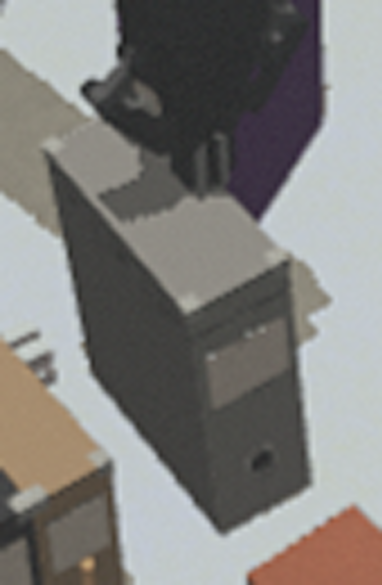

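```bash
python3 - <<'E'
from h import *
p,R,s=cur(); print(p)
cs=manip.calibration("scene"); cw=manip.calibration("wrist"); ct=manip.calibration("top")
for d in(0,10,19,30): print(d,proj(cs,[p+[0,0,d]]).round(1),proj(cw,[p+[0,0,d]]).round(1))
im=manip.get_image("top"); cv2.imwrite("pics/top4.png",cv2.resize(im[190:310,290:430,::-1],None,fx=5,fy=5,interpolation=cv2.INTER_CUBIC))
print(cw["pose"][:3,3]-p)
E
```

```text
[502.75542547 -36.27503225 186.350624  ]
0 [[300.1 206.4]] [[316.7 295.1]]
10 [[300.  203.5]] [[316.6 304. ]]
19 [[299.8 200.9]] [[316.5 312.9]]
30 [[299.6 197.7]] [[316.4 325.2]]
[ 67.86078674  -2.48131491 165.60064441]
```

View pics/top4.png

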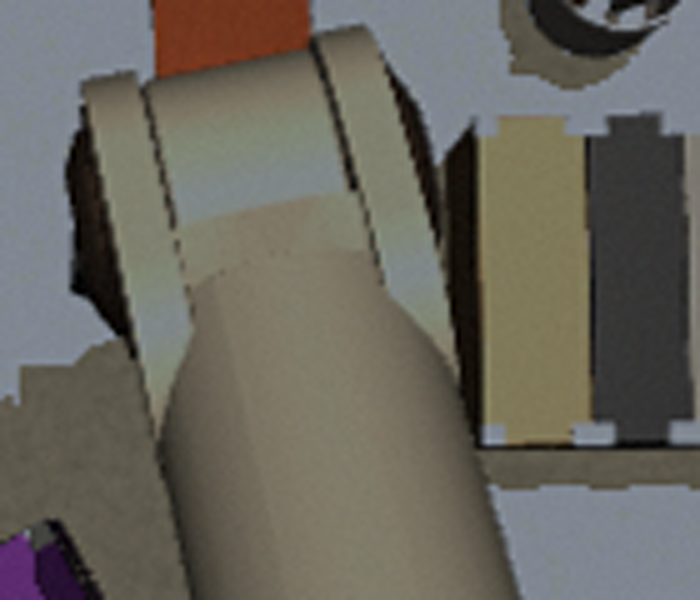

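```bash
cat > fit6.py <<'E'
from h import *
from scipy.optimize import least_squares
def fit6(L,x0,free=None):
    # pose: rotvec-based: yaw, tilt(about box y), roll ; position of box origin
    def T(x,P):
        R=Ro.from_euler('ZYX',[x[3],x[4],x[5]]); return R.apply(np.asarray(P,float))+x[:3]
    f=lambda x:np.concatenate([proj(c,[T(x,P)])[0]-np.array(uv) for c,uv,P in L])
    r=least_squares(f,x0,loss="soft_l1"); return r.x,f(r.x),T
E
python3 - <<'E'
from fit6 import *
cs=manip.calibration("scene"); cw=manip.calibration("wrist")
L=[(cs,(265,192.9),(32,-75,205)),(cs,(297.2,228.9),(32,75,205)),(cs,(319.4,218.2),(-32,75,205)),(cs,(305,278.2),(32,75,0)),(cs,(324.3,267.1),(-32,75,0)),(cs,(275.7,242.7),(32,-75,0)),
(cw,(467,127.7),(32,75,205)),(cw,(289.7,127.7),(-32,75,205))]
x,r,T=fit6(L,[497,-47,0,-1.6,0.05,0]); print(x.round(3)); print(r.round(1))
for P in((32,0,0),(-32,0,0),(-32,0,205),(32,0,205)): print(P,T(x,P).round(1))
E
```

```text
[ 4.98213e+02 -4.40640e+01  2.15300e+00 -1.59900e+00  7.40000e-02
 -8.00000e-03]
[-0.8 -1.2 -0.6  0.1 -0.1 -1.9 -0.1  0.7  0.8 -0.1 -0.5  0.1 -0.3  0.
  0.2 -0.2]
(32, 0, 0) [ 4.973e+02 -7.600e+01 -2.000e-01]
(-32, 0, 0) [499.1 -12.2   4.5]
(-32, 0, 205) [500.4 -27.4 209. ]
(32, 0, 205) [498.6 -91.2 204.2]
```

>>> {"op": "step_arm", "data": {
  "rows": [
    [0,-0.002,0,0,0,0,-1],
    [0,-0.002,0,0,0,0,-1],
    [0,-0.002,0,0,0,0,-1],
    [0,-0.002,0,0,0,0,-1]
  ]
}}

```text
t: 5.23
position: [502.3, -29.9, 184.9]
tool_rot: [-0.001, 1.0, -0.015, 0.005]
force: [-16.0, 12.9, 48.7]
finger_gap: 0.003
```

```bash
python3 - <<'E'
from h import *
for n in("wrist","scene"):
    im=manip.get_image(n); cv2.imwrite(f"pics/{n}5.png",im[:,:,::-1])
p,R,s=cur(); print(p,s["force"],s["finger_gap"],s["t"])
a=cv2.imread('pics/scene5.png')[160:290,255:340];cv2.imwrite('pics/s5d.png',cv2.resize(a,None,fx=4.5,fy=4.5,interpolation=cv2.INTER_CUBIC))
E
```

```text
[502.22269379 -29.50754915 184.63575707] [-17.26135855  15.66703826  61.04388275] -0.0005857920817059514 5.3333
```

View pics/s5d.png

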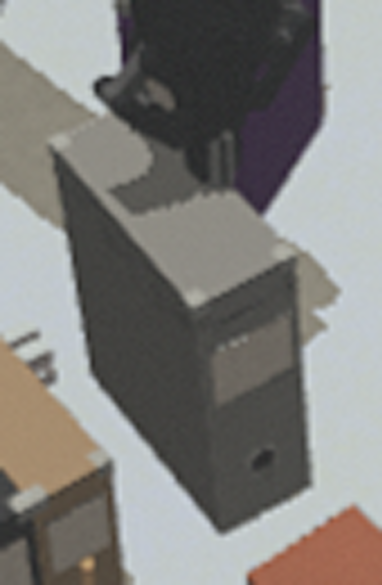

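>>> {"op": "step_arm", "data": {
  "rows": [
    [0,-0.002,0,0,0,0,-1],
    [0,-0.002,0,0,0,0,-1],
    [0,-0.002,0,0,0,0,-1],
    [0,-0.001,0,0,0,0,-1],
    [0,0,0,0,0,0,-1]
  ]
}}

```text
t: 5.75
position: [501.7, -23.3, 183.1]
tool_rot: [-0.002, 1.0, -0.015, 0.004]
force: [-13.7, 13.3, 48.3]
finger_gap: -0.002
```

```bash
python3 - <<'E'
from h import *
for n in("wrist","scene"):
    im=manip.get_image(n); cv2.imwrite(f"pics/{n}6.png",im[:,:,::-1])
p,R,s=cur(); print(p,s["force"],s["finger_gap"],s["t"])
a=cv2.imread('pics/scene6.png')[160:290,255:340];cv2.imwrite('pics/s6d.png',cv2.resize(a,None,fx=4.5,fy=4.5,interpolation=cv2.INTER_CUBIC))
E
```

```text
[501.63050385 -23.36296413 183.12776019] [-15.51923649  14.38245813  48.53950688] 0.0007494886911950728 5.85
```

View pics/s6d.png

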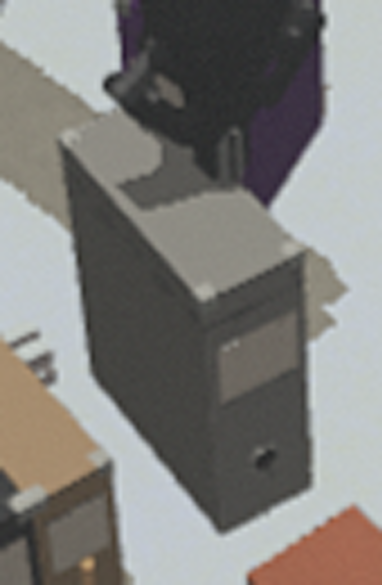

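View pics/wrist6.png

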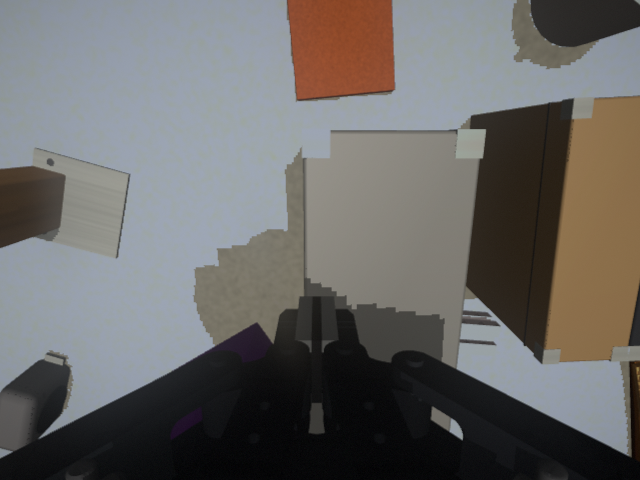

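>>> {"op": "step_arm", "data": {
  "rows": [
    [0,-0.001,-0.003,0,0,0,-1],
    [0,-0.001,-0.003,0,0,0,-1],
    [0,-0.001,-0.003,0,0,0,-1],
    [0,0,-0.002,0,0,0,-1],
    [0,0,0,0,0,0,-1]
  ]
}}

```text
t: 6.27
position: [498.2, -28.1, 187.2]
tool_rot: [0.0, 1.0, -0.018, 0.0]
force: [0.1, 0.6, 0.2]
finger_gap: -0.001
```

```bash
python3 - <<'E'
from h import *
for n in("wrist","scene"):
    im=manip.get_image(n); cv2.imwrite(f"pics/{n}7.png",im[:,:,::-1])
p,R,s=cur(); print(p,s["force"],s["finger_gap"],s["t"])
a=cv2.imread('pics/scene7.png')[160:290,255:340];cv2.imwrite('pics/s7d.png',cv2.resize(a,None,fx=4.5,fy=4.5,interpolation=cv2.INTER_CUBIC))
E
```

```text
[497.87826956 -28.14672291 186.67759134] [ 0.45663951 -0.33163448  0.17532602] 0.004801589499903032 6.3667
```

View pics/s7d.png

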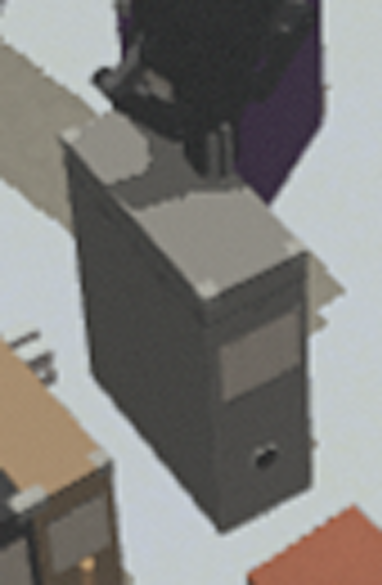

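```bash
python3 - <<'E'
from h import *
p,R,s=cur(); print(p)
cs=manip.calibration("scene"); cw=manip.calibration("wrist")
for z in(187,197,207,217): print(z,(proj(cs,[[498,-28,z]])-[255,160])*4.5,(proj(cs,[[509,-28,z]])-[255,160])*4.5, proj(cw,[[509,-28,z]]),proj(cw,[[498,-28,z]]))
print(manip.trace("wrist","box")[0]["p"])
E
python3 -c "
import cv2;a=cv2.imread('pics/wrist7.png')[240:440,220:420];cv2.imwrite('pics/w7c.png',cv2.resize(a,None,fx=3,fy=3,interpolation=cv2.INTER_CUBIC))"
```

```text
[497.87826956 -28.14672291 186.67759134]
187 [[210.7370962 196.4539253]] [[222.06479975 208.02771482]] [[315.36944194 272.17068234]] [[316.25920697 295.046871  ]]
197 [[210.00194408 183.51532917]] [[221.38571053 195.09657161]] [[315.32254217 280.14431921]] [[316.26414237 304.1872419 ]]
207 [[209.25911638 170.44164378]] [[220.69950194 182.02986206]] [[315.26982907 289.10630681]] [[316.26967779 314.43885326]]
217 [[208.50849227 157.23074236]] [[220.00606143 168.8254431 ]] [[315.21015035 299.25254908]] [[316.27592973 326.01746945]]
0.86
```

View pics/w7c.png

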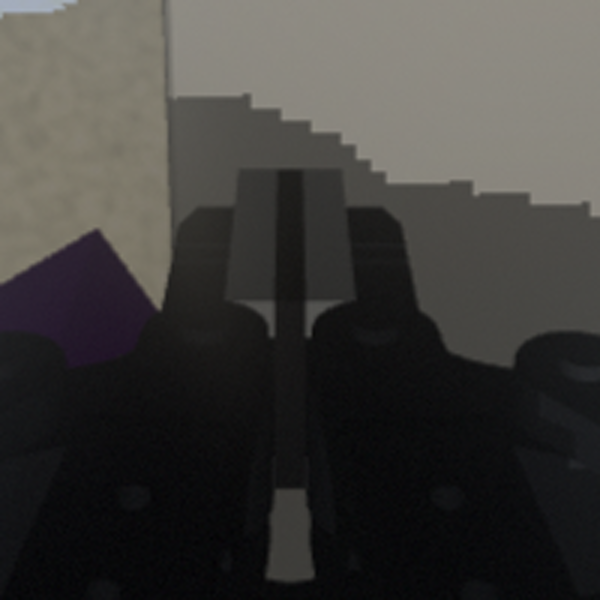

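>>> {"op": "step_arm", "data": {
  "rows": [
    [0,0,-0.02,0,0,0,-1],
    [0,0,-0.03,0,0,0,1],
    [0,0.01,-0.03,0,0,0,1],
    [-0.01,0.01,-0.02,0,0,0,1],
    [-0.02,0.02,-0.02,0,0,0,1],
    [-0.02,0.02,-0.02,0,0,0,1],
    [0,0,0,0,0,0,1],
    [0,0,0,0,0,0,1]
  ]
}}

```text
t: 7.08
position: [445.8, -87.6, 327.8]
tool_rot: [0.001, 1.0, -0.02, 0.001]
force: [0.2, 0.9, -0.1]
finger_gap: 0.973
```

```bash
python3 - <<'E'
from h import *
p,R,s=cur(); print(p,R.as_matrix().round(3),s["qvel"].round(3),s["t"])
c=manip.calibration("wrist"); im=manip.get_image("wrist"); cv2.imwrite("pics/w8.png",im[:,:,::-1])
np.save("cw8.npy",c["pose"])
cv2.imwrite('pics/w8c.png',cv2.resize(im[55:300,145:375,::-1],None,fx=2.4,fy=2.4,interpolation=cv2.INTER_CUBIC))
E
```

```text
[445.80224494 -87.56024584 327.81434771] [[ 0.999 -0.04   0.002]
 [-0.04  -0.999 -0.002]
 [ 0.002  0.002 -1.   ]] [-0.034  0.04  -0.033  0.012 -0.    -0.013 -0.019] 7.0833
```

View pics/w8.png

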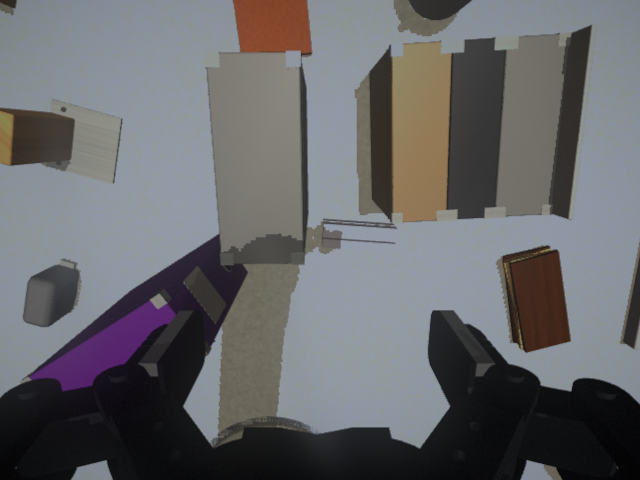

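View pics/w8c.png

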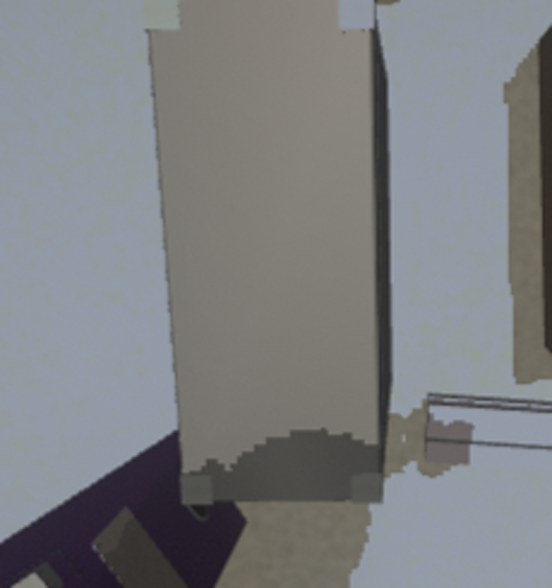

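```bash
python3 - <<'E'
from h import *
from scipy.optimize import least_squares
c=manip.calibration("wrist"); c["pose"]=np.load("cw8.npy")
B=[((206.5,53),(-32,75,205)),((301.5,51.5),(32,75,205)),((304.6,264.2),(32,-75,205)),((220.4,264.6),(-32,-75,205)),((307.5,225.8),(32,-75,0))]
Rr=[((391,43),(0,75,140)),((393,222),(0,-75,140))]
for nm,L,i in(("box",B,(498,-46,-1.62)),("row",Rr,(511,-157,-1.565))):
    f=lambda p:np.concatenate([proj(c,place(np.array([P],float),p))[0]-uv for uv,P in L])
    r=least_squares(f,i); print(nm,r.x.round(3),r.fun.round(1))
p,R,s=cur(); a=np.array([498,-46,250.]); R1=rot(-1.605); rows(p,R,a,R1,4); print()
rows(a,R1,np.array([498,-46,150.]),R1,5)
E
```

```text
box [495.205 -47.77   -1.614] [  0.1   0.4   0.6   2.3  -1.3   1.9   0.3   1.2   0.6 -10.8]
row [ 511.285 -156.319   -1.545] [-0.  -0.2  0.   0.3]
[0.0126, -0.0106, 0.0193, 0.0001, -0.0001, -0.001]
[0.0126, -0.0106, 0.0193, 0.0001, -0.0001, -0.001]
[0.0126, -0.0105, 0.0193, 0.0001, -0.0001, -0.001]
[0.0127, -0.0105, 0.0193, 0.0001, -0.0001, -0.001]

[0.0, 0.0, 0.02, 0.0, 0.0, 0.0]
[0.0, 0.0, 0.02, 0.0, 0.0, 0.0]
[0.0, 0.0, 0.02, 0.0, 0.0, 0.0]
[0.0, 0.0, 0.02, 0.0, 0.0, 0.0]
[0.0, 0.0, 0.02, 0.0, 0.0, 0.0]
```

>>> {"op": "step_arm", "data": {
  "rows": [
    [0.0125,-0.0105,0.0193,0,0,0,1],
    [0.0125,-0.0105,0.0193,0,0,0,1],
    [0.0125,-0.0105,0.0193,0,0,0,1],
    [0.0125,-0.0105,0.0193,0,0,0,1],
    [0,0,0,0,0,0,1],
    [0,0,0,0,0,0,1],
    [0,0,0,0,0,0,1]
  ]
}}

```text
t: 7.72
position: [497.3, -45.0, 249.6]
tool_rot: [-0.001, 1.0, -0.017, -0.001]
force: [-0.3, -0.0, 0.4]
finger_gap: 0.999
```

```bash
python3 - <<'E'
from h import *
p,R,s=cur(); print(p,s["t"])
c=manip.calibration("wrist"); im=manip.get_image("wrist"); cv2.imwrite("pics/w9.png",im[:,:,::-1])
for d in manip.trace("wrist","box"):
    q,e=fit(MOD["box"],[(c,d["pixels"])],(497,-46.6,-1.61)); print(d["p"],q,e)
rows(p,R,np.array([498,-46.6,150.]),rot(-1.608),6)
E
```

```text
[497.2524184  -44.98376395 249.59268282] 7.7167
0.78 [497.17059303 -46.96562364  -1.60219399] 292.8241271972656
0.65 [28.30884943 57.56733701 -0.72283014] 9410.7412109375
[0.0002, 0.0003, 0.0166, -0.0002, 0.0002, 0.0004]
[0.0002, 0.0003, 0.0166, -0.0002, 0.0002, 0.0004]
[0.0001, 0.0003, 0.0166, -0.0002, 0.0002, 0.0004]
[0.0001, 0.0003, 0.0166, -0.0002, 0.0002, 0.0004]
[0.0001, 0.0003, 0.0166, -0.0002, 0.0002, 0.0004]
[0.0001, 0.0003, 0.0166, -0.0002, 0.0002, 0.0004]
```

View pics/w9.png

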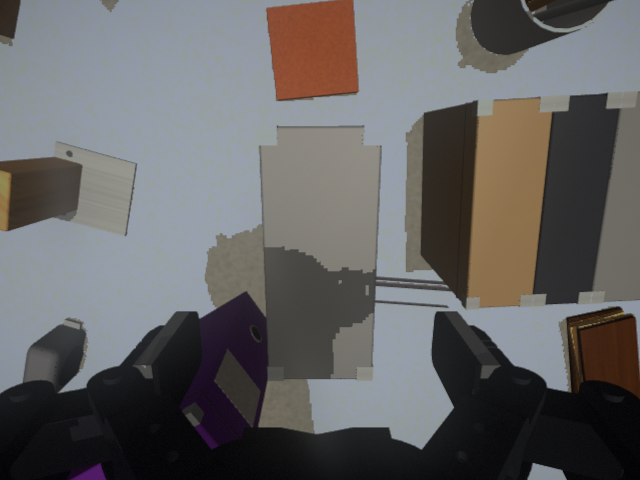

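>>> {"op": "step_arm", "data": {
  "rows": [
    [0,0.0005,0.0166,0,0,0,1],
    [0,0.0005,0.0166,0,0,0,1],
    [0,0.0005,0.0166,0,0,0,1],
    [0,0,0.0166,0,0,0,1],
    [0,0,0.0166,0,0,0,1],
    [0,0,0.0166,0,0,0,1],
    [0,0,0,0,0,0,1],
    [0,0,0,0,0,0,1]
  ]
}}

```text
t: 8.48
position: [497.2, -47.7, 150.7]
tool_rot: [0.0, 1.0, -0.018, -0.0]
force: [-0.2, -0.6, 0.9]
finger_gap: 0.998
```

```bash
python3 - <<'E'
from h import *
p,R,s=cur(); print(p,s["force"],s["t"])
for n in("wrist","scene"):
    im=manip.get_image(n); cv2.imwrite(f"pics/{n}10.png",im[:,:,::-1])
a=cv2.imread('pics/scene10.png')[140:290,235:350];cv2.imwrite('pics/s10d.png',cv2.resize(a,None,fx=4,fy=4,interpolation=cv2.INTER_CUBIC))
E
```

```text
[497.1960063  -47.71942018 150.72789718] [-0.18544911 -0.608495    0.87123157] 8.4833
```

View pics/wrist10.png

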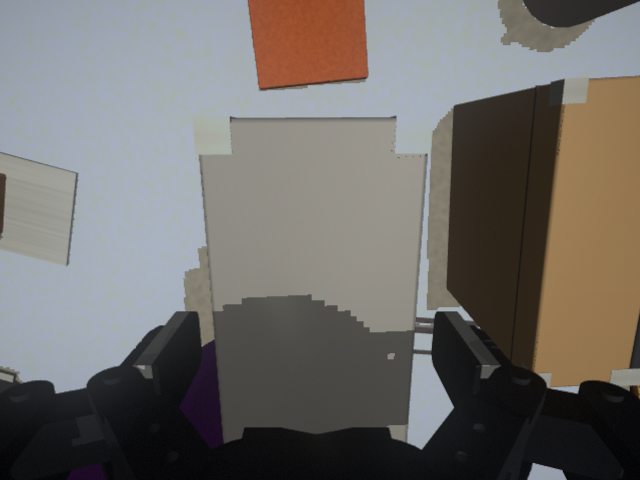

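View pics/s10d.png

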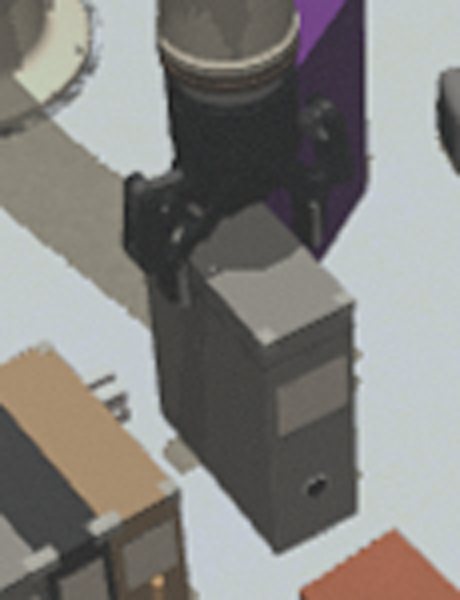

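>>> {"op": "step_arm", "data": {
  "rows": [
    [0,0,0,0,0,0,0.4],
    [0,0,0,0,0,0,0.4],
    [0,0,0,0,0,0,0.4]
  ]
}}

```text
t: 8.83
position: [498.6, -47.1, 151.7]
tool_rot: [0.0, 1.0, -0.018, 0.001]
force: [-1.0, 0.3, 7.0]
finger_gap: 0.737
```

>>> {"op": "step_arm", "data": {
  "rows": [
    [0,0,0,0,0,0,0.2],
    [0,0,0,0,0,0,0.0],
    [0,0,0,0,0,0,-0.2]
  ]
}}

```text
t: 9.08
position: [498.6, -47.1, 151.7]
tool_rot: [0.0, 1.0, -0.018, 0.001]
force: [-1.8, 1.2, 6.8]
finger_gap: 0.74
```

```bash
python3 - <<'E'
from arc import *
p,R,s=cur(); print(p,s["force"],s["moment"],s["finger_gap"],s["t"])
im=manip.get_image("wrist"); cv2.imwrite(f"pics/wrist11.png",im[:,:,::-1])
E
```

```text
[498.56175334 -47.08038343 151.73307894] [-1.77932527  1.18820109  6.84306942] [-0.12468182  0.29373761 -0.10582386] 0.739923476912502 9.0833
```

View pics/wrist11.png

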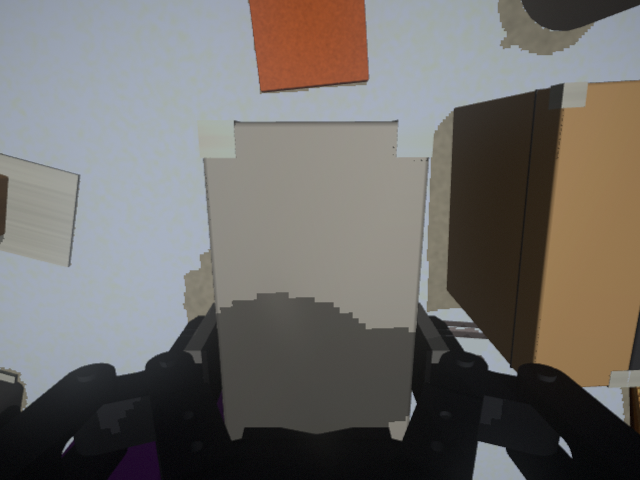

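>>> {"op": "step_arm", "data": {
  "rows": [
    [0,0,0,0,0,-0.015,-0.2],
    [0,0,0,0,0,-0.015,-0.2],
    [0,0,0,0,0,-0.015,-0.2],
    [0,0,0,0,0,0,-0.2],
    [0,0.0061,-0.0012,0.04,0,0,-0.2],
    [0,0.0061,-0.0012,0.04,0,0,-0.2],
    [0,0,0,0,0,0,-0.2]
  ]
}}

```text
t: 9.72
position: [499.0, -60.2, 153.8]
tool_rot: [-0.042, 0.999, 0.003, 0.001]
force: [-0.7, 3.0, 6.0]
finger_gap: 0.74
```

```bash
python3 - <<'E'
from arc import *
p,R,s=cur(); print(p,s["force"],s["moment"],s["finger_gap"],s["t"])
print(R.as_matrix().round(3))
E
```

```text
[499.03162896 -60.20006506 153.81020671] [-0.69199402  3.0457382   5.95383354] [1.08000477 0.19333913 0.15872456] 0.7404843029353966 9.7167
[[ 1.     0.006  0.002]
 [ 0.005 -0.997  0.083]
 [ 0.002 -0.083 -0.997]]
```

>>> {"op": "step_arm", "data": {
  "rows": [
    [0,0.0061,-0.0012,0.04,0,0,-0.2],
    [0,0.0061,-0.0012,0.04,0,0,-0.2],
    [0,0.0061,-0.0012,0.04,0,0,-0.2],
    [0,0.0061,-0.0012,0.04,0,0,-0.2],
    [0,0.0061,-0.0012,0.04,0,0,-0.2],
    [0,0,0,0,0,0,-0.2]
  ]
}}

```text
t: 10.22
position: [498.8, -90.9, 154.4]
tool_rot: [-0.142, 0.99, 0.002, -0.0]
force: [-0.7, 2.4, 8.0]
finger_gap: 0.738
```

```bash
python3 - <<'E'
from arc import *
p,R,s=cur(); print(p,s["force"],s["moment"],s["finger_gap"],s["t"])
print(R.as_matrix().round(3),s["joint_positions"].round(2))
for n in("wrist","scene"):
    im=manip.get_image(n); cv2.imwrite(f"pics/{n}12.png",im[:,:,::-1])
a=cv2.imread('pics/scene12.png')[140:340,170:350];cv2.imwrite('pics/s12d.png',cv2.resize(a,None,fx=3,fy=3,interpolation=cv2.INTER_CUBIC))
E
```

```text
[498.80598981 -90.88997963 154.36617898] [-0.68030681  2.39890357  8.00233762] [1.1584703  0.09947353 0.1994467 ] 0.737591476518262 10.2167
[[ 1.     0.004 -0.001]
 [ 0.004 -0.959  0.282]
 [ 0.001 -0.282 -0.959]] [ 0.99  0.48 -0.83  1.89  0.08  0.98 -1.41]
```

View pics/s12d.png

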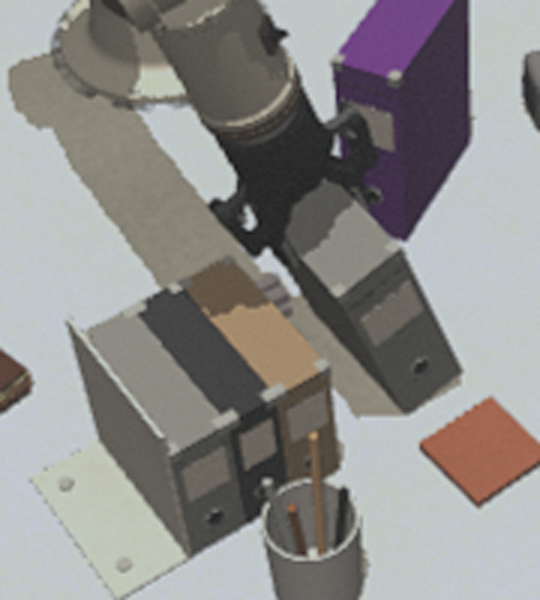

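>>> {"op": "step_arm", "data": {
  "rows": [
    [0,0.0061,-0.0012,0.04,0,0,-0.2],
    [0,0.0061,-0.0012,0.04,0,0,-0.2],
    [0,0.0061,-0.0012,0.04,0,0,-0.2],
    [0,0.0061,-0.0012,0.04,0,0,-0.2],
    [0,0,0,0,0,0,-0.2]
  ]
}}

```text
t: 10.73
position: [498.1, -115.0, 150.3]
tool_rot: [-0.222, 0.975, 0.002, -0.001]
force: [-1.7, 1.8, 7.2]
finger_gap: 0.735
```

```bash
python3 - <<'E'
from arc import *
p,R,s=cur(); print(p,s["force"],s["moment"],s["finger_gap"],s["t"])
print(R.as_matrix().round(3),s["joint_positions"].round(2))
for n in("wrist","scene"):
    im=manip.get_image(n); cv2.imwrite(f"pics/{n}13.png",im[:,:,::-1])
a=cv2.imread('pics/scene13.png')[140:340,170:350];cv2.imwrite('pics/s13d.png',cv2.resize(a,None,fx=3,fy=3,interpolation=cv2.INTER_CUBIC))
E
```

```text
[ 498.10894676 -115.03013766  150.30004398] [-1.65668159  1.75952107  7.22284408] [1.16150096 0.15604762 0.18593203] 0.7353861094322169 10.7333
[[ 1.     0.003 -0.003]
 [ 0.004 -0.902  0.432]
 [-0.002 -0.432 -0.902]] [ 1.1   0.59 -0.85  1.82  0.01  1.05 -1.26]
```

View pics/s13d.png

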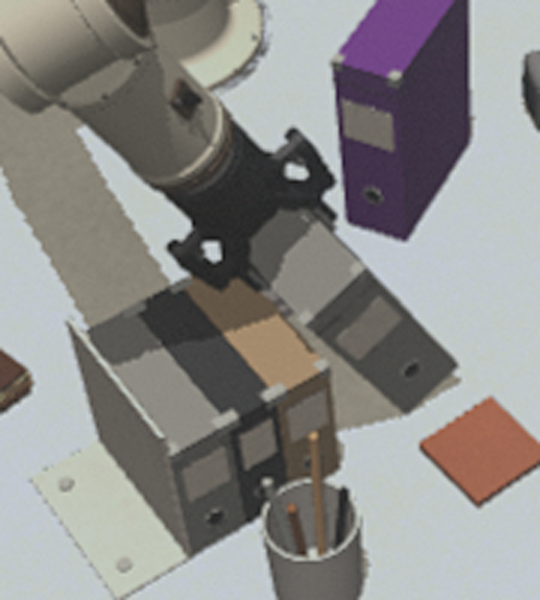

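View pics/wrist13.png

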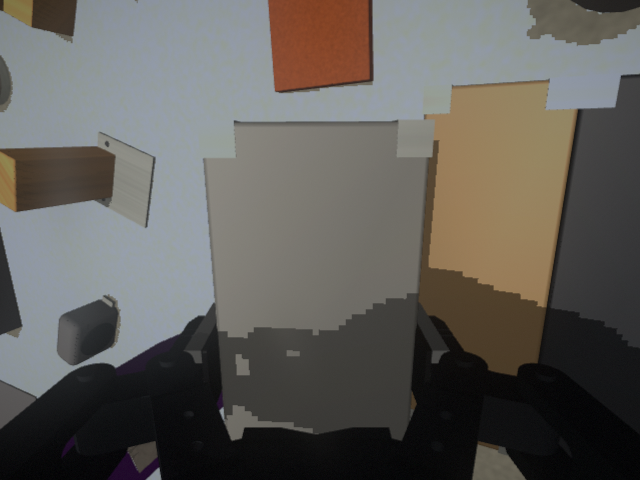

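>>> {"op": "step_arm", "data": {
  "rows": [
    [0,0.00228,-0.00046,0.015,0,0,-0.2],
    [0,0.00228,-0.00046,0.015,0,0,-0.2],
    [0,0.00228,-0.00046,0.015,0,0,-0.2],
    [0,0,0,0,0,0,-0.2]
  ]
}}

```text
t: 11.17
position: [498.3, -121.4, 148.6]
tool_rot: [-0.242, 0.97, 0.004, -0.001]
force: [-1.0, 2.0, 7.2]
finger_gap: 0.737
```

```bash
python3 - <<'E'
from arc import *
p,R,s=cur(); print(p,s["force"],s["moment"],s["finger_gap"],s["t"], np.arcsin(R.as_matrix()[1,2]))
E
```

```text
[ 498.32042486 -121.40997822  148.55634148] [-0.95076518  2.04570624  7.1774074 ] [1.70303355 0.02866072 0.09396797] 0.7372539743815948 11.1667 0.489493502883542
```

>>> {"op": "step_arm", "data": {
  "rows": [
    [0,0.0015,-0.0003,0.01,0,0,-0.2],
    [0,0.0015,-0.0003,0.01,0,0,-0.2],
    [0,0,0,0,0,0,-0.2]
  ]
}}

```text
t: 11.42
position: [498.3, -124.0, 147.8]
tool_rot: [-0.252, 0.968, 0.004, -0.001]
force: [-1.0, 2.6, 6.3]
finger_gap: 0.736
```

```bash
python3 - <<'E'
from arc import *
p,R,s=cur(); print(p,s["force"],s["moment"],s["finger_gap"],s["t"], np.arcsin(R.as_matrix()[1,2]))
for n in("wrist","scene"):
    im=manip.get_image(n); cv2.imwrite(f"pics/{n}14.png",im[:,:,::-1])
a=cv2.imread('pics/scene14.png')[140:340,170:350];cv2.imwrite('pics/s14d.png',cv2.resize(a,None,fx=3,fy=3,interpolation=cv2.INTER_CUBIC))
E
```

```text
[ 498.32978078 -124.02241448  147.78415272] [-0.96221696  2.57776458  6.3347667 ] [1.35914968 0.1378308  0.23816689] 0.7355999082327301 11.4167 0.5086010151633583
```

View pics/s14d.png

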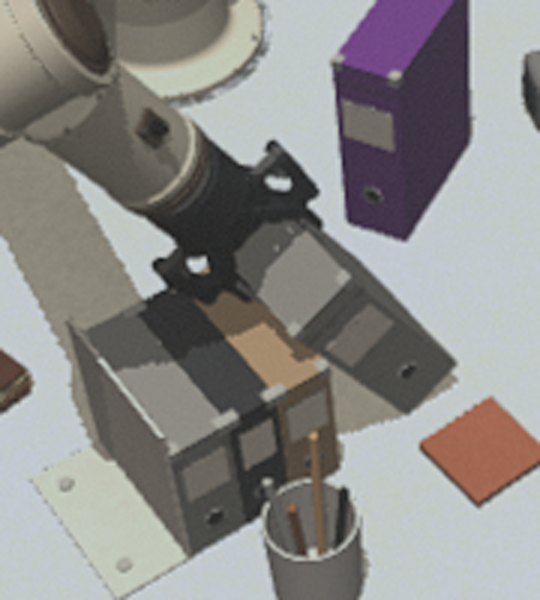

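View pics/wrist14.png

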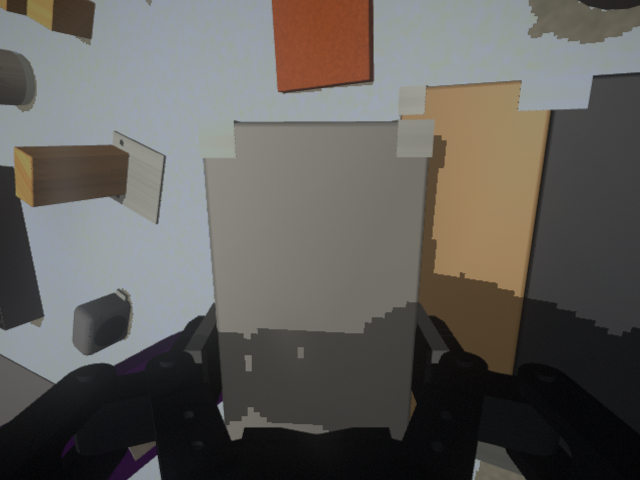

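>>> {"op": "step_arm", "data": {
  "rows": [
    [0,0.0015,-0.0003,0.01,0,0,-0.2],
    [0,0,0,0,0,0,-0.2]
  ]
}}

```text
t: 11.68
position: [498.2, -124.0, 147.5]
tool_rot: [-0.257, 0.966, 0.005, -0.001]
force: [-0.2, 8.0, 5.0]
finger_gap: 0.74
```

>>> {"op": "step_arm", "data": {
  "rows": [
    [0,0.0015,-0.0003,0.01,0,0,-0.2],
    [0,0,0,0,0,0,-0.2]
  ]
}}

```text
t: 11.85
position: [498.3, -124.0, 147.6]
tool_rot: [-0.263, 0.965, 0.006, -0.002]
force: [0.2, 9.9, 9.0]
finger_gap: 0.732
```

```bash
python3 - <<'E'
from arc import *
p,R,s=cur(); print(p,s["force"],s["moment"],s["finger_gap"],s["t"], np.arcsin(R.as_matrix()[1,2]))
E
```

```text
[ 498.26454547 -123.98451691  147.59689398] [0.19957479 9.93500748 9.03604232] [ 2.02050277 -0.0956961   0.24997673] 0.7319943655780079 11.85 0.5313263075836745
```

>>> {"op": "step_arm", "data": {
  "rows": [
    [0,0,0,0,0,0,0.6],
    [0,0,0,0,0,0,0.8],
    [0,0,0,0,0,0,0.8]
  ]
}}

```text
t: 12.1
position: [498.0, -129.3, 145.5]
tool_rot: [-0.259, 0.966, 0.004, -0.001]
force: [0.9, -0.7, -0.7]
finger_gap: 0.897
```

```bash
python3 - <<'E'
from arc import *
p,R,s=cur(); print(p,s["force"],s["moment"],s["finger_gap"],s["t"], np.arcsin(R.as_matrix()[1,2]))
for n in("wrist","scene"):
    im=manip.get_image(n); cv2.imwrite(f"pics/{n}15.png",im[:,:,::-1])
a=cv2.imread('pics/scene15.png')[140:340,170:350];cv2.imwrite('pics/s15d.png',cv2.resize(a,None,fx=3,fy=3,interpolation=cv2.INTER_CUBIC))
E
```

```text
[ 498.03625416 -129.27263612  145.5241657 ] [ 0.91945825 -0.74867458 -0.73308612] [-0.54926997 -0.01517804 -0.0036851 ] 0.896984907191064 12.1 0.523357310934444
```

View pics/s15d.png

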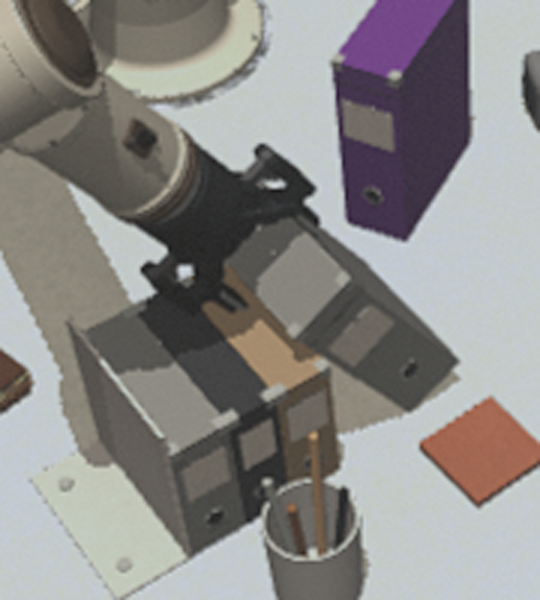

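View pics/wrist15.png

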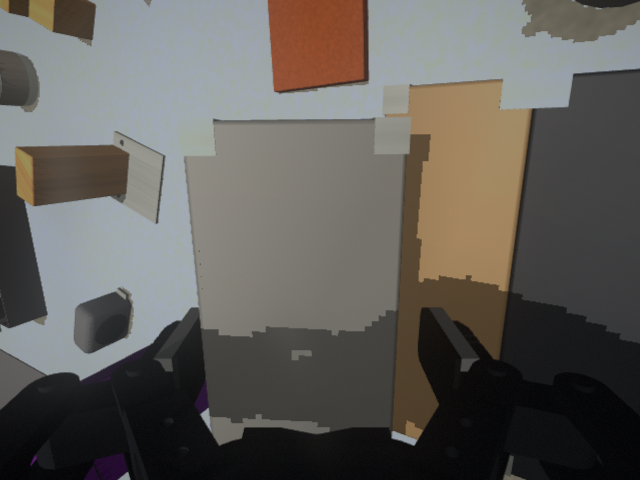

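>>> {"op": "step_arm", "data": {
  "rows": [
    [0,-0.004,0,0,0,0,1],
    [0,0,-0.005,0,0,0,1],
    [0,0,-0.015,0,0,0,1],
    [0,0,-0.02,0,0,0,1],
    [0,0,-0.03,0,0,0,1],
    [0,0,-0.03,0,0,0,1],
    [0,0,-0.03,0,0,0,1],
    [0,0,0,0,0,0,1]
  ]
}}

```text
t: 12.87
position: [501.4, -194.0, 265.5]
tool_rot: [-0.257, 0.966, 0.003, 0.003]
force: [0.9, -1.6, 0.1]
finger_gap: 1.0
```

```bash
python3 - <<'E'
from arc import *
p,R,s=cur(); print(p,s["force"],s["finger_gap"],s["t"],s["joint_positions"].round(2))
c=manip.calibration("wrist")
for n in("wrist","scene","top"):
    im=manip.get_image(n); cv2.imwrite(f"pics/{n}16.png",im[:,:,::-1])
np.save("cw16.npy",c["pose"])
a=cv2.imread('pics/scene16.png')[170:345,180:340];cv2.imwrite('pics/s16d.png',cv2.resize(a,None,fx=3.4,fy=3.4,interpolation=cv2.INTER_CUBIC))
a=cv2.imread('pics/top16.png')[190:310,200:480];cv2.imwrite('pics/t16d.png',cv2.resize(a,None,fx=2.8,fy=2.8,interpolation=cv2.INTER_CUBIC))
E
```

```text
[ 501.36829393 -194.002046    265.47109758] [ 0.89200799 -1.59829258  0.05876708] 0.999793003160468 12.8667 [ 1.22  0.57 -0.88  1.59 -0.05  1.37 -1.16]
```

View pics/s16d.png

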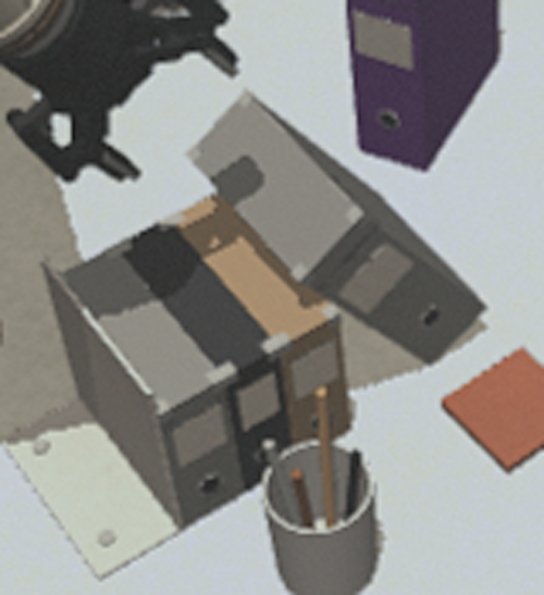

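View pics/t16d.png

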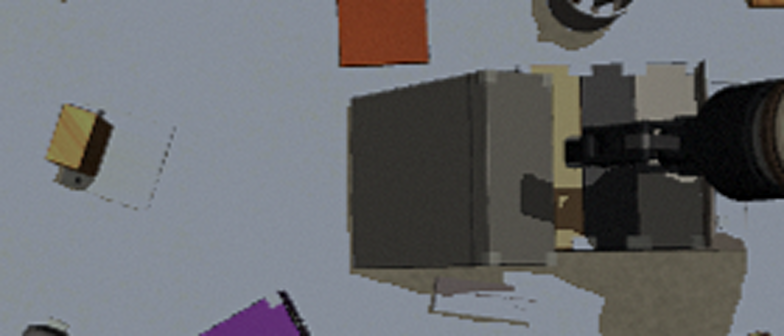

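View pics/wrist16.png

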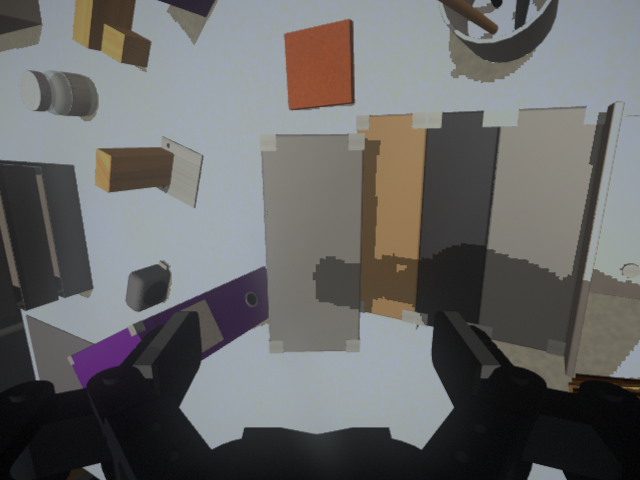

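```bash
python3 - <<'E'
from fit6 import *
cs=manip.calibration("scene"); ct=manip.calibration("top"); cw=manip.calibration("wrist"); cw["pose"]=np.load("cw16.npy")
S=[(cs,(235.3,215),(32,-75,205)),(cs,(269.1,252.9),(32,75,205)),(cs,(287.4,232.6),(-32,75,205)),(cs,(252.6,197.1),(-32,-75,205)),(cs,(307.9,276.8),(32,75,0)),(cs,(322.9,260.6),(-32,75,0))]
T_=[(ct,(324.3,225),(-32,75,0)),(ct,(325.4,286.4),(-32,-75,0)),(ct,(370,216.1),(-32,75,205)),(ct,(370.7,285),(-32,-75,205)),(ct,(397.1,215.4),(32,75,205)),(ct,(397.5,284.3),(32,-75,205))]
W=[(cw,(261,135),(-32,75,205)),(cw,(365,134),(32,75,205)),(cw,(359,353),(32,-75,205)),(cw,(268,353),(-32,-75,205))]
for nm,L in(("all",S+T_+W),("scene",S),("top",T_),("S+T",S+T_)):
    x,r,T=fit6(L,[497,-50,15,-1.565,0.5,0]); print(nm,x.round(3),np.abs(r).max().round(1),"rear",T(x,(32,0,0)).round(1),"front",T(x,(-32,0,0)).round(1))
print(r.round(1))
E
```

```text
all [ 4.93754e+02 -4.59880e+01  1.47810e+01 -1.56000e+00  5.29000e-01
 -1.00000e-02] 3.5 rear [494.1 -73.6  -1.4] front [493.5 -18.4  30.9]
scene [ 4.88303e+02 -4.04070e+01  4.55400e+00 -1.54800e+00  5.28000e-01
 -5.00000e-03] 1.0 rear [488.9 -68.  -11.6] front [487.7 -12.8  20.7]
top [ 4.93706e+02 -4.73210e+01  3.35640e+01 -1.54900e+00  4.86000e-01
  1.00000e-03] 2.1 rear [494.3 -75.6  18.6] front [493.1 -19.   48.5]
S+T [ 4.94927e+02 -4.57710e+01  1.07030e+01 -1.54000e+00  5.14000e-01
  4.00000e-03] 2.5 rear [495.8 -73.6  -5. ] front [494.1 -17.9  26.4]
[-0.4  0.6 -0.2 -0.5  0.3 -0.3  0.1 -0.5 -1.3  1.5  0.5 -0.  -0.5  0.5
 -0.2 -0.4  0.8 -0.9  2.3 -0.3 -2.5  1.2 -0.5 -0. ]
```

```bash
python3 - <<'E'
from fit6 import *
cs=manip.calibration("scene"); ct=manip.calibration("top"); cw=manip.calibration("wrist"); cw["pose"]=np.load("cw16.npy")
S=[(cs,(235.3,215),(32,-75,205)),(cs,(269.1,252.9),(32,75,205)),(cs,(287.4,232.6),(-32,75,205)),(cs,(252.6,197.1),(-32,-75,205)),(cs,(307.9,276.8),(32,75,0)),(cs,(322.9,260.6),(-32,75,0))]
T_=[(ct,(324.3,225),(-32,75,0)),(ct,(325.4,286.4),(-32,-75,0)),(ct,(370,216.1),(-32,75,205)),(ct,(370.7,285),(-32,-75,205)),(ct,(397.1,215.4),(32,75,205)),(ct,(397.5,284.3),(32,-75,205))]
W=[(cw,(261,135),(-32,75,205)),(cw,(365,134),(32,75,205)),(cw,(359,353),(32,-75,205)),(cw,(268,353),(-32,-75,205))]
def T(x,P): return Ro.from_euler('ZY',[x[2],x[3]]).apply(np.array(P,float)-[32,0,0])+[x[0],x[1],0]
for nm,L in(("all",S+T_+W),("scene",S),("top",T_),("S+T",S+T_),("W",W)):
    f=lambda x:np.concatenate([proj(c,[T(x,P)])[0]-np.array(uv) for c,uv,P in L])
    r=least_squares(f,[497,-78,-1.56,.5],loss="soft_l1"); x=r.x; print(nm,x.round(3),np.abs(f(x)).max().round(1),"lean",np.arctan((x[1]+156.5)/140))
E
```

```text
all [495.904 -73.093  -1.558   0.535] 3.7 lean 0.5373000757251384
scene [498.834 -72.822  -1.545   0.528] 1.3 lean 0.5387272228484238
top [495.162 -75.573  -1.549   0.496] 2.5 lean 0.5241210235673316
S+T [496.337 -73.287  -1.545   0.52 ] 2.8 lean 0.536277830255392
W [496.185 -76.965  -1.56    0.519] 0.9 lean 0.5166367615636194
```

```bash
python3 - <<'E'
from h import *
p,R,s=cur(); print(p)
a=np.array([505,-150,330.]); R1=rot(-1.565,(0,0,0)); 
R2=Ro.from_matrix(R.as_matrix())
rows(p,R,a,R1,5); print()
b=np.array([490,200,300.]); R3=rot(-.314); rows(a,R1,b,R3,13)
E
```

```text
[ 498.5435841  -189.39812585  260.76070453]
[0.0014, -0.0137, -0.008, -0.1049, 0.0001, 0.0005]
[0.0014, -0.0128, -0.0094, -0.1049, 0.0001, 0.0005]
[0.0013, -0.0118, -0.0107, -0.1049, 0.0001, 0.0005]
[0.0013, -0.0106, -0.0119, -0.1049, 0.0001, 0.0005]
[0.0013, -0.0093, -0.0129, -0.1049, 0.0001, 0.0005]

[-0.001, -0.0269, 0.0023, 0.0, 0.0, -0.0962]
[0.0016, -0.0269, 0.0023, 0.0, 0.0, -0.0962]
[0.0042, -0.0266, 0.0023, 0.0, 0.0, -0.0962]
[0.0067, -0.0261, 0.0023, 0.0, 0.0, -0.0962]
[0.0092, -0.0253, 0.0023, 0.0, 0.0, -0.0962]
[0.0116, -0.0243, 0.0023, 0.0, 0.0, -0.0962]
[0.0139, -0.0231, 0.0023, 0.0, 0.0, -0.0962]
[0.016, -0.0217, 0.0023, 0.0, 0.0, -0.0962]
[0.018, -0.02, 0.0023, 0.0, 0.0, -0.0962]
[0.0199, -0.0182, 0.0023, 0.0, 0.0, -0.0962]
[0.0215, -0.0162, 0.0023, 0.0, 0.0, -0.0962]
[0.023, -0.0141, 0.0023, 0.0, 0.0, -0.0962]
[0.0242, -0.0118, 0.0023, 0.0, 0.0, -0.0962]
```

>>> {"op": "step_arm", "data": {
  "rows": [
    [0,0,-0.03,0,0,0,1],
    [0,0,-0.03,0,0,0,1],
    [0,-0.012,-0.008,-0.105,0,0,1],
    [0,-0.012,-0.008,-0.105,0,0,1],
    [0,-0.012,-0.008,-0.105,0,0,1],
    [0,-0.012,-0.008,-0.105,0,0,1],
    [0,-0.012,0,-0.105,0,0,1],
    [0,-0.025,0,0,0,-0.096,1]
  ]
}}

```text
t: 13.68
position: [498.6, -144.8, 361.8]
tool_rot: [0.004, 0.998, 0.055, 0.001]
force: [1.1, 1.0, 0.3]
finger_gap: 0.999
```

>>> {"op": "step_arm", "data": {
  "rows": [
    [0.0016,-0.0269,0.002,0,0,-0.096,1],
    [0.0042,-0.0266,0.002,0,0,-0.096,1],
    [0.0067,-0.0261,0.002,0,0,-0.096,1],
    [0.0092,-0.0253,0.002,0,0,-0.096,1],
    [0.0116,-0.0243,0.002,0,0,-0.096,1],
    [0.0139,-0.0231,0.002,0,0,-0.096,1],
    [0.016,-0.0217,0.002,0,0,-0.096,1],
    [0.018,-0.02,0.002,0,0,-0.096,1]
  ]
}}

```text
t: 14.35
position: [487.3, 67.6, 343.4]
tool_rot: [-0.0, 0.905, 0.425, -0.001]
force: [0.1, 0.8, 0.2]
finger_gap: 1.001
```

```bash
python3 - <<'E'
from h import *
p,R,s=cur(); print(p,s["t"],s["joint_positions"].round(2))
print(R.as_matrix().round(3))
b=np.array([500,200,290.]); R3=rot(-.314); rows(p,R,b,R3,7)
E
```

```text
[487.26615499  67.55571675 343.42604349] 14.35 [ 0.84  0.21 -1.17  1.74  0.2   1.33 -1.06]
[[ 0.638  0.77  -0.002]
 [ 0.77  -0.638 -0.001]
 [-0.002 -0.001 -1.   ]]
[0.0157, -0.0107, 0.0076, -0.0002, 0.0002, -0.054]
[0.0163, -0.0098, 0.0076, -0.0002, 0.0002, -0.054]
[0.0168, -0.0089, 0.0076, -0.0002, 0.0002, -0.054]
[0.0173, -0.008, 0.0076, -0.0002, 0.0002, -0.054]
[0.0177, -0.007, 0.0076, -0.0002, 0.0002, -0.054]
[0.018, -0.0061, 0.0076, -0.0002, 0.0002, -0.054]
[0.0183, -0.0051, 0.0076, -0.0002, 0.0002, -0.054]
```

>>> {"op": "step_arm", "data": {
  "rows": [
    [0.0157,-0.0107,0.0076,0,0,-0.054,1],
    [0.0163,-0.0098,0.0076,0,0,-0.054,1],
    [0.0168,-0.0089,0.0076,0,0,-0.054,1],
    [0.0173,-0.008,0.0076,0,0,-0.054,1],
    [0.0177,-0.007,0.0076,0,0,-0.054,1],
    [0.018,-0.006,0.0076,0,0,-0.054,1],
    [0,0,0,0,0,0,1],
    [0,0,0,0,0,0,1]
  ]
}}

```text
t: 15.02
position: [498.7, 180.7, 297.7]
tool_rot: [-0.001, 0.825, 0.565, -0.001]
force: [0.2, -0.1, 0.5]
finger_gap: 0.998
```

```bash
python3 - <<'E'
from h import *
p,R,s=cur(); print(p,s["t"],s["joint_positions"].round(2))
print(R.as_matrix().round(3))
c=manip.calibration("wrist"); im=manip.get_image("wrist"); cv2.imwrite("pics/w17.png",im[:,:,::-1]); np.save("cw17.npy",c["pose"])
for d in manip.trace("wrist","bookend"):
    q,e=fit(MOD["bookend"],[(c,d["pixels"])],(528.5,216.5,-1.885)); print(d["p"],d["xy"],q.round(3),e)
E
```

```text
[498.72671662 180.72449991 297.71718366] 15.0167 [ 0.54  0.39 -1.19  1.72  0.37  1.29 -1.1 ]
[[ 0.362  0.932 -0.003]
 [ 0.932 -0.362  0.   ]
 [-0.001 -0.003 -1.   ]]
0.91 [331.3, 181.0] [529.002 216.864  -1.882] 36.023521423339844
0.6 [393.7, 394.6] [ 5.01256e+02 -8.46920e+01  3.04000e-01] 5038.82080078125
```

View pics/w17.png

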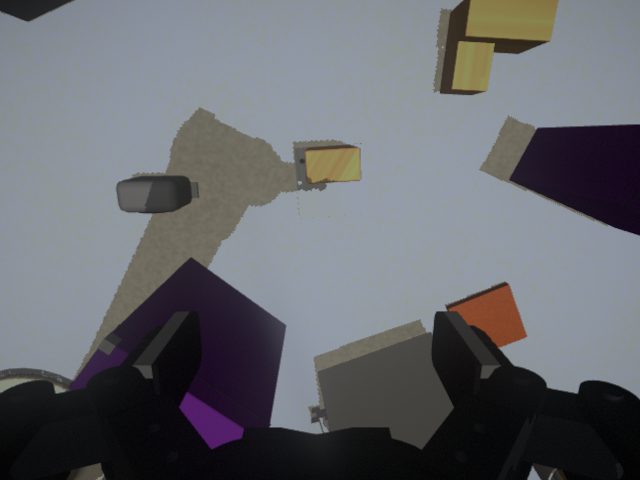

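```bash
python3 - <<'E'
from h import *
p,R,s=cur()
b=np.array([529,216.9,180.]); R3=rot(-.311); rows(p,R,b,R3,5); rows(b,R3,np.array([529,216.9,45.]),R3,6)
E
```

```text
[0.0092, 0.0026, 0.0237, -0.0002, 0.0002, -0.0127]
[0.0092, 0.0027, 0.0237, -0.0002, 0.0002, -0.0127]
[0.0092, 0.0029, 0.0237, -0.0002, 0.0002, -0.0127]
[0.0091, 0.003, 0.0237, -0.0002, 0.0002, -0.0127]
[0.0091, 0.0031, 0.0237, -0.0002, 0.0002, -0.0127]
[0.0, 0.0, 0.0225, 0.0, 0.0, 0.0]
[0.0, 0.0, 0.0225, 0.0, 0.0, 0.0]
[0.0, 0.0, 0.0225, 0.0, 0.0, 0.0]
[0.0, 0.0, 0.0225, 0.0, 0.0, 0.0]
[0.0, 0.0, 0.0225, 0.0, 0.0, 0.0]
[0.0, 0.0, 0.0225, 0.0, 0.0, 0.0]
```

>>> {"op": "step_arm", "data": {
  "rows": [
    [0.0092,0.0026,0.0237,0,0,-0.0127,1],
    [0.0092,0.0027,0.0237,0,0,-0.0127,1],
    [0.0092,0.0029,0.0237,0,0,-0.0127,1],
    [0.0091,0.003,0.0237,0,0,-0.0127,1],
    [0.0091,0.003,0.0237,0,0,-0.0127,1],
    [0,0,0,0,0,0,1],
    [0,0,0,0,0,0,1],
    [0,0,0,0,0,0,1]
  ]
}}

```text
t: 15.78
position: [530.0, 217.1, 181.8]
tool_rot: [0.0, 0.808, 0.589, 0.0]
force: [-0.6, 1.3, 1.3]
finger_gap: 0.998
```

```bash
python3 - <<'E'
from h import *
p,R,s=cur(); print(p,s["t"],s["joint_positions"].round(2))
c=manip.calibration("wrist"); im=manip.get_image("wrist"); cv2.imwrite("pics/w18.png",im[:,:,::-1])
for d in manip.trace("wrist","bookend")[:1]:
    q,e=fit(MOD["bookend"],[(c,d["pixels"])],(529,216.9,-1.882)); print(d["p"],d["xy"],q.round(3),e)
rows(p,R,np.array([529,216.9,45.]),rot(-.311),6)
E
```

```text
[529.9884997  217.07537818 181.83869509] 15.7833 [ 0.34  0.58 -1.06  1.76  0.56  1.13 -1.21]
0.94 [314.1, 243.6] [528.597 216.796  -1.889] 39.80826187133789
[-0.0001, -0.0002, 0.0228, 0.0001, -0.0001, -0.0002]
[-0.0001, -0.0002, 0.0228, 0.0001, -0.0001, -0.0002]
[-0.0001, -0.0002, 0.0228, 0.0001, -0.0001, -0.0002]
[-0.0001, -0.0002, 0.0228, 0.0001, -0.0001, -0.0002]
[-0.0001, -0.0002, 0.0228, 0.0001, -0.0001, -0.0002]
[-0.0001, -0.0002, 0.0228, 0.0001, -0.0001, -0.0002]
```

View pics/w18.png

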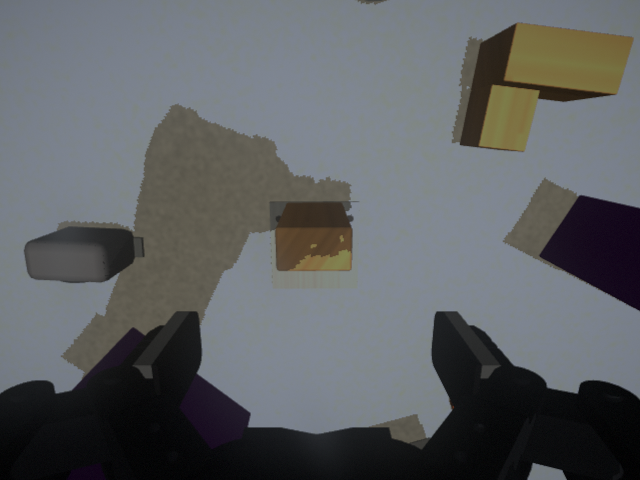

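>>> {"op": "step_arm", "data": {
  "rows": [
    [0,0,0.0228,0,0,0,1],
    [0,0,0.0228,0,0,0,1],
    [0,0,0.0228,0,0,0,1],
    [0,0,0.0228,0,0,0,1],
    [0,0,0.0228,0,0,0,1],
    [0,0,0.0228,0,0,0,1],
    [0,0,0,0,0,0,1]
  ]
}}

```text
t: 16.47
position: [528.0, 215.4, 41.3]
tool_rot: [-0.0, 0.808, 0.589, -0.002]
force: [-0.9, -1.2, 0.1]
finger_gap: 0.999
```

>>> {"op": "step_arm", "data": {
  "rows": [
    [0,0,0,0,0,0,0.4],
    [0,0,0,0,0,0,0.1],
    [0,0,0,0,0,0,0],
    [0,0,0,0,0,0,-0.5]
  ]
}}

```text
t: 16.8
position: [531.2, 218.7, 46.3]
tool_rot: [0.0, 0.808, 0.589, 0.002]
force: [-0.0, 0.7, 6.8]
finger_gap: 0.576
```

```bash
python3 - <<'E'
from h import *
p,R,s=cur(); print(p,s["t"],s["joint_positions"].round(2),s["force"],s["finger_gap"])
c=manip.calibration("wrist"); im=manip.get_image("wrist"); cv2.imwrite("pics/w19.png",im[:,:,::-1])
E
```

```text
[531.16322773 218.74855572  46.26467309] 16.8 [ 0.23  0.74 -0.91  1.85  0.74  0.92 -1.34] [-6.60451383e-03  6.84261711e-01  6.83583518e+00] 0.5757003465943468
```

View pics/w19.png

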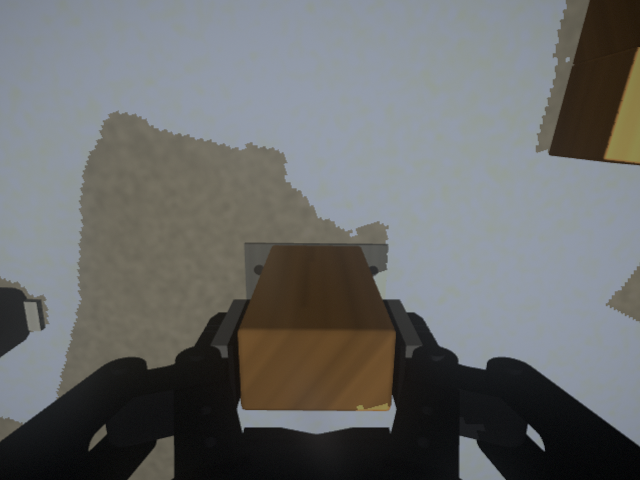

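```bash
python3 - <<'E'
from h import *
p,R,s=cur(); print(p)
# bookend pose relative to tool
be=np.array([528.8,216.8]); off=np.array([0.5,0.3,0]) 
R1=rot(-1.555+np.pi/2); d=np.array([np.cos(-1.555),np.sin(-1.555),0])
tip=np.array([497,-57.5,0]); org=tip-67*d
pre=org-45*d; print(org,pre)
z=46.3
a=np.array([p[0],p[1],z+2]); rows(p,R,a,R,1)
P=np.array([pre[0],pre[1],z+2]); rows(a,R,P,R1,8)
ct=manip.calibration("top")
for uv in((313,296),(238,335),(297,294)): print(atz(ct,uv,205).round())
for uv in((320,213),(353,213)): print("tile",atz(ct,uv,10).round())
E
```

```text
[531.15855428 218.69435586  46.24539218]
[495.94169012   9.49164112   0.        ] [495.23088497  54.48602695   0.        ]
[0.0, 0.0, -0.0021, 0.0, 0.0, 0.0]
[-0.0209, 0.002, -0.0, 0.0004, -0.0003, -0.0408]
[-0.021, 0.0011, -0.0, 0.0004, -0.0003, -0.0408]
[-0.021, 0.0003, -0.0, 0.0004, -0.0003, -0.0408]
[-0.021, -0.0006, -0.0, 0.0004, -0.0003, -0.0408]
[-0.021, -0.0014, -0.0, 0.0004, -0.0003, -0.0408]
[-0.0209, -0.0023, -0.0, 0.0004, -0.0003, -0.0408]
[-0.0208, -0.0031, -0.0, 0.0004, -0.0003, -0.0408]
[-0.0206, -0.004, -0.0, 0.0004, -0.0003, -0.0408]
[396.   7. 205.]
[312. 166. 205.]
[400.  42. 205.]
tile [603.  -6.  10.]
tile [603. -89.  10.]
```

>>> {"op": "step_arm", "data": {
  "rows": [
    [0,0,-0.002,0,0,0,-0.5],
    [-0.0209,0.002,0,0,0,-0.0408,-0.5],
    [-0.021,0.001,0,0,0,-0.0408,-0.5],
    [-0.021,0,0,0,0,-0.0408,-0.5],
    [-0.021,-0.0005,0,0,0,-0.0408,-0.5],
    [-0.021,-0.0014,0,0,0,-0.0408,-0.5],
    [-0.0209,-0.0023,0,0,0,-0.0408,-0.5],
    [0,0,0,0,0,0,-0.5]
  ]
}}

```text
t: 17.52
position: [502.0, 90.4, 46.2]
tool_rot: [0.001, 0.731, 0.683, -0.001]
force: [0.5, 0.9, -3.4]
finger_gap: 0.578
```

```bash
python3 - <<'E'
from h import *
p,R,s=cur(); print(p,s["t"],s["joint_positions"].round(2),s["force"],s["finger_gap"])
print(R.as_matrix().round(3))
for n in("wrist","scene"):
    im=manip.get_image(n); cv2.imwrite(f"pics/{n}20.png",im[:,:,::-1])
a=cv2.imread('pics/scene20.png')[100:345,220:480];cv2.imwrite('pics/s20d.png',cv2.resize(a,None,fx=2.4,fy=2.4,interpolation=cv2.INTER_CUBIC))
E
```

```text
[502.04915711  90.41480026  46.2323253 ] 17.5167 [ 0.54  0.69 -0.99  2.01  0.77  0.88 -0.95] [ 0.51647345  0.87645935 -3.42383221] 0.5782296531127872
[[ 0.068  0.998 -0.   ]
 [ 0.998 -0.068 -0.003]
 [-0.003 -0.    -1.   ]]
```

View pics/s20d.png

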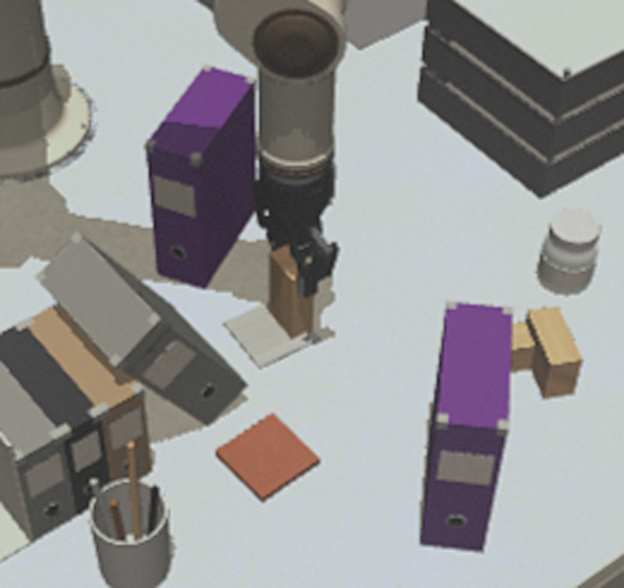

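View pics/wrist20.png

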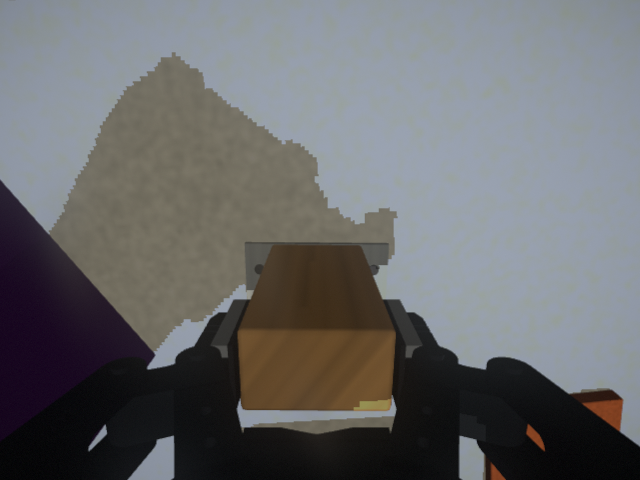

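```bash
python3 - <<'E'
from h import *
cs,ct=manip.calibration("scene"),manip.calibration("top")
mt=np.load("m_top_box_278.npy"); ms=np.load("m_scene_box_307.npy")
p,e=fit(MOD["box"],[(ct,mt)],(350,80,0.5-1.57)); print(p,e)
print(place(MOD["box"][0],p)[::2].round(0))
p,e=fit(MOD["box"],[(ct,mt),(cs,ms)],p); print(p,e)
print(place(MOD["box"][0],p)[::2].round(0))
E
```

```text
[335.40899853  88.05196294   0.54117751] 15.626030921936035
[[347.   7.   0.]
 [269. 136.   0.]
 [401.  40.   0.]
 [324. 169.   0.]]
[335.58549211  89.2171822    0.55020698] 820.073486328125
[[348.   9.   0.]
 [269. 136.   0.]
 [402.  42.   0.]
 [324. 170.   0.]]
```

```bash
python3 - <<'E'
from h import *
p,R,s=cur(); print(p,s["force"])
R1=rot(-1.555+np.pi/2)
rows(p,R,np.array([501,54,p[2]]),R1,2)
E
```

```text
[502.49017405  93.32823598  46.22053655] [ 0.01445591  0.09627313 -2.46397576]
[-0.0197, 0.0006, 0.0, 0.0003, 0.0003, -0.042]
[-0.0197, -0.0002, 0.0, 0.0003, 0.0003, -0.042]
```

>>> {"op": "step_arm", "data": {
  "rows": [
    [-0.0197,0.0006,0,0,0,-0.042,-0.5],
    [-0.0197,0,0,0,0,-0.042,-0.5],
    [0,0,0,0,0,0,-0.5],
    [0,0,0,0,0,0,-0.5],
    [0,0,0,0,0,0,-0.5]
  ]
}}

```text
t: 18.03
position: [501.6, 55.4, 46.2]
tool_rot: [0.0, 0.701, 0.713, 0.0]
force: [0.3, -1.7, 1.5]
finger_gap: 0.575
```

```bash
python3 - <<'E'
from h import *
p,R,s=cur(); print(p,s["t"],s["force"])
print(R.as_matrix().round(3))
cs=manip.calibration("scene")
for n in("wrist","scene"):
    im=manip.get_image(n); cv2.imwrite(f"pics/{n}21.png",im[:,:,::-1])
a=cv2.imread('pics/scene21.png')[180:300,220:370];cv2.imwrite('pics/s21d.png',cv2.resize(a,None,fx=5,fy=5,interpolation=cv2.INTER_CUBIC))
# predicted bookend
pose=(p[0]-.5,p[1]-.5,np.arctan2(R.as_matrix()[1,1],R.as_matrix()[0,1])-np.pi/2); print(pose)
q=proj(cs,place(MOD["bookend"][1],pose)); print(((q-[220,180])*5).round(0))
E
```

```text
[501.6309972   55.38766644  46.20530538] 18.0333 [ 0.31823395 -1.7312741   1.49913328]
[[-0.018  1.     0.001]
 [ 1.     0.018 -0.   ]
 [-0.     0.001 -1.   ]]
(np.float64(501.130997200433), np.float64(54.887666443388525), np.float64(-1.5528509972337694))
[[529. 243.]
 [529. 239.]
 [617. 329.]
 [617. 325.]
 [409. 310.]
 [409. 306.]
 [495. 399.]
 [495. 396.]]
```

View pics/s21d.png

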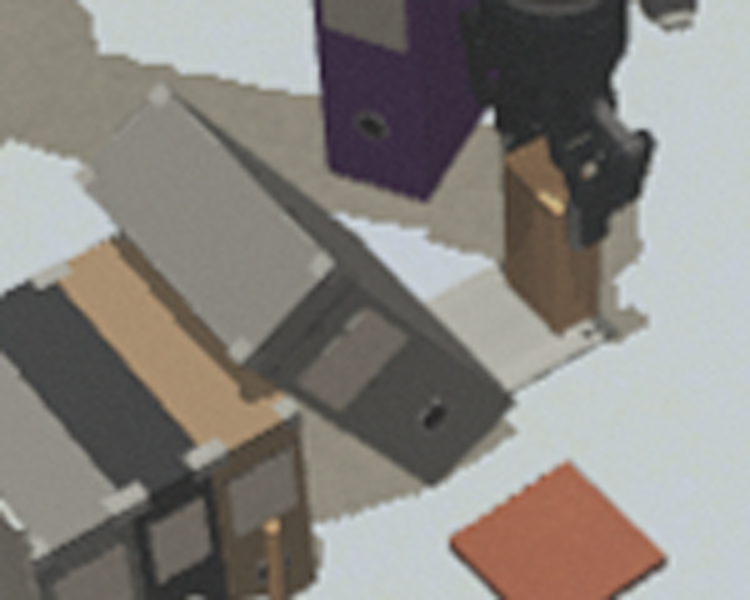

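>>> {"op": "step_arm", "data": {
  "rows": [
    [-0.009,0,0,0,0,0,-0.5],
    [-0.009,0,0,0,0,0,-0.5],
    [-0.009,0,0,0,0,0,-0.5],
    [-0.009,0,0,0,0,0,-0.5],
    [-0.009,0,0,0,0,0,-0.5],
    [0,0,0,0,0,0,-0.5],
    [0,0,0,0,0,0,-0.5],
    [0,0,0,0,0,0,-0.5]
  ]
}}

```text
t: 18.8
position: [502.6, 7.6, 46.2]
tool_rot: [0.001, 0.701, 0.713, -0.001]
force: [0.7, -1.1, 5.6]
finger_gap: 0.579
```

```bash
python3 - <<'E'
from h import *
p,R,s=cur(); print(p,s["t"],s["force"])
for n in("wrist","scene","top"):
    im=manip.get_image(n); cv2.imwrite(f"pics/{n}22.png",im[:,:,::-1])
a=cv2.imread('pics/scene22.png')[180:300,220:370];cv2.imwrite('pics/s22d.png',cv2.resize(a,None,fx=5,fy=5,interpolation=cv2.INTER_CUBIC))
a=cv2.imread('pics/top22.png')[190:310,240:410];cv2.imwrite('pics/t22d.png',cv2.resize(a,None,fx=4,fy=4,interpolation=cv2.INTER_CUBIC))
E
```

```text
[502.58151031   7.64151961  46.15486729] 18.8 [ 0.71560436 -1.06236065  5.62342121]
```

View pics/s22d.png

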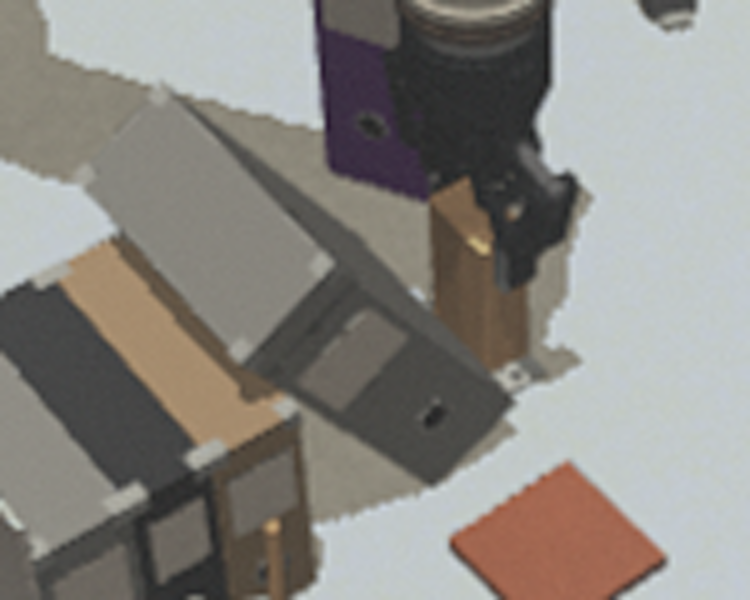

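View pics/wrist22.png

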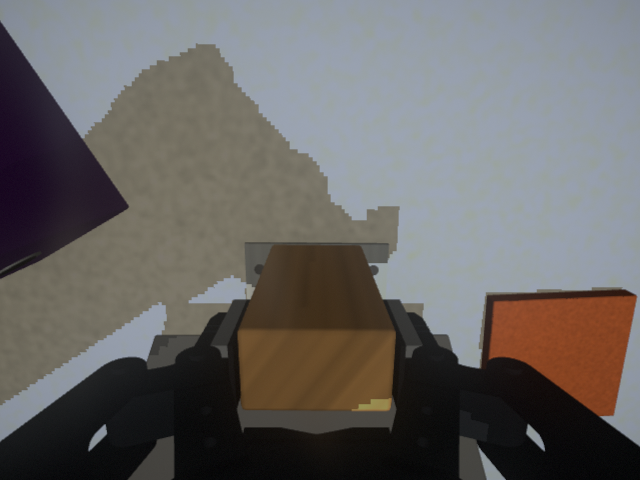

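>>> {"op": "step_arm", "data": {
  "rows": [
    [0.002,0,0,0,0,0,-0.5],
    [0,0,0,0,0,0,-0.5],
    [0,0,0,0,0,0,0.6],
    [0,0,0,0,0,0,1],
    [0,0,0,0,0,0,1]
  ]
}}

```text
t: 19.37
position: [501.4, 11.2, 45.4]
tool_rot: [-0.0, 0.701, 0.713, -0.001]
force: [-0.0, -0.2, 0.3]
finger_gap: 0.97
```

```bash
python3 - <<'E'
from h import *
p,R,s=cur(); print(p,s["t"],s["force"],s["finger_gap"])
im=manip.get_image("wrist"); cv2.imwrite(f"pics/w23.png",im[:,:,::-1])
E
```

```text
[501.35154235  11.15289887  45.40686135] 19.3667 [-0.04452765 -0.23812316  0.27701185] 0.9703933131637535
```

View pics/w23.png

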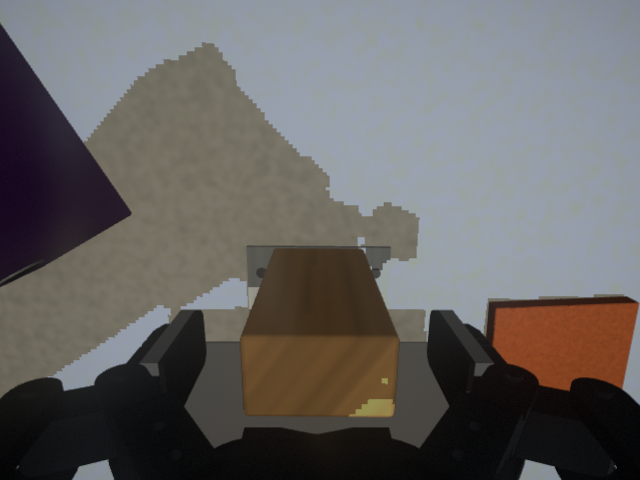

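>>> {"op": "step_arm", "data": {
  "rows": [
    [0,0,-0.02,0,0,0,1],
    [0,0,-0.035,0,0,0,1],
    [0,0,-0.04,0,0,0,1],
    [0,0,-0.04,0,0,0,1],
    [0,0,-0.04,0,0,0,1],
    [0,0,-0.04,0,0,0,1],
    [0,0,-0.04,0,0,0.1,1],
    [0,0,-0.04,0,0,0.1,1]
  ]
}}

```text
t: 20.08
position: [501.2, 12.3, 342.3]
tool_rot: [-0.0, 0.77, 0.639, -0.0]
force: [0.5, -0.3, 0.6]
finger_gap: 0.998
```

```bash
python3 - <<'E'
from h import *
p,R,s=cur(); print(p,s["t"],s["force"],s["joint_positions"].round(2))
c=manip.calibration("wrist")
for n in("wrist","scene","top"):
    im=manip.get_image(n); cv2.imwrite(f"pics/{n}24.png",im[:,:,::-1])
a=cv2.imread('pics/scene24.png')[180:300,220:370];cv2.imwrite('pics/s24d.png',cv2.resize(a,None,fx=5,fy=5,interpolation=cv2.INTER_CUBIC))
a=cv2.imread('pics/top24.png')[190:310,240:410];cv2.imwrite('pics/t24d.png',cv2.resize(a,None,fx=4,fy=4,interpolation=cv2.INTER_CUBIC))
for n in("scene",):
  for d in manip.trace(n,"bookend")[:1]: print(d["p"],d["xy"])
R1=rot(-1.555); R2=rot(-1.555,(0.51,0,0))
b=np.array([500,-150,340.]); rows(p,R,b,R1,14)
print(R2.as_matrix().round(3))
E
```

```text
[501.16723191  12.25146671 342.34889654] 20.0833 [ 0.48325441 -0.26044156  0.61095812] [ 1.04  0.33 -1.36  1.72  0.33  1.36 -0.57]
0.97 [319.1, 232.0]
[-0.0114, 0.0021, 0.0002, -0.0001, 0.0, 0.0978]
[-0.0112, 0.0032, 0.0002, -0.0001, 0.0, 0.0978]
[-0.0108, 0.0042, 0.0002, -0.0001, 0.0, 0.0978]
[-0.0103, 0.0053, 0.0002, -0.0001, 0.0, 0.0978]
[-0.0098, 0.0062, 0.0002, -0.0001, 0.0, 0.0978]
[-0.0091, 0.0072, 0.0002, -0.0001, 0.0, 0.0978]
[-0.0084, 0.008, 0.0002, -0.0001, 0.0, 0.0978]
[-0.0075, 0.0088, 0.0002, -0.0001, 0.0, 0.0978]
[-0.0066, 0.0095, 0.0002, -0.0001, 0.0, 0.0978]
[-0.0057, 0.0101, 0.0002, -0.0001, 0.0, 0.0978]
[-0.0047, 0.0106, 0.0002, -0.0001, 0.0, 0.0978]
[-0.0036, 0.011, 0.0002, -0.0001, 0.0, 0.0978]
[-0.0025, 0.0113, 0.0002, -0.0001, 0.0, 0.0978]
[-0.0014, 0.0115, 0.0002, -0.0001, 0.0, 0.0978]
[[ 1.     0.016  0.   ]
 [ 0.014 -0.873  0.488]
 [ 0.008 -0.488 -0.873]]
```

View pics/s24d.png

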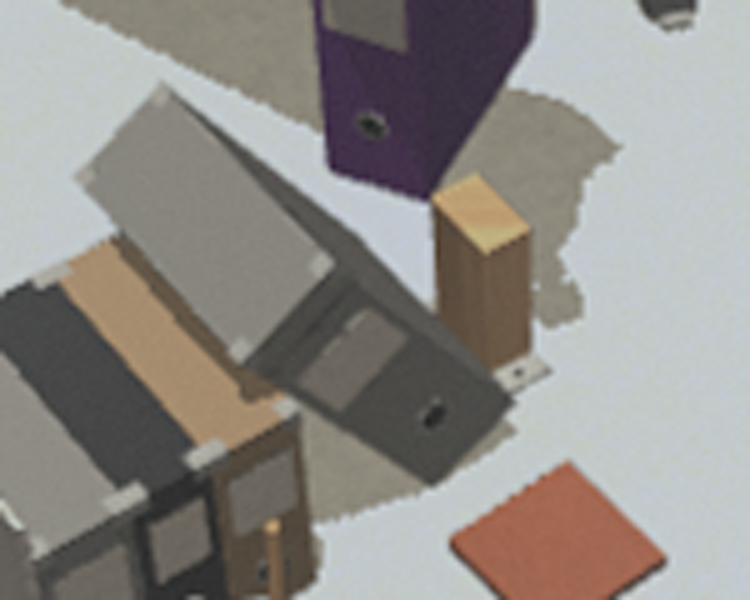

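View pics/wrist24.png

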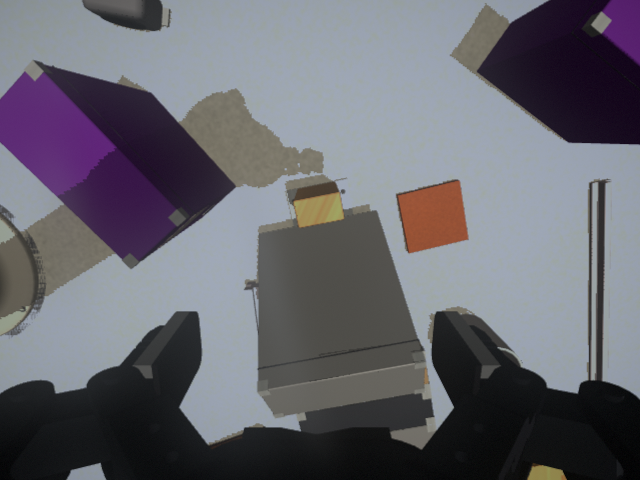

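```bash
python3 - <<'E'
from h import *
from scipy.optimize import least_squares
cs=manip.calibration("scene"); g=lambda u,v:(u/5+220,v/5+180)
L=[(g(432,197),(15,-25,103)),(g(475,173),(-15,-25,103)),(g(530,232),(-15,25,103)),(g(488,253),(15,25,103)),(g(550,371),(-15,40,1)),(g(492,373),(15,25,3))]
f=lambda p:np.concatenate([proj(cs,place(np.array([P],float),p))[0]-uv for uv,P in L])
r=least_squares(f,[501,10,-1.55]); print(r.x.round(3),r.fun.round(1))
d=np.array([np.cos(r.x[2]),np.sin(r.x[2])]); print("tip",r.x[:2]+67*d)
E
```

```text
[505.517   7.91   -1.554] [-0.5 -0.1  0.2 -0.3  0.7 -0.9 -0.3  0.1  0.3  0.2 -0.4  1.1]
tip [506.63030992 -59.08096498]
```

```bash
python3 - <<'E'
from h import *
p,R,s=cur(); print(p,s["t"])
R1=rot(-1.555)
b=np.array([499,-150,345.]); rows(p,R,b,R1,14)
E
```

```text
[502.20534404  11.82003238 341.32896085] 20.2833
[-0.0114, 0.0019, -0.0002, 0.0002, -0.0, 0.0981]
[-0.0112, 0.003, -0.0002, 0.0002, -0.0, 0.0981]
[-0.0108, 0.004, -0.0002, 0.0002, -0.0, 0.0981]
[-0.0104, 0.0051, -0.0002, 0.0002, -0.0, 0.0981]
[-0.0098, 0.0061, -0.0002, 0.0002, -0.0, 0.0981]
[-0.0092, 0.007, -0.0002, 0.0002, -0.0, 0.0981]
[-0.0085, 0.0079, -0.0002, 0.0002, -0.0, 0.0981]
[-0.0076, 0.0087, -0.0002, 0.0002, -0.0, 0.0981]
[-0.0068, 0.0094, -0.0003, 0.0002, -0.0, 0.0981]
[-0.0058, 0.01, -0.0003, 0.0002, -0.0, 0.0981]
[-0.0048, 0.0105, -0.0003, 0.0002, -0.0, 0.0981]
[-0.0037, 0.0109, -0.0003, 0.0002, -0.0, 0.0981]
[-0.0027, 0.0113, -0.0003, 0.0002, -0.0, 0.0981]
[-0.0015, 0.0115, -0.0003, 0.0002, -0.0, 0.0981]
```

>>> {"op": "step_arm", "data": {
  "rows": [
    [-0.0114,0.002,0,0,0,0.098,1],
    [-0.0112,0.003,0,0,0,0.098,1],
    [-0.0108,0.004,0,0,0,0.098,1],
    [-0.0104,0.005,0,0,0,0.098,1],
    [-0.0098,0.006,0,0,0,0.098,1],
    [-0.0092,0.007,0,0,0,0.098,1],
    [-0.0085,0.008,0,0,0,0.098,1],
    [-0.0076,0.0087,0,0,0,0.098,1]
  ]
}}

```text
t: 20.95
position: [498.6, -81.2, 338.5]
tool_rot: [-0.001, 0.955, 0.296, -0.002]
force: [0.7, 0.4, 1.5]
finger_gap: 1.0
```

>>> {"op": "step_arm", "data": {
  "rows": [
    [-0.0068,0.0094,0,0,0,0.098,1],
    [-0.0058,0.01,0,0,0,0.098,1],
    [-0.0048,0.0105,0,0,0,0.098,1],
    [-0.0037,0.011,0,0,0,0.098,1],
    [-0.0027,0.0113,0,0,0,0.098,1],
    [-0.0015,0.0115,0,0,0,0.098,1],
    [0,0,0,0,0,0,1],
    [0,0,0,0,0,0,1]
  ]
}}

```text
t: 21.62
position: [497.8, -150.0, 338.9]
tool_rot: [-0.001, 1.0, 0.01, -0.002]
force: [-0.0, -0.0, 0.7]
finger_gap: 1.003
```

```bash
python3 - <<'E'
from h import *
p,R,s=cur(); print(p,s["t"],s["joint_positions"].round(2)); print(R.as_matrix().round(3))
R1=rot(-1.558,(0.52,0,0)); z=R1.as_matrix()[:,2]
b=np.array([497.5,-125,147.5])-130*z; print(b); rows(p,R,b,R1,6)
E
```

```text
[ 497.75574071 -150.0288141   338.91583693] 21.6167 [ 1.09  0.25 -1.01  1.69  0.21  1.33 -1.5 ]
[[ 1.     0.019 -0.003]
 [ 0.019 -1.     0.002]
 [-0.003 -0.002 -1.   ]]
[ 497.5        -189.59441792  260.31649336]
[-0.0001, 0.0066, 0.0131, 0.0864, 0.0019, 0.0009]
[-0.0001, 0.0077, 0.0125, 0.0864, 0.0019, 0.0009]
[-0.0002, 0.0088, 0.0118, 0.0864, 0.0019, 0.0009]
[-0.0002, 0.0097, 0.011, 0.0864, 0.0019, 0.0009]
[-0.0002, 0.0107, 0.0101, 0.0864, 0.0019, 0.0009]
[-0.0002, 0.0115, 0.0091, 0.0864, 0.0019, 0.0009]
```

>>> {"op": "step_arm", "data": {
  "rows": [
    [0,0.0066,0.0131,0.0864,0.002,0.001,1],
    [0,0.0077,0.0125,0.0864,0.002,0.001,1],
    [0,0.0088,0.0118,0.0864,0.002,0.001,1],
    [0,0.0097,0.011,0.0864,0.002,0.001,1],
    [0,0.0107,0.0101,0.0864,0.002,0.001,1],
    [0,0.0115,0.0091,0.0864,0.002,0.001,1],
    [0,0,0,0,0,0,1],
    [0,0,0,0,0,0,1]
  ]
}}

```text
t: 22.28
position: [498.5, -190.0, 259.2]
tool_rot: [-0.259, 0.966, 0.005, 0.002]
force: [0.2, 1.8, 0.4]
finger_gap: 1.001
```

```bash
python3 - <<'E'
from h import *
p,R,s=cur(); print(p,s["t"],s["joint_positions"].round(2)); print(R.as_matrix().round(3))
c=manip.calibration("wrist");np.save("cw25.npy",c["pose"])
im=manip.get_image("wrist"); cv2.imwrite("pics/w25.png",im[:,:,::-1])
R1=rot(-1.558,(0.52,0,0)); rows(p,R,np.array([497.5,-125,147.5]),R1,7)
E
```

```text
[ 498.47752475 -190.01754376  259.24076379] 22.2833 [ 1.28  0.62 -0.98  1.6   0.01  1.36 -1.21]
[[ 1.     0.01   0.002]
 [ 0.008 -0.866  0.5  ]
 [ 0.007 -0.5   -0.866]]
[-0.0002, -0.0001, 0.0185, -0.0006, -0.0003, -0.0004]
[-0.0002, -0.0001, 0.0185, -0.0006, -0.0003, -0.0004]
[-0.0002, -0.0001, 0.0185, -0.0006, -0.0003, -0.0004]
[-0.0002, -0.0001, 0.0185, -0.0006, -0.0003, -0.0004]
[-0.0002, -0.0001, 0.0185, -0.0006, -0.0003, -0.0004]
[-0.0002, -0.0001, 0.0185, -0.0006, -0.0003, -0.0004]
[-0.0001, -0.0001, 0.0185, -0.0006, -0.0003, -0.0004]
```

View pics/w25.png

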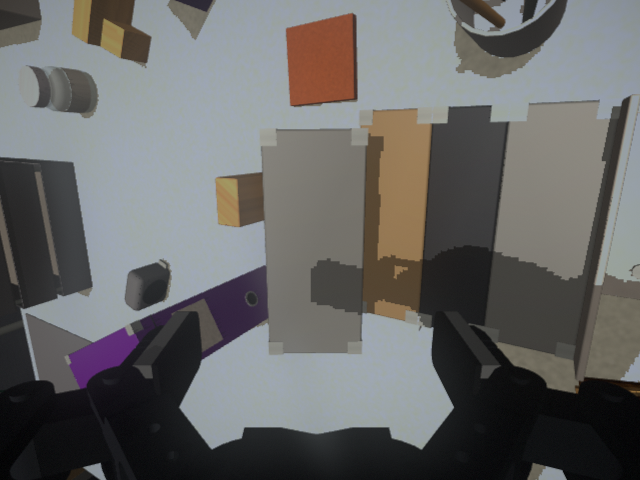

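>>> {"op": "step_arm", "data": {
  "rows": [
    [0,0,0.0185,0,0,0,1],
    [0,0,0.0185,0,0,0,1],
    [0,0,0.0185,0,0,0,1],
    [0,0,0,0,0,0,1]
  ]
}}

```text
t: 22.67
position: [498.8, -157.1, 213.6]
tool_rot: [-0.256, 0.967, 0.009, 0.002]
force: [-1.0, 0.5, -0.1]
finger_gap: 1.001
```

```bash
python3 - <<'E'
from h import *
p,R,s=cur(); print(p,s["t"],s["force"])
R1=rot(-1.558,(0.52,0,0)); rows(p,R,np.array([497.5,-125,147.5]),R1,5)
E
```

```text
[ 498.81492531 -157.13446169  213.60180791] 22.6667 [-1.03466472  0.52131895 -0.07591556]
[-0.0003, 0.001, 0.0147, 0.0003, 0.0001, 0.0012]
[-0.0003, 0.001, 0.0147, 0.0003, 0.0001, 0.0012]
[-0.0003, 0.001, 0.0147, 0.0003, 0.0001, 0.0012]
[-0.0003, 0.001, 0.0147, 0.0003, 0.0001, 0.0012]
[-0.0003, 0.001, 0.0147, 0.0003, 0.0001, 0.0012]
```

>>> {"op": "step_arm", "data": {
  "rows": [
    [0,0,0.0145,0,0,0,1],
    [0,0,0.0145,0,0,0,1],
    [0,0,0.0145,0,0,0,1],
    [0,0,0.0145,0,0,0,1],
    [0,0,0.012,0,0,0,1],
    [0,0,0,0,0,0,1],
    [0,0,0,0,0,0,1]
  ]
}}

```text
t: 23.25
position: [501.0, -126.5, 154.7]
tool_rot: [-0.256, 0.967, 0.007, 0.004]
force: [0.6, -1.2, -0.0]
finger_gap: 1.001
```

```bash
python3 - <<'E'
from h import *
p,R,s=cur(); print(p,s["t"],s["force"], np.arcsin(R.as_matrix()[1,2]))
for n in("wrist","scene"):
    im=manip.get_image(n); cv2.imwrite(f"pics/{n}26.png",im[:,:,::-1])
a=cv2.imread('pics/scene26.png')[180:300,200:350];cv2.imwrite('pics/s26d.png',cv2.resize(a,None,fx=4,fy=4,interpolation=cv2.INTER_CUBIC))
E
```

```text
[ 500.96820098 -126.49218336  154.71814394] 23.25 [ 0.56544583 -1.20097371 -0.04408373] 0.5169979751331086
```

View pics/wrist26.png

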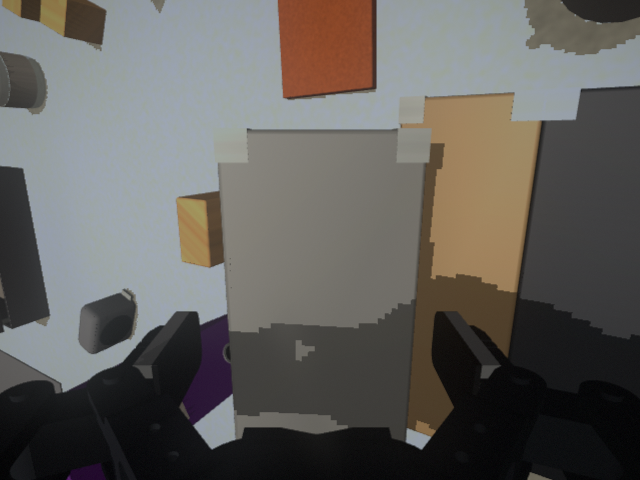

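View pics/s26d.png

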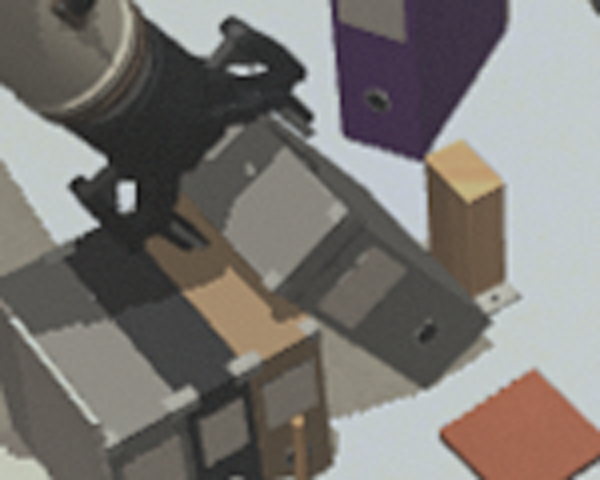

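>>> {"op": "step_arm", "data": {
  "rows": [
    [0,0.001,0.006,0,0,0,1],
    [0,0,0,0,0,0,1],
    [0,0,0,0,0,0,0.4],
    [0,0,0,0,0,0,0.3],
    [0,0,0,0,0,0,0],
    [0,0,0,0,0,0,-0.2],
    [0,0,0,0,0,0,-0.2]
  ]
}}

```text
t: 23.93
position: [500.9, -124.6, 148.4]
tool_rot: [-0.257, 0.966, 0.005, 0.004]
force: [-0.5, 0.0, 6.3]
finger_gap: 0.736
```

```bash
python3 - <<'E'
from h import *
p,R,s=cur(); print(p,s["t"],s["force"],s["moment"],s["finger_gap"], np.arcsin(R.as_matrix()[1,2]))
for n in("wrist","scene"):
    im=manip.get_image(n); cv2.imwrite(f"pics/{n}27.png",im[:,:,::-1])
a=cv2.imread('pics/scene27.png')[180:300,200:350];cv2.imwrite('pics/s27d.png',cv2.resize(a,None,fx=4,fy=4,interpolation=cv2.INTER_CUBIC))
print((R.inv().apply(np.array([497,-74.5,0])-p)))
E
```

```text
[ 500.88682649 -124.58211481  148.42306254] 23.9333 [-0.54233173  0.03008532  6.28315345] [0.46732099 0.16060016 0.02030738] 0.7359832464513197 0.5198978154053968
[ -5.04415587  30.21116759 153.67033866]
```

View pics/s27d.png

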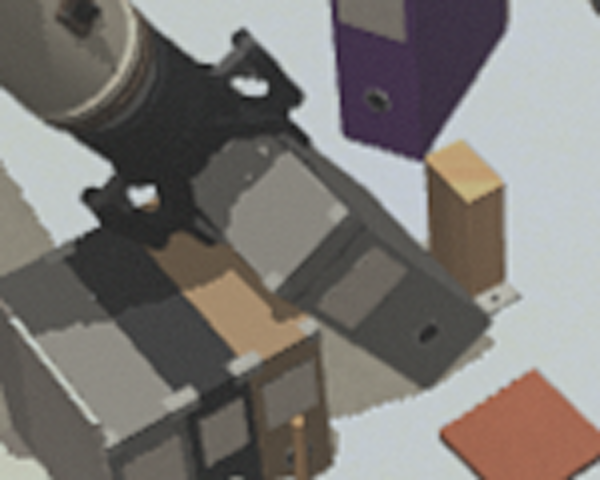

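View pics/wrist27.png

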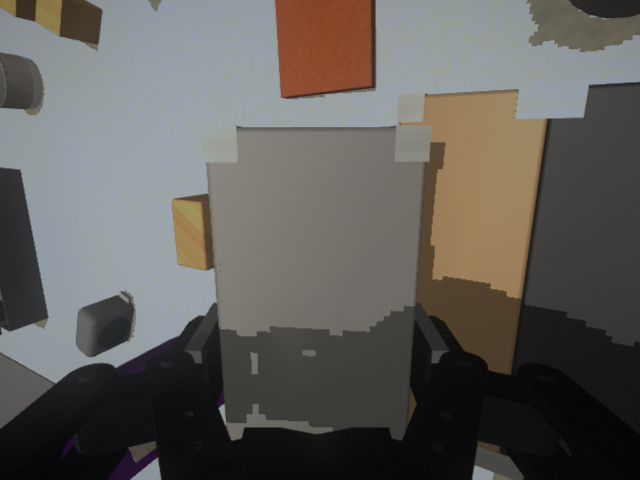

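>>> {"op": "step_arm", "data": {
  "rows": [
    [0,-0.0061,0.0014,-0.04,0,0,-0.2],
    [0,-0.0061,0.0014,-0.04,0,0,-0.2],
    [0,-0.0061,0.0014,-0.04,0,0,-0.2],
    [0,-0.0061,0.0014,-0.04,0,0,-0.2],
    [0,0,0,0,0,0,-0.2]
  ]
}}

```text
t: 24.45
position: [500.4, -97.3, 154.7]
tool_rot: [-0.177, 0.984, 0.008, 0.005]
force: [1.2, 2.1, 4.5]
finger_gap: 0.735
```

```bash
python3 - <<'E'
from h import *
p,R,s=cur(); print(p,s["t"],s["force"],s["moment"],s["finger_gap"], np.arcsin(R.as_matrix()[1,2]))
E
```

```text
[500.40497218 -97.32274099 154.69358386] 24.45 [1.19259159 2.13363391 4.50442752] [ 0.88241968 -0.38356177 -0.23606617] 0.734903806472447 0.3568232382346089
```

>>> {"op": "step_arm", "data": {
  "rows": [
    [0,-0.0061,0.0014,-0.04,0,0,-0.2],
    [0,-0.0061,0.0014,-0.04,0,0,-0.2],
    [0,-0.0061,0.0014,-0.04,0,0,-0.2],
    [0,-0.0061,0.0014,-0.04,0,0,-0.2],
    [0,0,0,0,0,0,-0.2]
  ]
}}

```text
t: 24.87
position: [501.1, -72.7, 157.1]
tool_rot: [-0.099, 0.995, 0.007, 0.006]
force: [-1.0, 2.9, 12.6]
finger_gap: 0.742
```

```bash
python3 - <<'E'
from h import *
p,R,s=cur(); print(p,s["t"],s["force"],s["moment"],s["finger_gap"], np.arcsin(R.as_matrix()[1,2]))
for n in("wrist","scene"):
    im=manip.get_image(n); cv2.imwrite(f"pics/{n}28.png",im[:,:,::-1])
a=cv2.imread('pics/scene28.png')[180:300,220:370];cv2.imwrite('pics/s28d.png',cv2.resize(a,None,fx=4,fy=4,interpolation=cv2.INTER_CUBIC))
E
```

```text
[501.14620119 -72.7121657  157.0665589 ] 24.8667 [-1.0491254   2.93346455 12.64416049] [1.80256656 0.4226647  0.07203735] 0.7415191334690105 0.19748443441751912
```

View pics/s28d.png

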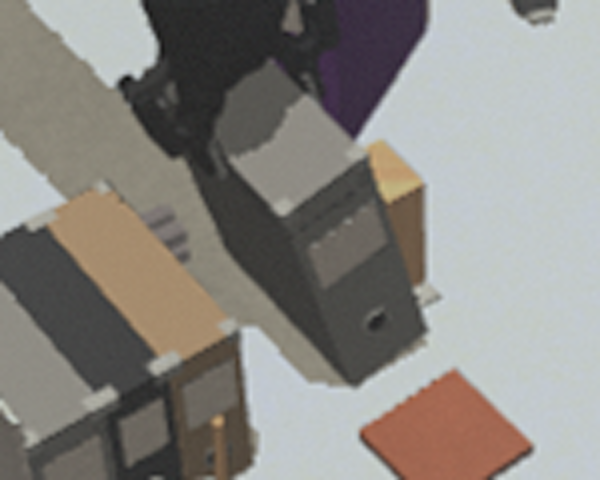

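>>> {"op": "step_arm", "data": {
  "rows": [
    [0,-0.0061,0.0006,-0.04,0,0,-0.2],
    [0,-0.0061,0.0006,-0.04,0,0,-0.2],
    [0,-0.0061,0.0006,-0.04,0,0,-0.2],
    [0,0,0,0,0,0,-0.2]
  ]
}}

```text
t: 25.3
position: [501.1, -55.6, 157.4]
tool_rot: [-0.038, 0.999, 0.007, 0.006]
force: [0.1, 1.1, 9.8]
finger_gap: 0.734
```

```bash
python3 - <<'E'
from h import *
p,R,s=cur(); print(p,s["t"],s["force"],s["moment"],s["finger_gap"], np.arcsin(R.as_matrix()[1,2]))
for n in("wrist","scene"):
    im=manip.get_image(n); cv2.imwrite(f"pics/{n}29.png",im[:,:,::-1])
a=cv2.imread('pics/scene29.png')[180:300,220:370];cv2.imwrite('pics/s29d.png',cv2.resize(a,None,fx=4,fy=4,interpolation=cv2.INTER_CUBIC))
E
```

```text
[501.08667251 -55.57498697 157.39938353] 25.3 [0.0628354  1.14771481 9.82570523] [ 0.7325615  -0.14107171 -0.14485412] 0.7340905248475225 0.07697554107800986
```

View pics/s29d.png

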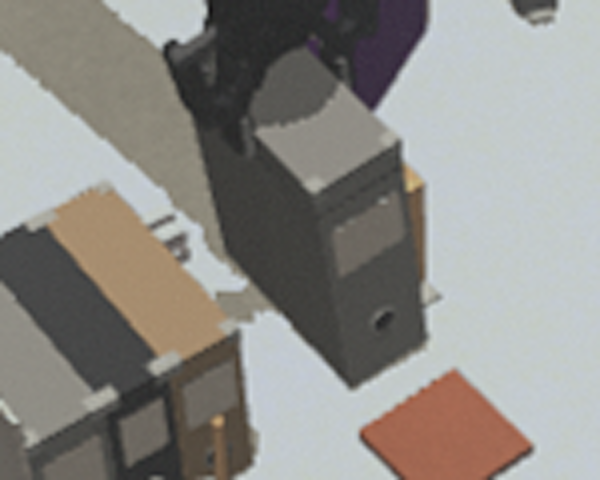

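>>> {"op": "step_arm", "data": {
  "rows": [
    [0,-0.004,0.0006,-0.026,0,0,-0.2],
    [0,-0.004,0.0006,-0.026,0,0,-0.2],
    [0,-0.0035,0.0006,-0.023,0,0,-0.2],
    [0,0,0,0,0,0,-0.2],
    [0,0,0,0,0,0,-0.2]
  ]
}}

```text
t: 25.82
position: [501.8, -45.3, 156.8]
tool_rot: [-0.002, 1.0, 0.005, 0.007]
force: [-2.4, 2.7, 16.5]
finger_gap: 0.735
```

```bash
python3 - <<'E'
from h import *
p,R,s=cur(); print(p,s["t"],s["force"],s["moment"],s["finger_gap"], np.arcsin(R.as_matrix()[1,2]))
for n in("wrist","scene"):
    im=manip.get_image(n); cv2.imwrite(f"pics/{n}30.png",im[:,:,::-1])
a=cv2.imread('pics/scene30.png')[170:300,220:370];cv2.imwrite('pics/s30d.png',cv2.resize(a,None,fx=4.5,fy=4.5,interpolation=cv2.INTER_CUBIC))
E
```

```text
[501.79285525 -45.32687659 156.76858259] 25.8167 [-2.36567947  2.71294714 16.49453773] [1.04381904 0.54481228 0.03402972] 0.7346440747944131 0.0050114931623483835
```

View pics/s30d.png

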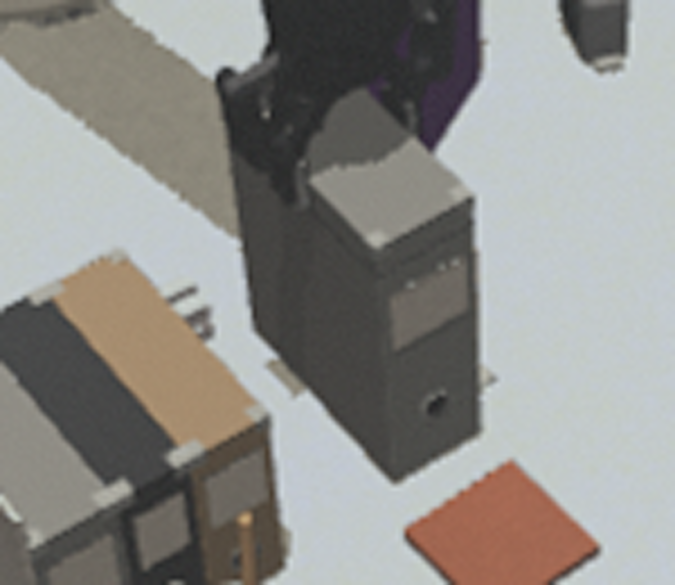

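View pics/wrist30.png

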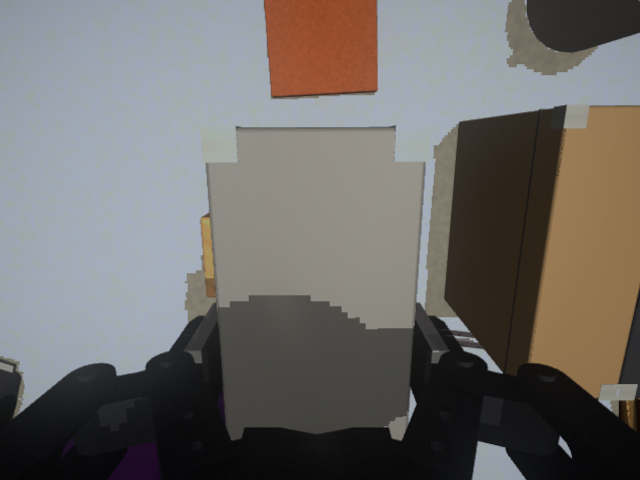

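>>> {"op": "step_arm", "data": {
  "rows": [
    [0,0,0,0,0,0,0.6],
    [0,0,0,0,0,0,1],
    [0,0,0,0,0,0,1],
    [0,0,-0.01,0,0,0,1],
    [0,0,-0.03,0,0,0,1],
    [0,0,-0.04,0,0,0,1],
    [0,0,-0.04,0,0,0,1],
    [0,0,-0.04,0,0,0,1]
  ]
}}

```text
t: 26.58
position: [497.4, -46.4, 316.9]
tool_rot: [-0.002, 1.0, 0.005, 0.004]
force: [1.5, -0.6, 0.1]
finger_gap: 1.001
```

>>> {"op": "step_arm", "data": {
  "rows": [
    [0,0,-0.03,0,0,0,1],
    [0,0,0,0,0,0,1],
    [0,0,0,0,0,0,1]
  ]
}}

```text
t: 26.83
position: [498.8, -47.0, 347.0]
tool_rot: [-0.001, 1.0, 0.004, 0.007]
force: [0.0, 0.3, -1.3]
finger_gap: 1.002
```

```bash
python3 - <<'E'
from h import *
p,R,s=cur(); print(p,s["t"],s["force"],s["finger_gap"],s["joint_positions"].round(2))
c=manip.calibration("wrist"); np.save("cw31.npy",c["pose"])
for n in("wrist","scene"):
    im=manip.get_image(n); cv2.imwrite(f"pics/{n}31.png",im[:,:,::-1])
a=cv2.imread('pics/scene31.png')[170:300,220:370];cv2.imwrite('pics/s31d.png',cv2.resize(a,None,fx=4.5,fy=4.5,interpolation=cv2.INTER_CUBIC))
E
```

```text
[498.7586347  -46.98103331 347.03569183] 26.8333 [ 0.01067417  0.27457229 -1.33906084] 1.0020324313899962 [ 0.88  0.15 -0.93  1.73  0.13  1.31 -1.64]
```

View pics/s31d.png

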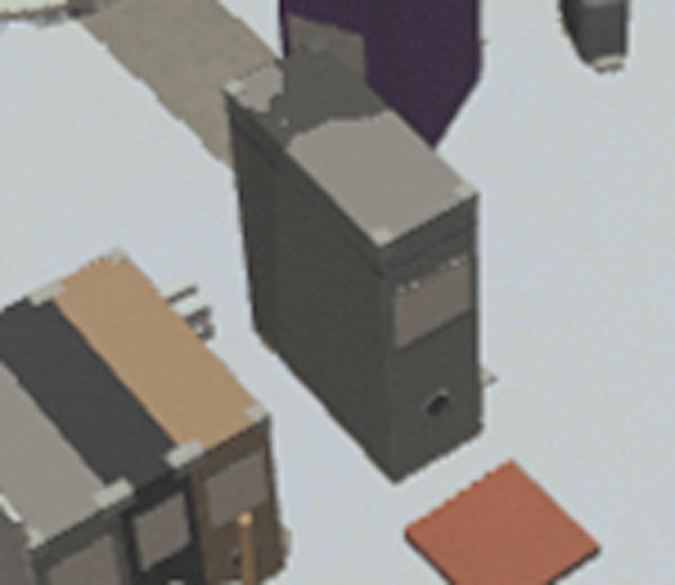

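View pics/wrist31.png

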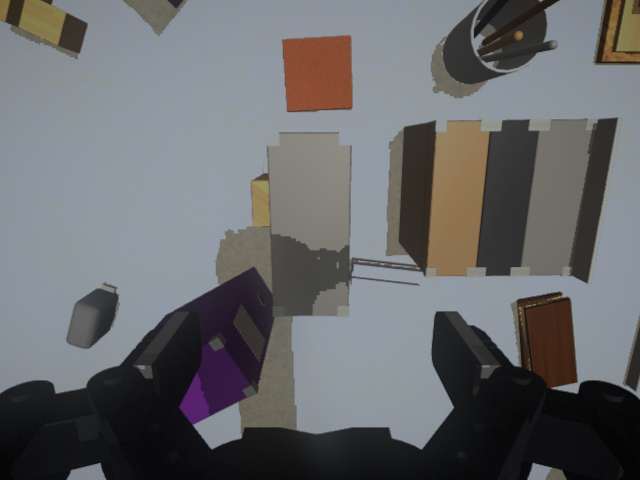

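```bash
python3 - <<'E'
from fit6 import *
cs=manip.calibration("scene"); cw=manip.calibration("wrist"); cw["pose"]=np.load("cw31.npy")
g=lambda u,v:(u/4.5+220,v/4.5+170)
S=[(cs,g(228,84),(32,-75,205)),(cs,g(380,246),(32,75,205)),(cs,g(477,193),(-32,75,205)),(cs,g(398,483),(32,75,0)),(cs,g(482,432),(-32,75,0)),(cs,g(256,328),(32,-75,0))]
W=[(cw,(266.5,133),(-32,75,205)),(cw,(352,133),(32,75,205)),(cw,(349.5,316.5),(32,-75,205)),(cw,(272,316.5),(-32,-75,205))]
for L in(S,S+W):
    x,r,T=fit6(L,[497,-47,3,-1.56,0,0]); print(x.round(3),r.round(1).tolist()); print(T(x,(32,0,0)).round(1),T(x,(-32,0,0)).round(1))
p,R,s=cur()
b=np.array([504,100,330.]); R1=rot(.01); rows(p,R,b,R1,16)
E
```

```text
[ 4.92134e+02 -3.36220e+01 -8.94500e+00 -1.57000e+00  6.00000e-03
  3.00000e-03] [-0.1, 0.5, -0.1, -0.2, 0.3, -0.1, -0.7, 0.0, 0.4, 0.0, 0.1, -0.2]
[492.2 -65.6  -9.1] [492.1  -1.6  -8.7]
[ 4.98238e+02 -3.82120e+01  1.52000e+00 -1.56100e+00  1.50000e-02
  5.00000e-03] [-1.6, 0.1, -0.8, -0.5, -0.4, -0.8, -0.6, -0.1, 0.4, -0.5, -0.5, -0.3, 0.1, -0.1, -0.2, -0.1, -1.8, -0.7, 0.7, -0.2]
[498.5 -70.2   1. ] [497.9  -6.2   2. ]
[0.0005, -0.0092, 0.0009, 0.0002, -0.0006, -0.0983]
[0.0014, -0.0091, 0.0009, 0.0002, -0.0006, -0.0983]
[0.0023, -0.0089, 0.0009, 0.0002, -0.0006, -0.0983]
[0.0032, -0.0086, 0.0009, 0.0002, -0.0006, -0.0983]
[0.004, -0.0083, 0.0009, 0.0002, -0.0006, -0.0983]
[0.0048, -0.0079, 0.0009, 0.0002, -0.0006, -0.0983]
[0.0055, -0.0074, 0.0009, 0.0002, -0.0006, -0.0983]
[0.0062, -0.0068, 0.0009, 0.0002, -0.0006, -0.0983]
[0.0069, -0.0061, 0.0009, 0.0002, -0.0006, -0.0983]
[0.0074, -0.0054, 0.0009, 0.0002, -0.0006, -0.0983]
[0.0079, -0.0047, 0.0009, 0.0002, -0.0006, -0.0983]
[0.0083, -0.0039, 0.0009, 0.0002, -0.0006, -0.0983]
[0.0087, -0.003, 0.0009, 0.0002, -0.0006, -0.0983]
[0.0089, -0.0022, 0.0009, 0.0002, -0.0006, -0.0983]
[0.0091, -0.0013, 0.0009, 0.0002, -0.0006, -0.0983]
[0.0092, -0.0004, 0.0009, 0.0002, -0.0006, -0.0983]
```

>>> {"op": "step_arm", "data": {
  "rows": [
    [0.0005,-0.0092,0,0,0,-0.098,1],
    [0.0014,-0.0091,0,0,0,-0.098,0],
    [0.0023,-0.0089,0,0,0,-0.098,-1],
    [0.0032,-0.0086,0,0,0,-0.098,-1],
    [0.004,-0.0083,0,0,0,-0.098,-1],
    [0.0048,-0.0079,0,0,0,-0.098,-1],
    [0.0055,-0.0074,0,0,0,-0.098,-1],
    [0.0062,-0.0068,0,0,0,-0.098,-1]
  ]
}}

```text
t: 27.6
position: [500.0, 27.1, 343.4]
tool_rot: [-0.001, 0.922, 0.388, 0.004]
force: [-0.8, -0.8, -0.2]
finger_gap: 0.003
```

>>> {"op": "step_arm", "data": {
  "rows": [
    [0.0069,-0.0061,0,0,0,-0.098,-1],
    [0.0074,-0.0054,0,0,0,-0.098,-1],
    [0.0079,-0.0047,0,0,0,-0.098,-1],
    [0.0083,-0.0039,0,0,0,-0.098,-1],
    [0.0087,-0.003,0,0,0,-0.098,-1],
    [0.0089,-0.002,0,0,0,-0.098,-1],
    [0.0091,-0.001,0,0,0,-0.098,-1],
    [0.0092,0,0,0,0,-0.098,-1]
  ]
}}

```text
t: 28.27
position: [504.6, 100.2, 343.7]
tool_rot: [0.001, 0.703, 0.711, 0.004]
force: [0.2, 0.1, -0.5]
finger_gap: 0.001
```

```bash
python3 - <<'E'
from h import *
p,R,s=cur(); print(p,s["t"],s["force"],s["finger_gap"],s["joint_positions"].round(2))
c=manip.calibration("wrist"); np.save("cw32.npy",c["pose"])
for n in("wrist","scene"):
    im=manip.get_image(n); cv2.imwrite(f"pics/{n}32.png",im[:,:,::-1])
R1=rot(.01,(-.6,0,0)); b=np.array([505,150,230.]); rows(p,R,b,R1,7); print(); rows(b,R1,np.array([505,50,25.]),R1,8)
E
```

```text
[504.61197584 100.19838482 343.73050932] 28.2667 [ 0.23099367  0.10573875 -0.51710776] 0.0007620061368585433 [ 0.78  0.3  -1.24  1.7   0.29  1.35 -0.5 ]
[0.0071, 0.0, 0.0163, 0.0018, -0.0862, -0.0001]
[0.0084, 0.0001, 0.0156, 0.0018, -0.0862, -0.0001]
[0.0097, 0.0001, 0.0148, 0.0018, -0.0862, -0.0001]
[0.011, 0.0001, 0.0139, 0.0018, -0.0862, -0.0001]
[0.0121, 0.0001, 0.0129, 0.0018, -0.0862, -0.0001]
[0.0132, 0.0002, 0.0118, 0.0018, -0.0862, -0.0001]
[0.0142, 0.0002, 0.0107, 0.0018, -0.0862, -0.0001]

[0.0042, 0.0, 0.0282, 0.0, 0.0, 0.0]
[0.0042, 0.0, 0.0282, 0.0, 0.0, 0.0]
[0.0042, 0.0, 0.0282, 0.0, 0.0, 0.0]
[0.0042, 0.0, 0.0282, 0.0, 0.0, 0.0]
[0.0042, 0.0, 0.0282, 0.0, 0.0, 0.0]
[0.0042, 0.0, 0.0282, 0.0, 0.0, 0.0]
[0.0042, 0.0, 0.0282, 0.0, 0.0, 0.0]
[0.0042, 0.0, 0.0282, 0.0, 0.0, 0.0]
```

View pics/wrist32.png

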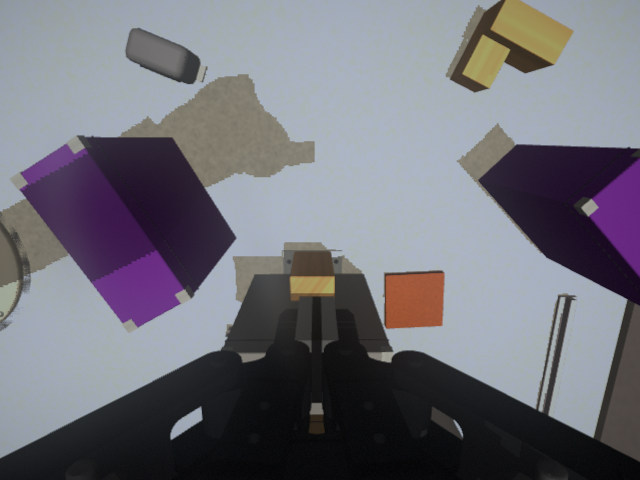

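>>> {"op": "step_arm", "data": {
  "rows": [
    [0.0071,0,0.0163,0.002,-0.0862,0,-1],
    [0.0084,0,0.0156,0.002,-0.0862,0,-1],
    [0.0097,0,0.0148,0.002,-0.0862,0,-1],
    [0.011,0,0.0139,0.002,-0.0862,0,-1],
    [0.0121,0,0.0129,0.002,-0.0862,0,-1],
    [0.0132,0,0.0118,0.002,-0.0862,0,-1],
    [0.0142,0,0.0107,0.002,-0.0862,0,-1],
    [0,0,0,0,0,0,-1]
  ]
}}

```text
t: 29.03
position: [501.7, 153.6, 224.3]
tool_rot: [0.207, 0.67, 0.68, -0.215]
force: [-1.9, 0.4, -0.9]
finger_gap: -0.002
```

```bash
python3 - <<'E'
from h import *
p,R,s=cur(); print(p,s["t"],s["force"],s["finger_gap"],s["joint_positions"].round(2)); print(R.as_matrix().round(3))
R1=rot(.01,(-.6,0,0)); rows(p,R,np.array([504,85,60.]),R1,6)
E
```

```text
[501.66068369 153.64286078 224.31598573] 29.0333 [-1.94065992  0.42914648 -0.88363534] -0.0018549481513123057 [-0.04  0.65 -0.91  1.65  0.81  1.67 -1.14]
[[-0.016  1.    -0.007]
 [ 0.822  0.009 -0.569]
 [-0.569 -0.015 -0.822]]
[0.0062, 0.0007, 0.029, -0.0012, 0.0008, 0.001]
[0.0061, 0.0007, 0.029, -0.0012, 0.0008, 0.001]
[0.0061, 0.0006, 0.029, -0.0012, 0.0008, 0.001]
[0.0061, 0.0006, 0.029, -0.0012, 0.0008, 0.001]
[0.0061, 0.0005, 0.0291, -0.0012, 0.0008, 0.001]
[0.006, 0.0005, 0.0291, -0.0012, 0.0008, 0.001]
```

>>> {"op": "step_arm", "data": {
  "rows": [
    [0.006,0.0006,0.029,-0.001,0.001,0.001,-1],
    [0.006,0.0006,0.029,-0.001,0.001,0.001,-1],
    [0.006,0.0006,0.029,-0.001,0.001,0.001,-1],
    [0.006,0.0006,0.029,-0.001,0.001,0.001,-1],
    [0.006,0.0006,0.029,-0.001,0.001,0.001,-1],
    [0.006,0.0006,0.029,-0.001,0.001,0.001,-1],
    [0,0,0,0,0,0,-1],
    [0,0,0,0,0,0,-1]
  ]
}}

```text
t: 29.7
position: [508.5, 79.7, 67.0]
tool_rot: [0.208, 0.677, 0.675, -0.207]
force: [0.2, -0.0, -0.2]
finger_gap: -0.001
```

```bash
python3 - <<'E'
from h import *
p,R,s=cur(); print(p,s["t"],s["force"],s["joint_positions"].round(2)); print(R.as_matrix().round(3))
c=manip.calibration("wrist"); np.save("cw33.npy",c["pose"])
for n in("wrist","scene"):
    im=manip.get_image(n); cv2.imwrite(f"pics/{n}33.png",im[:,:,::-1])
a=cv2.imread('pics/scene33.png')[100:310,220:440];cv2.imwrite('pics/s33d.png',cv2.resize(a,None,fx=2.8,fy=2.8,interpolation=cv2.INTER_CUBIC))
E
```

```text
[508.48257993  79.66557576  66.97752745] 29.7 [ 0.15915394 -0.0400647  -0.19749948] [ 0.02  0.8  -0.81  1.83  0.98  1.41 -1.27]
[[ 0.004  1.    -0.   ]
 [ 0.828 -0.004 -0.561]
 [-0.561  0.002 -0.828]]
```

View pics/wrist33.png

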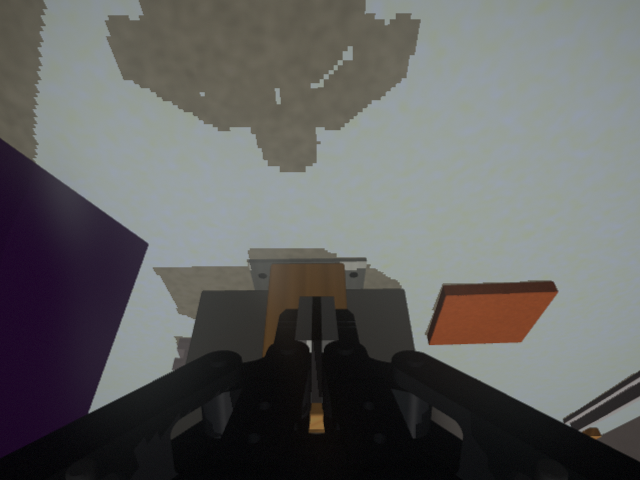

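View pics/s33d.png

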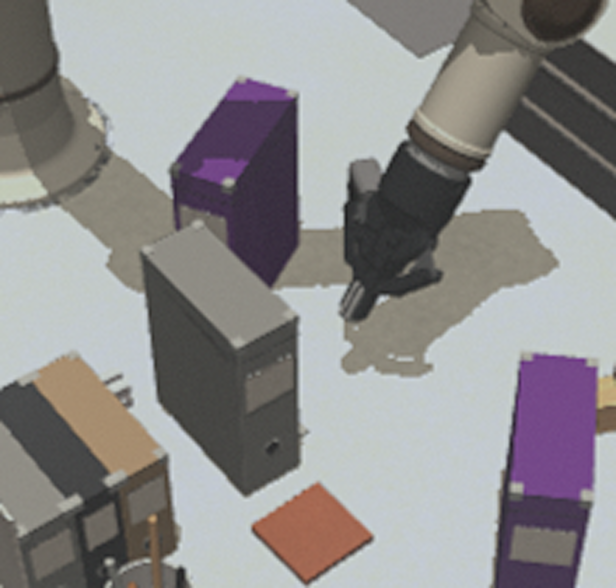

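```bash
python3 - <<'E'
from h import *
p,R,s=cur()
R1=rot(.008,(-.6,0,0)); rows(p,R,np.array([502.5,58,25.]),R1,3); rows(np.array([502.5,58,25.]),R1,np.array([502.5,48,25.]),R1,1)
E
```

```text
[0.0014, -0.0027, 0.0168, 0.0016, -0.0025, -0.0041]
[0.0014, -0.0026, 0.0168, 0.0016, -0.0025, -0.0041]
[0.0015, -0.0026, 0.0168, 0.0016, -0.0025, -0.0041]
[-0.0083, -0.0001, 0.0056, 0.0, 0.0, 0.0]
```

>>> {"op": "step_arm", "data": {
  "rows": [
    [0.0014,-0.0026,0.0168,0.0015,-0.0025,-0.004,-1],
    [0.0014,-0.0026,0.0168,0.0015,-0.0025,-0.004,-1],
    [0.0014,-0.0026,0.0168,0.0015,-0.0025,-0.004,-1],
    [0,0,0,0,0,0,-1],
    [0,0,0,0,0,0,-1]
  ]
}}

```text
t: 30.22
position: [500.9, 55.6, 22.7]
tool_rot: [0.208, 0.672, 0.678, -0.212]
force: [0.6, 0.3, -0.2]
finger_gap: -0.006
```

```bash
python3 - <<'E'
from h import *
p,R,s=cur(); print(p,s["t"],s["force"],s["moment"])
im=manip.get_image("wrist"); cv2.imwrite("pics/w34.png",im[:,:,::-1])
E
```

```text
[500.91082821  55.61758058  22.65934062] 30.2167 [ 0.5889174   0.285493   -0.24993486] [ 0.59450621 -0.08311097  0.03413001]
```

View pics/w34.png

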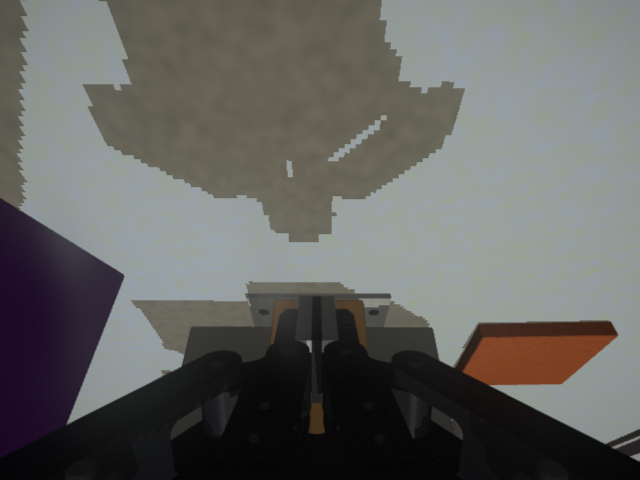

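>>> {"op": "step_arm", "data": {
  "rows": [
    [-0.0066,0,0.0045,0,0,0,-1],
    [-0.0066,0,0.0045,0,0,0,-1],
    [-0.0033,0,0.0022,0,0,0,-1],
    [0,0,0,0,0,0,-1]
  ]
}}

```text
t: 30.6
position: [502.4, 35.2, 24.3]
tool_rot: [0.209, 0.673, 0.678, -0.211]
force: [0.0, -2.3, 0.3]
finger_gap: -0.005
```

```bash
python3 - <<'E'
from h import *
p,R,s=cur(); print(p,s["t"],s["force"],s["moment"])
im=manip.get_image("wrist"); cv2.imwrite("pics/w35.png",im[:,:,::-1])
E
```

```text
[502.4199838   35.15714473  24.29409368] 30.6 [ 0.01127893 -2.25663394  0.28863683] [ 0.61229675 -0.0109845   0.04954838]
```

View pics/w35.png

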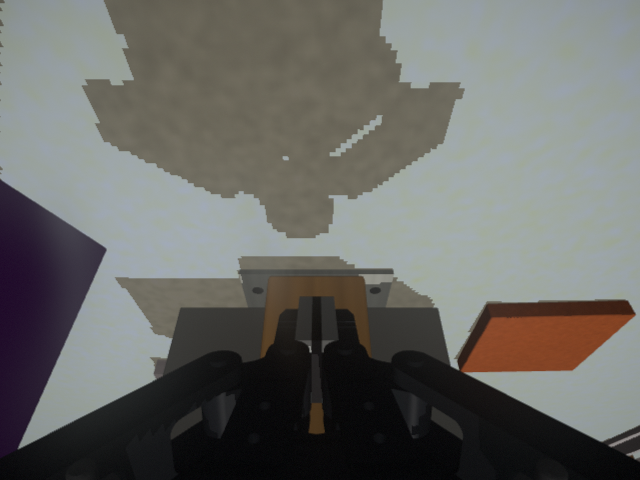

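>>> {"op": "step_arm", "data": {
  "rows": [
    [-0.005,0,0.0034,0,0,0,-1],
    [-0.005,0,0.0034,0,0,0,-1],
    [0,0,0,0,0,0,-1],
    [0,0,0,0,0,0,-1]
  ]
}}

```text
t: 30.98
position: [502.2, 24.3, 23.9]
tool_rot: [0.208, 0.673, 0.678, -0.211]
force: [-0.3, -0.2, -0.6]
finger_gap: 0.001
```

>>> {"op": "step_arm", "data": {
  "rows": [
    [-0.005,0,0.0034,0,0,0,-1],
    [-0.0025,0,0.0017,0,0,0,-1],
    [0,0,0,0,0,0,-1],
    [0,0,0,0,0,0,-1]
  ]
}}

```text
t: 31.32
position: [502.5, 15.9, 23.9]
tool_rot: [0.208, 0.672, 0.678, -0.21]
force: [0.3, 1.1, -0.5]
finger_gap: 0.003
```

```bash
python3 - <<'E'
from h import *
p,R,s=cur(); print(p,s["t"],s["force"],s["moment"])
im=manip.get_image("wrist"); cv2.imwrite("pics/w36.png",im[:,:,::-1])
E
```

```text
[502.47371255  15.9227262   23.91479099] 31.3167 [ 0.27266819  1.09112156 -0.45662168] [ 0.78266092 -0.06016766  0.02896138]
```

View pics/w36.png

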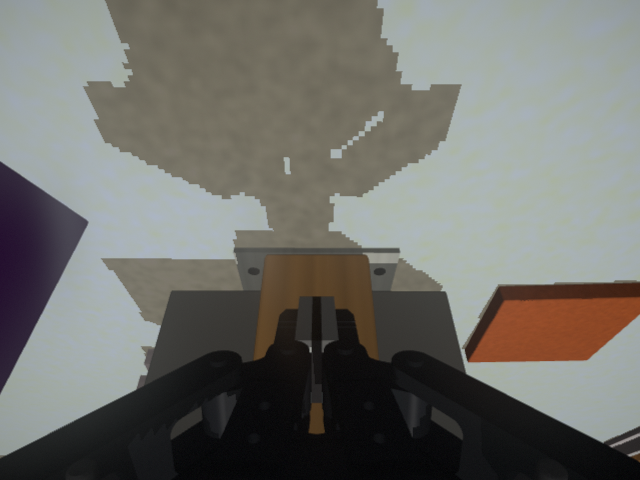

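```bash
python3 - <<'E'
from h import *
p,R,s=cur(); print(p,s["force"])
c=manip.calibration("wrist")
print("plate back edge",atz(c,(316,249),3),atz(c,(235,249),3),atz(c,(399,249),3))
print("corner L/R of block foot",atz(c,(263,255),3),atz(c,(371,255),3))
zd=R.as_matrix()[:,2]; xd=R.as_matrix()[:,0]
for d in(0,10,20,30): print(d,proj(c,[p-d*zd,p-d*zd+11*xd,p-d*zd-11*xd]).round(0).tolist(),(p-d*zd-11*xd).round(0))
E
```

```text
[502.48269089  15.909078    23.9078033 ] [-0.20979253  1.56506892  0.07926492]
plate back edge [501.96756772  24.38673987   3.        ] [463.61084044  23.86458144   3.        ] [541.15666059  24.92022947   3.        ]
corner L/R of block foot [476.44061945  19.4743535    3.        ] [528.47868406  20.19170401   3.        ]
0 [[317.0, 296.0], [317.0, 274.0], [317.0, 318.0]] [503.   7.  30.]
10 [[317.0, 305.0], [317.0, 282.0], [317.0, 329.0]] [503.  12.  38.]
20 [[317.0, 316.0], [317.0, 291.0], [317.0, 340.0]] [503.  18.  47.]
30 [[317.0, 327.0], [317.0, 301.0], [317.0, 353.0]] [503.  24.  55.]
```

>>> {"op": "step_arm", "data": {
  "rows": [
    [-0.0017,0,0.0011,0,0,0,-1],
    [-0.0025,0,0.0017,0,0,0,-1],
    [-0.0033,0,0.0022,0,0,0,-1],
    [-0.0033,0,0.0022,0,0,0,-1],
    [-0.0033,0,0.0022,0,0,0,-1],
    [-0.0025,0,0.0017,0,0,0,-1],
    [-0.0017,0,0.0011,0,0,0,-1],
    [0,0,0,0,0,0,-1]
  ]
}}

```text
t: 32.03
position: [502.5, -6.6, 24.2]
tool_rot: [0.208, 0.672, 0.678, -0.211]
force: [-0.2, 2.9, -1.0]
finger_gap: -0.001
```

```bash
python3 - <<'E'
from h import *
p,R,s=cur(); print(p,s["t"],s["force"],s["moment"])
c=manip.calibration("wrist"); np.save("cw37.npy",c["pose"])
for n in("wrist","scene"):
    im=manip.get_image(n); cv2.imwrite(f"pics/{n}37.png",im[:,:,::-1])
a=cv2.imread('pics/scene37.png')[170:300,220:370];cv2.imwrite('pics/s37d.png',cv2.resize(a,None,fx=4.5,fy=4.5,interpolation=cv2.INTER_CUBIC))
E
```

```text
[502.46120245  -6.56266146  24.16757817] 32.0333 [-0.22626822  2.91989552 -1.03954102] [ 1.36313979 -0.05896439  0.04405271]
```

View pics/wrist37.png

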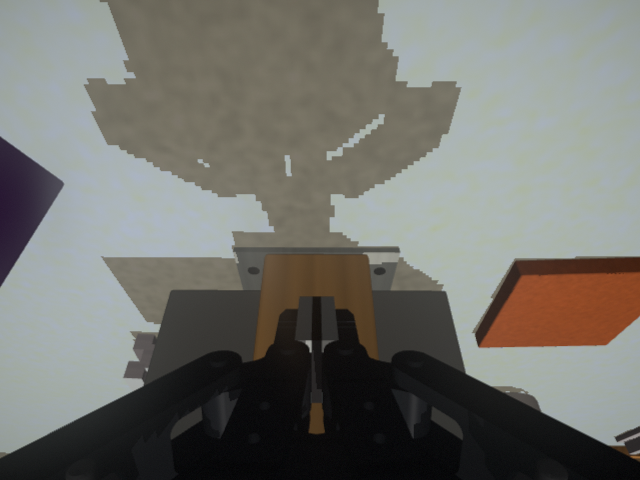

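View pics/s37d.png

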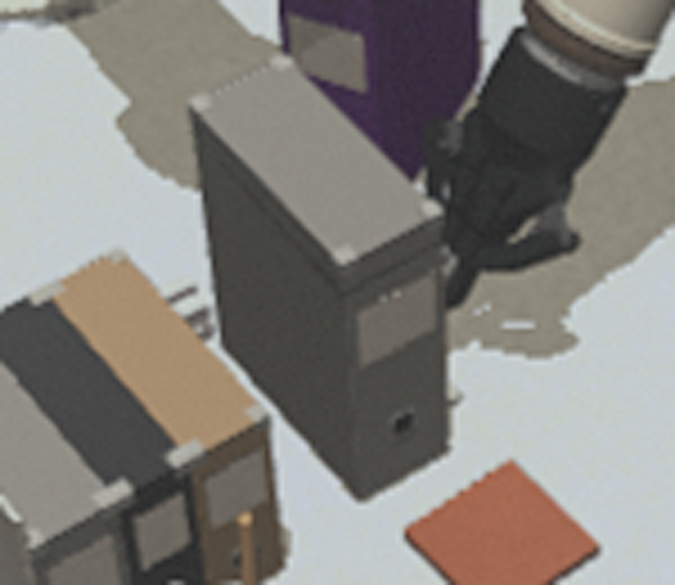

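>>> {"op": "step_arm", "data": {
  "rows": [
    [-0.0025,0,0.0017,0,0,0,-1],
    [-0.0041,0,0.0028,0,0,0,-1],
    [-0.0041,0,0.0028,0,0,0,-1],
    [-0.0041,0,0.0028,0,0,0,-1],
    [-0.0041,0,0.0028,0,0,0,-1],
    [-0.0041,0,0.0028,0,0,0,-1],
    [-0.0041,0,0.0028,0,0,0,-1],
    [-0.0025,0,0.0017,0,0,0,-1]
  ]
}}

```text
t: 32.8
position: [502.6, -43.0, 24.3]
tool_rot: [0.208, 0.673, 0.678, -0.211]
force: [0.6, 4.8, 1.0]
finger_gap: 0.002
```

```bash
python3 - <<'E'
from h import *
p,R,s=cur(); print(p,s["t"],s["force"],s["moment"],s["joint_positions"].round(2))
c=manip.calibration("wrist"); np.save("cw38.npy",c["pose"])
for n in("wrist","scene"):
    im=manip.get_image(n); cv2.imwrite(f"pics/{n}38.png",im[:,:,::-1])
a=cv2.imread('pics/scene38.png')[170:300,220:370];cv2.imwrite('pics/s38d.png',cv2.resize(a,None,fx=4.5,fy=4.5,interpolation=cv2.INTER_CUBIC))
E
```

```text
[502.6318871  -43.03094471  24.34218872] 32.8 [0.60197473 4.78812993 0.96084917] [ 1.36111941 -0.04561442 -0.02323073] [ 0.19  0.79 -0.73  1.97  1.12  1.26 -1.22]
```

View pics/s38d.png

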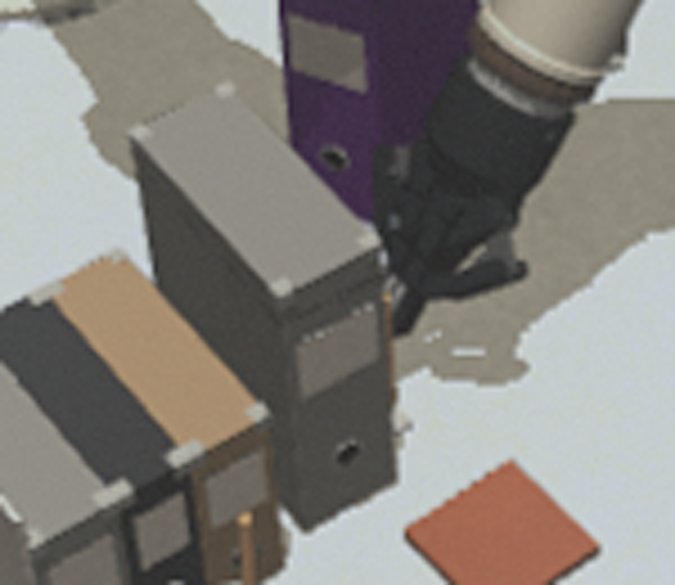

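View pics/wrist38.png

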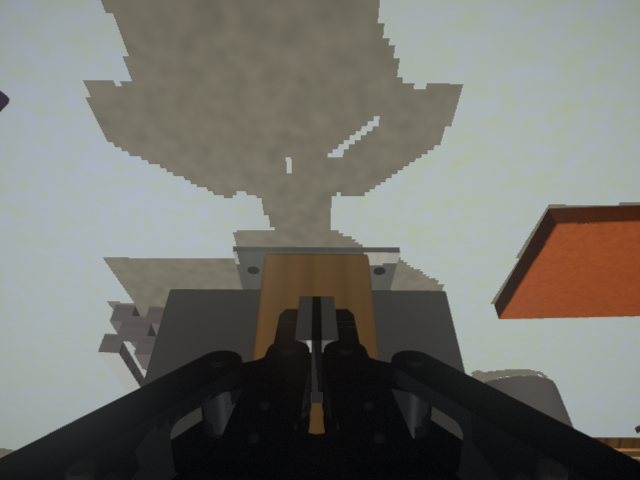

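>>> {"op": "step_arm", "data": {
  "rows": [
    [-0.0033,0,0.0022,0,0,0,-1],
    [-0.0041,0,0.0028,0,0,0,-1],
    [-0.0041,0,0.0028,0,0,0,-1],
    [-0.0033,0,0.0022,0,0,0,-1],
    [-0.0017,0,0.0011,0,0,0,-1],
    [0,0,0,0,0,0,-1]
  ]
}}

```text
t: 33.4
position: [502.8, -62.6, 24.5]
tool_rot: [0.209, 0.673, 0.678, -0.211]
force: [0.4, 3.3, -1.3]
finger_gap: 0.002
```

>>> {"op": "step_arm", "data": {
  "rows": [
    [-0.0017,0,0.0011,0,0,0,-1],
    [-0.0017,0,0.0011,0,0,0,-1],
    [0,0,0,0,0,0,-1]
  ]
}}

```text
t: 33.65
position: [502.7, -65.8, 24.3]
tool_rot: [0.208, 0.672, 0.679, -0.21]
force: [0.0, 4.3, -0.2]
finger_gap: -0.002
```

>>> {"op": "step_arm", "data": {
  "rows": [
    [-0.0017,0,0.0011,0,0,0,-1],
    [-0.0017,0,0.0011,0,0,0,-1],
    [0,0,0,0,0,0,-1]
  ]
}}

```text
t: 33.9
position: [503.1, -67.4, 24.3]
tool_rot: [0.207, 0.672, 0.679, -0.209]
force: [-1.7, 9.8, -2.0]
finger_gap: 0.004
```

```bash
python3 - <<'E'
from h import *
p,R,s=cur(); print(p,s["t"],s["force"],s["moment"])
for n in("scene",):
    im=manip.get_image(n); cv2.imwrite(f"pics/{n}39.png",im[:,:,::-1])
a=cv2.imread('pics/scene39.png')[170:300,220:370];cv2.imwrite('pics/s39d.png',cv2.resize(a,None,fx=4.5,fy=4.5,interpolation=cv2.INTER_CUBIC))
E
```

```text
[503.08205937 -67.37041616  24.25440709] 33.9 [-1.73952197  9.75059539 -1.99642556] [ 2.28655391  0.1435055  -0.11852818]
```

View pics/s39d.png

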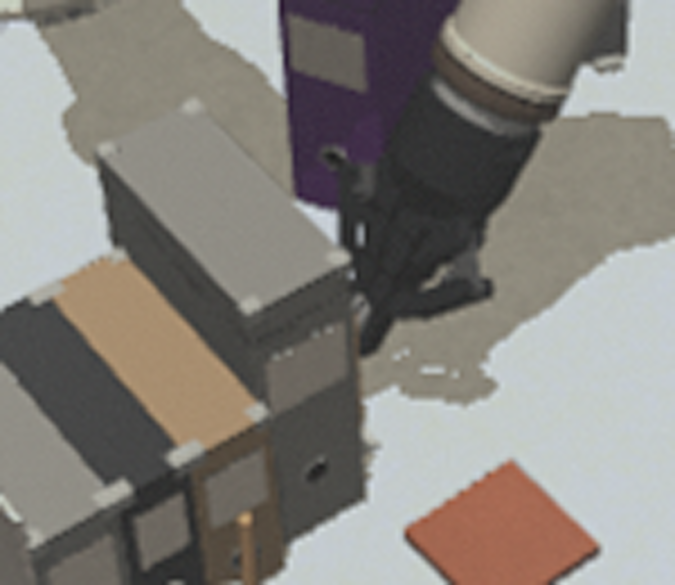

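>>> {"op": "step_arm", "data": {
  "rows": [
    [-0.0025,0,0.0017,0,0,0,-1],
    [-0.0025,0,0.0017,0,0,0,-1],
    [0,0,0,0,0,0,-1],
    [0,0,0,0,0,0,-1]
  ]
}}

```text
t: 34.28
position: [503.2, -67.5, 24.0]
tool_rot: [0.205, 0.671, 0.682, -0.206]
force: [-6.2, 22.2, 7.8]
finger_gap: 0.002
```

```bash
python3 - <<'E'
from h import *
p,R,s=cur(); print(p,s["t"],s["force"],s["moment"])
for n in("scene","top","wrist"):
    im=manip.get_image(n); cv2.imwrite(f"pics/{n}40.png",im[:,:,::-1])
a=cv2.imread('pics/scene40.png')[170:300,220:370];cv2.imwrite('pics/s40d.png',cv2.resize(a,None,fx=4.5,fy=4.5,interpolation=cv2.INTER_CUBIC))
a=cv2.imread('pics/top40.png')[190:310,290:430];cv2.imwrite('pics/t40d.png',cv2.resize(a,None,fx=5,fy=5,interpolation=cv2.INTER_CUBIC))
E
```

```text
[503.22237066 -67.51345543  24.03568087] 34.2833 [-6.15514762 22.22668903  7.81873124] [ 3.60135831  0.96624595 -0.69531724]
```

View pics/t40d.png

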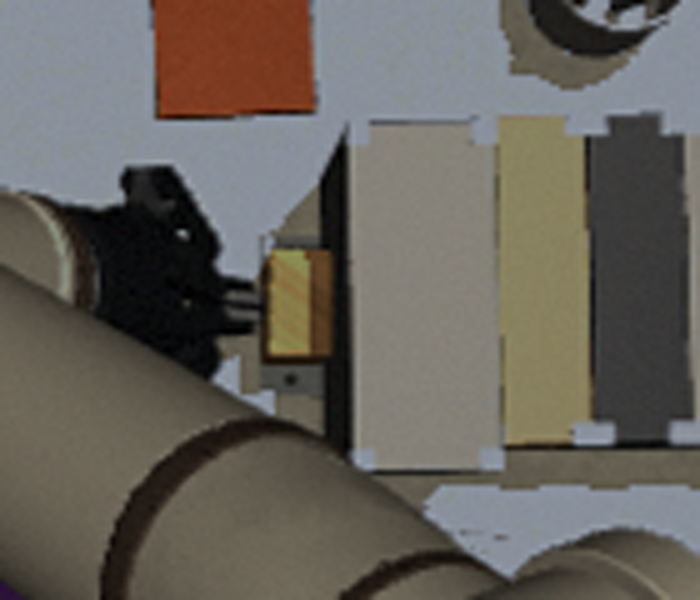

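View pics/s40d.png

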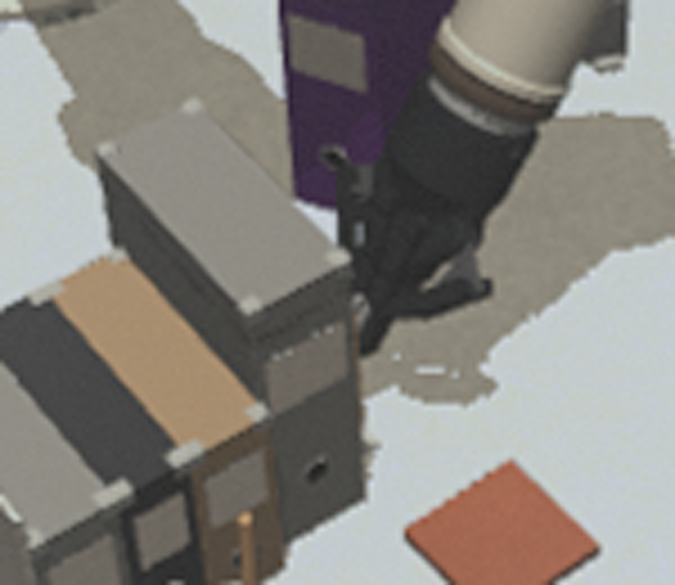

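>>> {"op": "step_arm", "data": {
  "rows": [
    [0.0041,0,-0.0028,0,0,0,-1],
    [0.0041,0,-0.0028,0,0,0,-1],
    [0.0083,0,-0.0056,0,0,0,-1],
    [0.0166,0,-0.0112,0,0,0,-1],
    [0.02,0,-0.02,0,0,0,-1],
    [0.01,0,-0.035,0,0,0,-1],
    [0,0,-0.04,0,0,0,-1],
    [0,0,-0.04,0,0,0,-1]
  ]
}}

```text
t: 35.1
position: [501.5, 65.0, 119.4]
tool_rot: [0.208, 0.672, 0.678, -0.212]
force: [1.0, 0.3, -0.0]
finger_gap: 0.002
```

```bash
python3 - <<'E'
from h import *
p,R,s=cur(); print(p,s["t"],s["force"],s["moment"])
c=manip.calibration("wrist"); np.save("cw41.npy",c["pose"])
for n in("scene","top","wrist"):
    im=manip.get_image(n); cv2.imwrite(f"pics/{n}41.png",im[:,:,::-1])
a=cv2.imread('pics/scene41.png')[170:300,220:370];cv2.imwrite('pics/s41d.png',cv2.resize(a,None,fx=4.5,fy=4.5,interpolation=cv2.INTER_CUBIC))
a=cv2.imread('pics/top41.png')[190:310,290:430];cv2.imwrite('pics/t41d.png',cv2.resize(a,None,fx=5,fy=5,interpolation=cv2.INTER_CUBIC))
E
```

```text
[501.4522114   64.98906575 119.36513395] 35.1 [ 1.0090217   0.31245113 -0.01355733] [ 0.55530741 -0.17384751  0.05362177]
```

View pics/t41d.png

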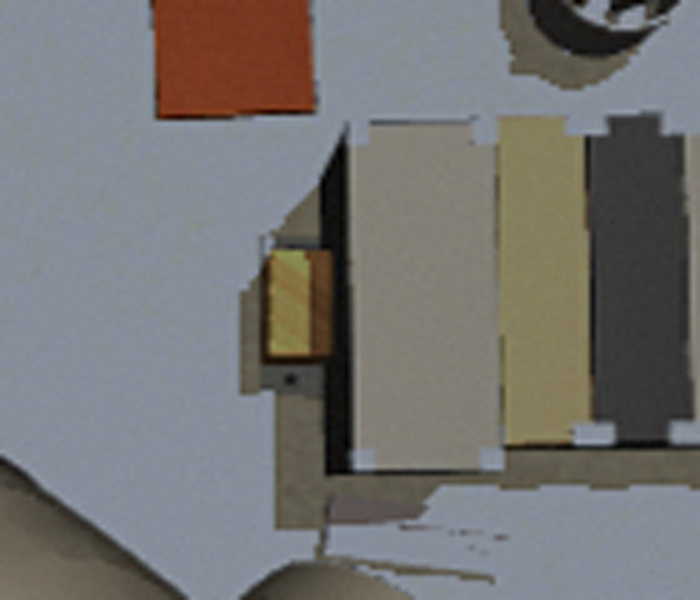

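View pics/s41d.png

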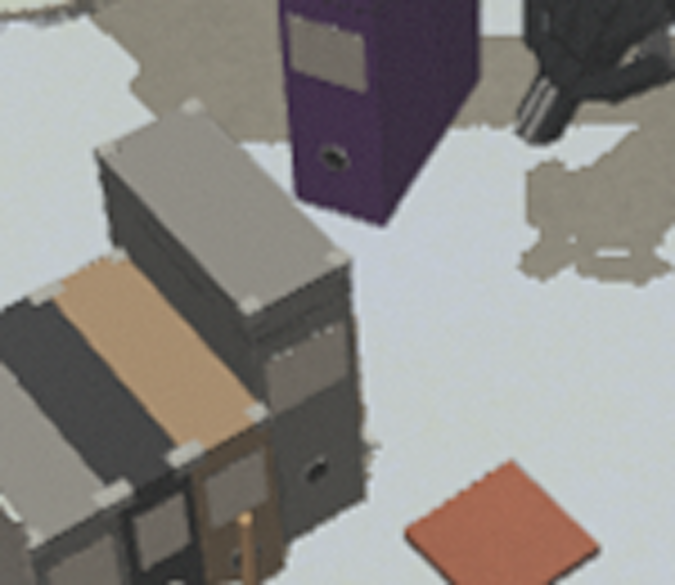

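View pics/wrist41.png

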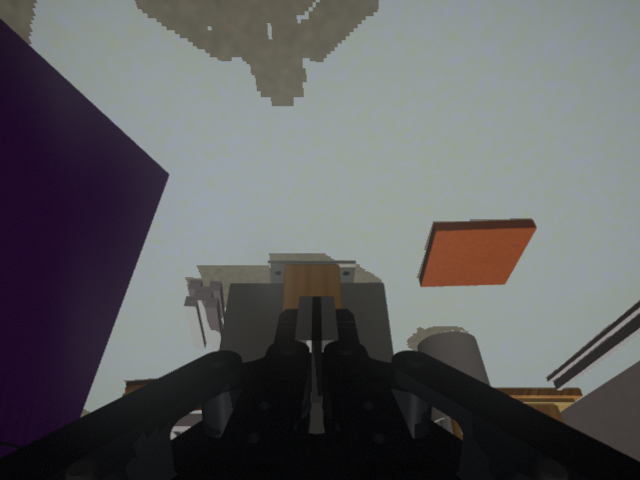

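```bash
python3 - <<'E'
from h import *
ct=manip.calibration("top"); cs=manip.calibration("scene"); cw=manip.calibration("wrist"); cw["pose"]=np.load("cw41.npy")
g=lambda u,v:(u/5+290,v/5+190)
print("plate back near",atz(ct,g(260,393),3),"far",atz(ct,g(262,236),3))
print("box front bottom near",atz(ct,g(326,473),3),"far",atz(ct,g(321,182),3))
print("box top front near/far",atz(ct,g(353,470),208),atz(ct,g(347,122),208),"rear",atz(ct,g(503,470),208),atz(ct,g(495,118),208))
print("wrist plate back",atz(cw,(269,262),3),atz(cw,(355,262),3))
print("block top back/front",atz(ct,g(266,300),103),atz(ct,g(310,300),103))
h=lambda u,v:(u/4.5+220,v/4.5+170)
for nm,uv,z in(("rear near",h(97,149),208),("rear far",h(252,310),208),("front far",h(352,258),208),("row top far",h(270,410),140)): print("scene",nm,atz(cs,uv,z))
E
```

```text
plate back near [463.20111601 -62.23418736   3.        ] far [542.42174245 -62.98859082   3.        ]
box front bottom near [423.45993619 -95.39301047   3.        ] far [570.09634064 -92.75072879   3.        ]
box top front near/far [422.53105705 -94.12595393 208.        ] [572.55936146 -91.56475819 208.        ] rear [ 423.04963743 -158.15546399  208.        ] [ 574.75278497 -155.57763779  208.        ]
wrist plate back [458.92977359 -62.7809179    3.        ] [535.97168289 -61.45533115   3.        ]
block top back/front [502.73016023 -61.02593116 103.        ] [502.88565605 -81.60576038 103.        ]
scene rear near [ 427.72384676 -155.76847124  208.        ]
scene rear far [ 574.51428422 -150.56138297  208.        ]
scene front far [574.85921733 -89.37046299 208.        ]
scene row top far [ 585.84428452 -152.45090626  140.        ]
```

```bash
python3 - <<'E'
from rig import manip
print(manip.hand_in()); print(manip.read_state()["t"])
E
```

```text
the job is handed in; nothing more can be done
None
the job is handed in; nothing more can be done
```

I tipped the grey box back by its top until it leaned on the row, slid the bookend's tongue under it and brought the box back upright onto the tongue. I then pushed both against the row until the push force rose to about 22 N, backed the arm off and handed in at about 35 s of the 72 s allowed. `hand_in` gave no verdict.

**One thing went wrong.** The first grasp closed too high, because the fingertips stand about 20 mm behind the reported tool point. The fingers slipped over the box's top and tipped it back about 4° (0.074 rad by my fit, with the fall limit starting at 0.08). They pressed on it with up to about 77 N. I eased it upright with the fingers still on it and regrasped deeper. It did not fall, but whether that press counts against the 40 N limit on the arm and gripper body I could not tell.

**Last checks from the pictures:**

| Check | Measured | Limit |
|---|---|---|
| Box rear to row | within about 2 mm in both cameras | 6 mm |
| Box squareness to row | about 0.01–0.04 rad off (the wider figure from the scene camera) | 0.08 rad |
| Box sideways from row middle | about 12 mm | 35 mm |
| Block face to box front | about 1 mm | 6 mm |
| Tongue sideways under the box | about 5 mm | 30 mm |

- **Disagreement:** the top and scene cameras differ by 2 to 5 mm in absolute position, so I compared positions within one camera.
- **Not measured:** I did not see the tongue tip under the box at the end. From its length and the block position it is about 19 mm past the box's middle.
- **Bystanders:** the tile's position was unchanged and the pencils and row looked untouched. I did not measure the other items again.

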